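# Clear away the tea corner

## Robot

A 6-joint arm with a two-finger parallel gripper is mounted at the origin on the work surface. World frame = base frame: x ahead of the robot, y to its left, z up, the work surface at z = 0. Lengths are in m, angles in rad, forces in N, time in s.
With the tool pointing down it reaches from about 0.375 to 0.975 m from the base axis. Payload 3.8 kg.
Tool frame: the origin (TCP) lies at the very end of the fingers, on their centre line; the grasp point (between the pads) lies 19 mm behind it; z points along the fingers, y is the direction in which the jaws open and shut (so a half turn about z gives the same grasp; the last joint's range is limited). The gripper opens to 85 mm and grips with 20 to 120 N. Pads are 22 mm wide; open, the fingers measure 114 mm over their backs; the gripper's body (76 mm by 85 mm) begins 54 mm behind the grasp point. The pads swing forward as they close: fully open they stand 13 mm farther back than shut.
Start: joints at [-1.253, 0.264, 1.604, -0, 1.274, -0.037], TCP at [0.234, -0.633, 0.193] pointing down, gripper open.
Joint ranges: [-2.63, 2.63], [-0.94, 2.18], [0.31, 2.57], [-1.31, 4.45], [0, 2.66], [-2.55, 2.55]. Speed limits (rad/s): [2.57, 2.57, 3.14, 3.14, 3.14, 3.14].

## Interface

Orientations are given as a rotation vector (axis times angle).
In Python, from workcell import bot, read_camera, finish_job gives the robot as it stands. The module is installed in compiled form; this text tells all that it offers.
- The arm moves only by the tool servo_tool, never from a script. Its argument "targets" is text: rows parted by semicolons, each of 7 numbers parted by spaces: the turn, a rotation vector about the tool's x, y, z in rad, then the shift along the tool's x, y, z in mm, then the finger opening in mm, from 0 to 85.4. In form: wx wy wz x y z gripper; .... A call has 1 to 8 rows; each row shifts and turns the pose as measured when the row begins, along the tool's axes as they then stand; what a row does not reach is not made up. A row lasts 1/12 s, in which the tool goes at most 41.7 mm and 7.16 degrees, less where a joint would pass 70% of its speed; a pose out of reach is approached as far as the arm can. A call is refused whole if a number of a shift passes 41.7 or a number of a turn 0.125, either way. A call with a gripper value outside its range is refused whole. The fingers move at their own pace and stop on an object; "newtons" is the grip in N (left out, the last holds). Time passes only in rows, so rows that do not move let the fingers close. It gives the time, the measured TCP pose, the force and the opening at its end, in the units of the state.
- bot.read_state(): the state, without advancing time (a new reading comes with each control period).
- read_camera(name): name is "side" or "top" or "wrist"; returns a dict with "image" (400x640x3 uint8, red, green, blue), "mtx" (3x3 intrinsics, pixels), "k1" (the pictures are not rectified: a ray, as slopes to the right and down, at radius r is drawn at 1 + k1 r^2 times it, then the intrinsics apply), "eye" and "orientation" of the camera in the world; the wrist camera has in their place "T_tool_cam" (4x4, takes a point from camera to tool coordinates, whose origin is the TCP and whose axes are the flange's). Camera axes: x right, y up, looking along -z (the intrinsics and any distortion apply to the point x, -y, -z); pixel columns grow to the right and rows downward; lengths in m; the calibration is good to about 2 mm. A picture is of the moment at which its call begins: read the wrist's pose just before it. There is no depth.
- finish_job(): hands the job in, once; it reports no verdict.
The state is a dict: "time": time; "q": joint angles; "joint_vel": joint speeds; "joint_torque": joint torques, N m; "tool_pos": TCP position; "tcp_rot": TCP orientation; "wrist_force": force on the tool from outside, world axes, zero at the start; "torque": the same for the moment, N m; "width": opening from 0.0 (shut) to 1.0 (fully open).
Only numpy, scipy, OpenCV 4.12 (cv2) and the standard library are available. Lean on these libraries where they do the work, as an engineer would, in place of code of your own. Each camera call takes 0.05 s, during which the arm holds its last target.

## Task

Tidy the tea corner: pull the top drawer of the tea chest wide open, tip all the toffees off the steel scoop into the wide compartment on the right, and stand every small tea tin upright in the narrow compartment on the left. Once they are all in, push the drawer fully shut; leave the empty scoop lying level on its cork mat, and leave the glasses, jug, cup and teaspoon where they are.

Things in the scene. Friction and masses are not known exactly. Their poses are not given: they have to be found in the camera images.
- drawer (a joint): how far the top drawer of the tea chest is pulled out, in m: 0 fully shut, 0.205 at its stop. It slides towards the chest's front with about 1 N of friction and stays where it is left.
- chest: a brown wooden countertop tea chest with two drawers one above the other, 300 deep x 300 wide x 150 mm tall, fixed to the table; origin on the table in its middle plane, 100 mm behind its front, z up, x towards its back, so its front faces -x and the drawers slide along its -x. A white sugar bowl, 98 mm tall, is fixed on its top towards the back.
- drawer_handle (a point): the middle of the top drawer's handle, a white porcelain bar 120 mm long and 12 mm thick that runs level along the chest's y, 35 mm in front of the drawer's front, 38 mm below the chest's top (z about 0.112); axes as the chest's. It moves with the drawer. The lower drawer has the same handle 63 mm lower.
- sweet_bay (a point): point on the inner floor of the top drawer's wide compartment (robot's right, -y), midway across it and 75 mm behind its front inner wall; bay 255 mm long (x), 151 mm wide (y), open on top; floor at z about 0.085, side walls and divider 43 mm above it, front board 52 mm. Axes as the chest's; moves with the drawer. With the drawer fully out its front 195 mm are clear of the chest.
- tin_bay (a point): point on the inner floor of the top drawer's narrow compartment (to the robot's left, +y), midway across it and 75 mm behind its front inner wall; bay 255 mm long (along x) and 101 mm wide (along y), beyond a 6 mm divider; otherwise as the wide one.
- mat: a cork mat 165 x 125 x 4 mm fixed on the table to the robot's right, on which the scoop belongs; origin at the centre of its underside, x along its 165 mm.
- scoop: a polished steel sweet scoop: a flat pan 120 long (x) x 100 wide (y) mm of 3 mm sheet with a 24 mm wall at the back, 17 mm walls along both sides and an open pouring lip at +x; a dark wooden handle sticks out level behind the back wall. About 0.22 kg. Origin at the centre of the pan's underside, z up. The pan is slippery: toffees slide from 13 to 20 degrees of tilt.
- scoop_grip (a point): the place to hold the scoop's handle: centre of the wooden bar, 110 mm behind the scoop's origin and 24 mm above its underside; the bar is 20 mm wide (along y), 16 mm high and 85 mm long; axes as the scoop's.
- scoop_lip (a point): the middle of the scoop's pouring lip, 60 mm in front of the scoop's origin, on the pan's upper face; axes as the scoop's.
- toffee1: a wrapped toffee, a paper block 32 x 18 x 14 mm with a gold band round its middle, about 15 g, lying on the scoop; origin at the centre of the block, y along its 32 mm. One of up to six alike (None: not there today).
- toffee2: a wrapped toffee, a paper block 32 x 18 x 14 mm with a gold band round its middle, about 15 g, lying on the scoop; origin at the centre of the block, y along its 32 mm. One of up to six alike (None: not there today).
- toffee3: a wrapped toffee, a paper block 32 x 18 x 14 mm with a gold band round its middle, about 15 g, lying on the scoop; origin at the centre of the block, y along its 32 mm. One of up to six alike (None: not there today).
- toffee4: a wrapped toffee, a paper block 32 x 18 x 14 mm with a gold band round its middle, about 15 g, lying on the scoop; origin at the centre of the block, y along its 32 mm. One of up to six alike (None: not there today).
- toffee5: a wrapped toffee, a paper block 32 x 18 x 14 mm with a gold band round its middle, about 15 g, lying on the scoop; origin at the centre of the block, y along its 32 mm. One of up to six alike (None: not there today).
- toffee6: a wrapped toffee, a paper block 32 x 18 x 14 mm with a gold band round its middle, about 15 g, lying on the scoop; origin at the centre of the block, y along its 32 mm. One of up to six alike (None: not there today).
- tin1: a round, closed tea tin of bare metal, 42 mm across and 34 mm tall, about 90 g, standing upright on the table; origin at the centre of its underside, z up its axis. One of up to four alike (None: not there today).
- tin2: a round, closed tea tin of bare metal, 42 mm across and 34 mm tall, about 90 g, standing upright on the table; origin at the centre of its underside, z up its axis. One of up to four alike (None: not there today).
- tin3: a round, closed tea tin of bare metal, 42 mm across and 34 mm tall, about 90 g, standing upright on the table; origin at the centre of its underside, z up its axis. One of up to four alike (None: not there today).
- tin4: a round, closed tea tin of bare metal, 42 mm across and 34 mm tall, about 90 g, standing upright on the table; origin at the centre of its underside, z up its axis. One of up to four alike (None: not there today).
- glass1: a waisted tea glass, 56 mm across and 88 mm tall, standing among the tins; origin at the centre of its underside. Not part of the job.
- glass2: another tea glass, 56 mm across and 88 mm tall, near the robot to its right; origin at the centre of its underside. Not part of the job.
- jug: a small steel milk jug, 62 mm across with a handle reaching 45 mm to its +x, 82 mm tall, standing among the tins; origin at the centre of its underside. Not part of the job.
- teaspoon: a steel teaspoon 130 mm long lying on the table near the robot to its left; origin under its middle, x along it. Not part of the job.
- cup: a white porcelain cup, 76 mm across and 60 mm tall, near the robot to its right; origin at the centre of its underside. Not part of the job.
Not all that is in view belongs to the job. Leave any blue look-alike of the scoop alone.

How it is judged:
By the outcome, as a careful person would: the job done as asked, in the order asked, and still so for the second after the job is handed in, with the robot touching nothing.
Of tin1, tin2, tin3, tin4 only 2 to 4 are there at a start; the rules pass over those that are not, and their reading is None.
Of toffee1, toffee2, toffee3, toffee4, toffee5, toffee6 only 3 to 6 are there at a start; the rules pass over those that are not, and their reading is None.
At some moment in a run one of tin1, tin2, tin3, tin4 may be knocked a few centimetres aside while the robot is not near it.
It also fails if it takes over 210 s, if anything falls off the work surface, if the arm or the gripper's body presses on something with over 40 N, if the wrist force passes 120 N, or if a joint passes its speed limit or range.

## Working session

There is one attempt and no reset: what is moved stays moved. The work goes in short steps, Python scripts to look and compute and a tool call to move; the robot and the scene stay as the last step left them, time stands still between calls to the robot, and variables do not carry over. Pictures are saved under pics/ and viewed, and the job is handed in when it is done.

Besides the shell and the picture viewer there is one more tool, called after ">>>" by a JSON object that holds its "name" and its "arguments". servo_tool: Moves the arm, as the interface text tells. Its arguments: {"type":"object","properties":{"targets":{"type":"string"},"newtons":{"type":"number"}},"required":["targets"]}

```bash
mkdir -p pics; cat > h.py <<'E'
from workcell import bot, read_camera, finish_job
import numpy as np, cv2
from scipy.spatial.transform import Rotation as R
def save(n,im): cv2.imwrite('pics/'+n+'.png', cv2.cvtColor(im,cv2.COLOR_RGB2BGR))
E
python3 - <<'E'
from h import *
s=bot.read_state()
for k,v in s.items(): print(k,np.round(v,3))
for n in('side','top','wrist'):
    c=read_camera(n); save(n+'0',c['image']); print(n,{k:(np.round(v,4).tolist()) for k,v in c.items() if k!='image'})
E
```

```text
time 0.0
q [-1.253  0.265  1.605  0.     1.274 -0.037]
joint_vel [-0.003  0.     0.001  0.    -0.    -0.   ]
joint_torque [-1.0000e-03 -5.1511e+01 -3.6732e+01 -0.0000e+00  1.3000e-02 -0.0000e+00]
tool_pos [ 0.234 -0.632  0.192]
tcp_rot [-3.09  -0.554  0.   ]
wrist_force [ 0.705  0.135 -0.198]
torque [-0.015 -0.004  0.006]
width 0.999
side {'mtx': [[373.494, 0.0, 323.1712], [0.0, 373.494, 200.2501], [0.0, 0.0, 1.0]], 'k1': 0.0162, 'eye': [-0.0578, 0.6561, 0.7218], 'orientation': [0.3966, -1.13, -2.1871]}
top {'mtx': [[501.6372, 0.0, 314.791], [0.0, 501.6372, 200.2063], [0.0, 0.0, 1.0]], 'k1': -0.1282, 'eye': [0.3342, -0.0465, 1.5473], 'orientation': [0.1022, -0.0926, -1.5779]}
wrist {'mtx': [[318.8134, 0.0, 323.9569], [0.0, 318.8134, 205.5292], [0.0, 0.0, 1.0]], 'k1': -0.0497, 'T_tool_cam': [[-0.0005, 0.9455, 0.3256, 0.0847], [1.0, 0.0003, 0.0005, -0.0012], [0.0004, 0.3256, -0.9455, -0.1799], [0.0, 0.0, 0.0, 1.0]]}
```

View pics/top0.png

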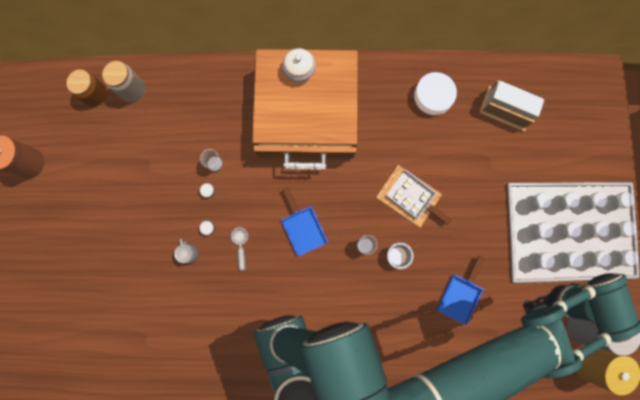

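View pics/side0.png

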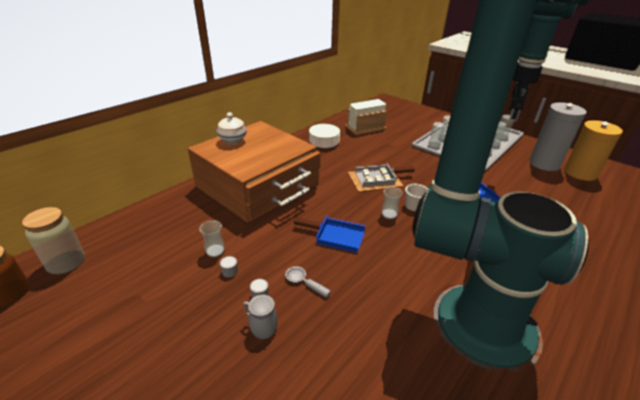

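View pics/wrist0.png

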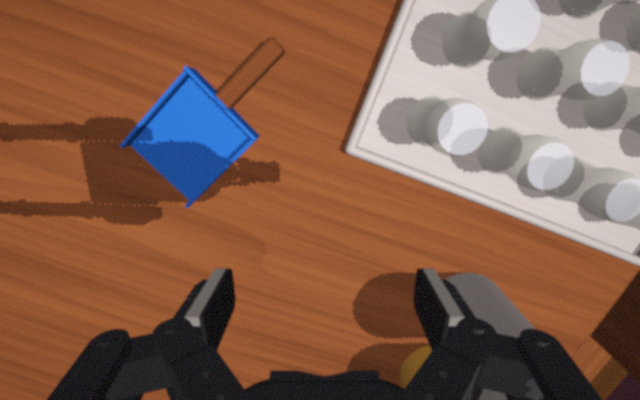

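The top view shows the chest at about (305,100), with its handle bar at (304,166). The loaded scoop on its mat is at (409,195), with the handle towards (440,213). Two white tins are at (206,190) and (206,228). The glass is at (210,160), the jug at (185,253) and the spoon at (240,245). The blue look-alikes are at (304,232) and (460,298).

```bash
cat >> h.py <<'E'
def campose(c,st=None):
    if 'eye' in c:
        return R.from_rotvec(c['orientation']).as_matrix(), np.array(c['eye'])
    T=np.array(c['T_tool_cam']); st=st or bot.read_state()
    Rt=R.from_rotvec(st['tcp_rot']).as_matrix()
    return Rt@T[:3,:3], np.array(st['tool_pos'])+Rt@T[:3,3]
def ray(c,uv,P):
    K=np.array(c['mtx']); d=(np.array(uv,float)-K[:2,2])/[K[0,0],K[1,1]]
    s=d.copy()
    for _ in range(30): s=d/(1+c['k1']*(s@s))
    Rm,e=P
    v=Rm@np.array([s[0],-s[1],-1]); return e,v
def onz(c,uv,z,P):
    e,v=ray(c,uv,P); return e+v*(z-e[2])/v[2]
def proj(c,X,P):
    Rm,e=P; p=Rm.T@(np.array(X)-e); s=np.array([p[0],-p[1]])/-p[2]
    s=s*(1+c['k1']*(s@s)); K=np.array(c['mtx']); return s*[K[0,0],K[1,1]]+K[:2,2]
def up(im,x0,y0,x1,y1,f): return cv2.resize(im[y0:y1,x0:x1],None,fx=f,fy=f,interpolation=cv2.INTER_CUBIC)
E
python3 - <<'E'
from h import *
c=read_camera('top');P=campose(c)
save('topA',up(c['image'],160,40,460,270,2.6))
for n,uv,z in [('tinA',(206,190),.034),('tinB',(206,228),.034),('handle',(304,166),.112),('scoop',(409,195),.01),('glass',(210,158),.088),('jug',(185,250),.06),('fl',(254,147),.15),('fr',(357,147),.15),('bl',(257,50),.15),('br',(358,51),.15)]:
    print(n,np.round(onz(c,uv,z,P),3))
E
```

```text
tinA [0.557 0.296 0.034]
tinB [0.441 0.294 0.034]
handle [ 0.614 -0.008  0.112]
scoop [ 0.539 -0.33   0.01 ]
glass [0.646 0.273 0.088]
jug [0.373 0.351 0.06 ]
fl [0.663 0.133 0.15 ]
fr [ 0.66 -0.16  0.15]
bl [0.958 0.128 0.15 ]
br [ 0.951 -0.17   0.15 ]
```

View pics/topA.png

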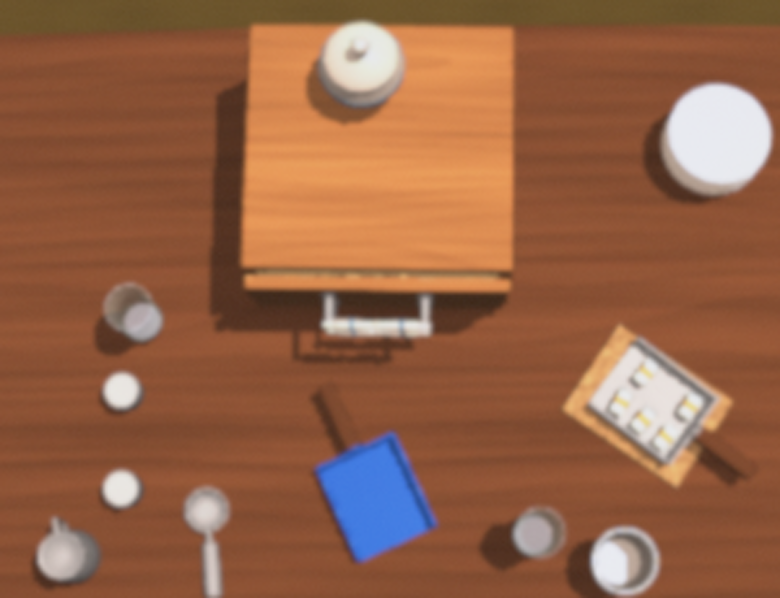

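```bash
cat >> h.py <<'E'
def rot(yaw,pitch=0):
    """tool down, tool x at azimuth yaw (deg); pitch>0 = tool x tips down (nose down)"""
    a=np.radians(yaw); Rm=np.array([[np.cos(a),np.sin(a),0],[np.sin(a),-np.cos(a),0],[0,0,-1]])
    return Rm@R.from_rotvec([0,-np.radians(pitch),0]).as_matrix()
def plan(goal,Rg,grip,vmax=32,wmax=6.5,st=None):
    st=st or bot.read_state()
    p=np.array(st['tool_pos'])*1e3; Rm=R.from_rotvec(st['tcp_rot']).as_matrix(); goal=np.array(goal)*1e3
    rv=R.from_matrix(Rm.T@Rg).as_rotvec()
    n=max(1,int(np.ceil(max(np.linalg.norm(goal-p)/vmax,np.degrees(np.linalg.norm(rv))/wmax))))
    rows=[]; dp=(goal-p)/n; R0=Rm
    for i in range(n):
        s=np.round(Rm.T@((p+dp*1)-p),1)
        rows.append('%g %g %g %g %g %g %g'%(*np.round(rv/n,4),*s,grip))
        Rm=Rm@R.from_rotvec(rv/n).as_matrix()
    for i in range(0,n,8): print('; '.join(rows[i:i+8]))
def where():
    s=bot.read_state(); Rm=R.from_rotvec(s['tcp_rot']).as_matrix()
    print('t %.2f'%s['time'],'tcp',np.round(np.array(s['tool_pos'])*1e3,1),'yaw %.1f'%np.degrees(np.arctan2(Rm[1,0],Rm[0,0])),'z',np.round(Rm[:,2],3),'F',np.round(s['wrist_force'],1),'w %.3f'%s['width'],'q',np.round(s['q'],2))
E
python3 - <<'E'
from h import *
c=read_camera('side');P=campose(c);t=read_camera('top');Q=campose(t)
save('sideA',up(c['image'],180,100,430,290,3.1))
save('sideB',up(c['image'],340,150,420,200,9))
plan((.612,-.012,.24),rot(89.3),40)
E
```

```text
-0 -0 -0.0523 24.8 -19.6 -2 40; -0 -0 -0.0523 25.8 -18.3 -2 40; -0 -0 -0.0523 26.7 -16.9 -2 40; -0 -0 -0.0523 27.5 -15.5 -2 40; -0 -0 -0.0523 28.3 -14 -2 40; -0 -0 -0.0523 29 -12.5 -2 40; -0 -0 -0.0523 29.6 -11 -2 40; -0 -0 -0.0523 30.1 -9.4 -2 40
-0 -0 -0.0523 30.6 -7.8 -2 40; -0 -0 -0.0523 31 -6.2 -2 40; -0 -0 -0.0523 31.3 -4.6 -2 40; -0 -0 -0.0523 31.4 -3 -2 40; -0 -0 -0.0523 31.6 -1.3 -2 40; -0 -0 -0.0523 31.6 0.3 -2 40; -0 -0 -0.0523 31.5 2 -2 40; -0 -0 -0.0523 31.4 3.6 -2 40
-0 -0 -0.0523 31.1 5.3 -2.1 40; -0 -0 -0.0523 30.8 6.9 -2.1 40; -0 -0 -0.0523 30.4 8.5 -2.1 40; -0 -0 -0.0523 29.9 10.1 -2.1 40; -0 -0 -0.0523 29.4 11.6 -2.1 40; -0 -0 -0.0523 28.7 13.2 -2.1 40; -0 -0 -0.0523 28 14.6 -2.1 40
```

View pics/sideA.png

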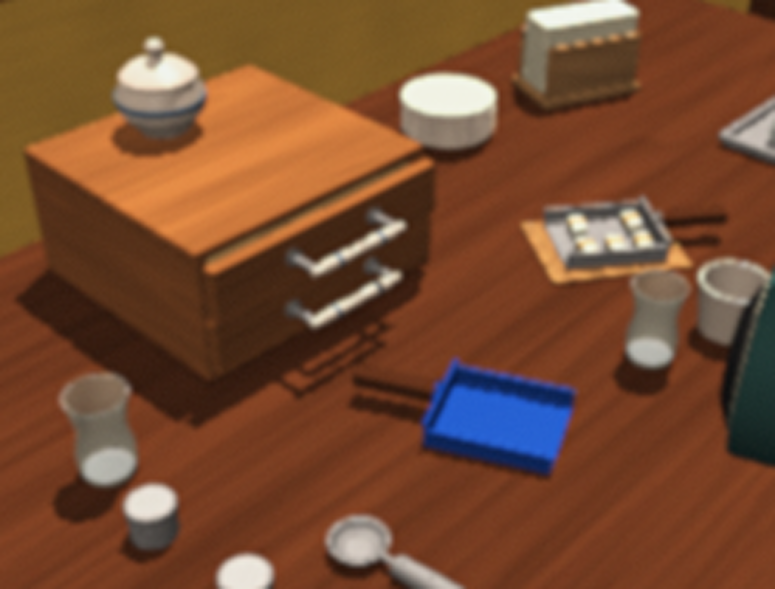

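The side view confirms five toffees, the two tins at crop (150,515) and (245,575), and both handles clear.

>>> {"name": "servo_tool", "arguments": {"targets": "0 0 -0.05 25 -20 -2 40; 0 0 -0.05 26 -18 -2 40; 0 0 -0.05 27 -17 -2 40; 0 0 -0.05 28 -15 -2 40; 0 0 -0.05 28 -14 -2 40; 0 0 -0.05 29 -12 -2 40; 0 0 -0.05 30 -11 -2 40; 0 0 -0.05 30 -9 -2 40", "newtons": 60}}

```text
time: 0.97
tool_pos: [0.3684, -0.4146, 0.2068]
tcp_rot: [-2.916, -1.168, 0.003]
wrist_force: [0.0, 0.3, -0.6]
width: 0.468
```

>>> {"name": "servo_tool", "arguments": {"targets": "0 0 -0.052 31 -8 -2 40; 0 0 -0.052 31 -6 -2 40; 0 0 -0.052 31 -5 -2 40; 0 0 -0.052 31 -3 -2 40; 0 0 -0.052 32 -1 -2 40; 0 0 -0.052 32 0 -2 40; 0 0 -0.052 32 2 -2 40; 0 0 -0.052 31 4 -2 40"}}

```text
time: 1.63
tool_pos: [0.5055, -0.1867, 0.2247]
tcp_rot: [2.592, 1.77, -0.0]
wrist_force: [1.0, -0.2, -0.5]
width: 0.469
```

```bash
python3 - <<'E'
from h import *
where()
plan((.612,-.012,.24),rot(89.3),40)
E
```

```text
t 1.63 tcp [ 505.5 -186.7  224.7] yaw 68.7 z [ 0.001 -0.002 -1.   ] F [ 1.  -0.2 -0.5] w 0.469 q [-0.4  -0.01  1.86 -0.    1.3  -0.03]
0.0002 0.0003 -0.0515 28.8 5.1 -2.2 40; 0.0002 0.0003 -0.0515 28.5 6.6 -2.2 40; 0.0002 0.0003 -0.0515 28.1 8 -2.2 40; 0.0002 0.0003 -0.0515 27.7 9.5 -2.2 40; 0.0002 0.0003 -0.0515 27.1 10.9 -2.2 40; 0.0002 0.0003 -0.0515 26.5 12.2 -2.2 40; 0.0002 0.0003 -0.0515 25.9 13.6 -2.2 40
```

>>> {"name": "servo_tool", "arguments": {"targets": "0 0 -0.052 29 5 -2 40; 0 0 -0.052 29 7 -2 40; 0 0 -0.052 28 8 -2 40; 0 0 -0.052 28 10 -2 40; 0 0 -0.052 27 11 -2 40; 0 0 -0.052 27 12 -2 40; 0 0 -0.052 26 14 -2 40; 0 0 0 0 0 0 40"}}

```text
time: 2.3
tool_pos: [0.618, 0.0057, 0.2406]
tcp_rot: [2.198, 2.238, 0.006]
wrist_force: [-0.0, 0.1, 0.2]
width: 0.467
```

```bash
python3 - <<'E'
from h import *
where()
c=read_camera('wrist'); save('w1',c['image']);P=campose(c)
s=read_camera('side'); save('s1',up(s['image'],180,100,430,290,3.1))
t=read_camera('top'); save('t1',up(t['image'],230,30,380,190,3.7))
print(proj(c,(.614,-.01,.112),P))
E
```

```text
t 2.30 tcp [618.    5.7 240.6] yaw 91.0 z [ 0.006 -0.001 -1.   ] F [-0.   0.1  0.2] w 0.467 q [-0.03  0.13  1.68 -0.    1.33 -0.05]
[320.16350992 198.76870162]
```

View pics/w1.png

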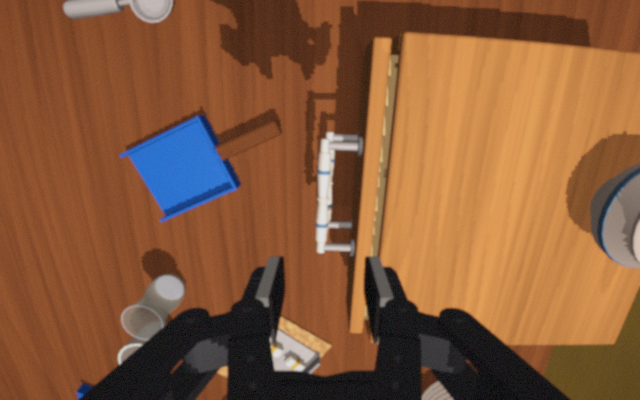

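View pics/s1.png

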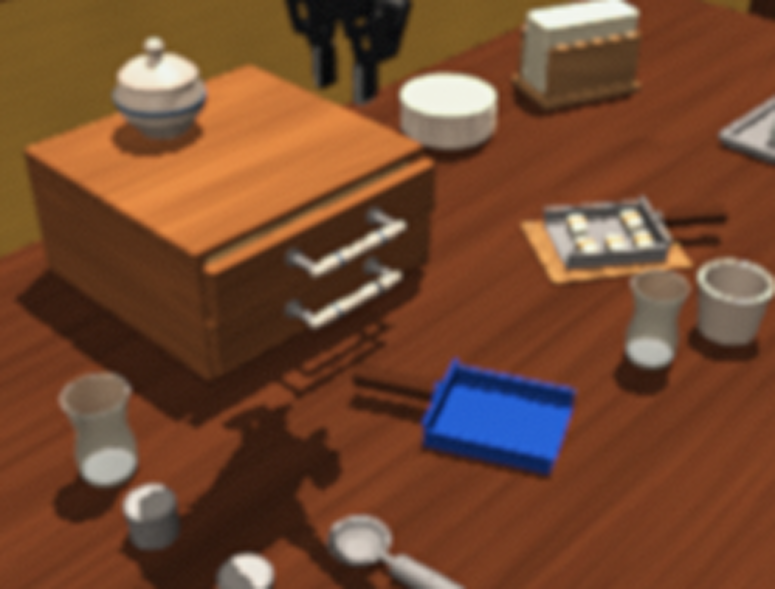

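```bash
python3 - <<'E'
from h import *
c=read_camera('wrist'); P=campose(c)
for n,uv,z in [('h1',(328,142),.112),('h2',(321,246),.112),('c1',(404,34),.15),('c2',(372,340),.15),('d1',(382,39),.137),('d2',(357,332),.137)]:
    print(n,np.round(onz(c,uv,z,P),4))
plan((.611,-.012,.24),rot(88),32)
E
```

```text
h1 [0.6192 0.0439 0.112 ]
h2 [ 0.6134 -0.0664  0.112 ]
c1 [0.6756 0.1325 0.15  ]
c2 [ 0.6685 -0.1581  0.15  ]
d1 [0.661  0.1306 0.137 ]
d2 [ 0.6539 -0.1588  0.137 ]
0.003 0.0035 0.0464 -12.5 -4.4 -0 32
```

>>> {"name": "servo_tool", "arguments": {"targets": "0 0 0.044 -17 -3 0 28; 0 0 0 0 0 20 28; 0 0 0 0 0 20 28; 0 0 0 0 0 0 28"}}

```text
time: 2.83
tool_pos: [0.6112, -0.0226, 0.2009]
tcp_rot: [2.262, 2.169, 0.001]
wrist_force: [-0.1, 0.5, -0.6]
width: 0.333
```

```bash
python3 - <<'E'
from h import *
where()
c=read_camera('wrist'); P=campose(c); save('w2',c['image'])
plan((.615,-.011,.095),rot(88.5),28)
E
```

```text
t 2.83 tcp [611.2 -22.6 200.9] yaw 87.6 z [ 0.006 -0.005 -1.   ] F [-0.1  0.5 -0.6] w 0.333 q [-0.07  0.14  1.74 -0.01  1.26 -0.03]
0.002 0.0014 -0.0039 3.1 0.4 26.9 28; 0.002 0.0014 -0.0039 3.1 0.5 26.9 28; 0.002 0.0014 -0.0039 3 0.6 26.9 28; 0.002 0.0014 -0.0039 3 0.6 26.9 28
```

View pics/w2.png

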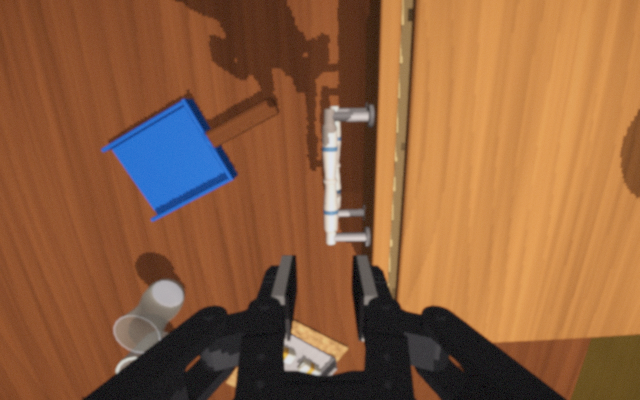

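```bash
python3 - <<'E'
from h import *
c=read_camera('wrist'); P=campose(c)
for uv in [(331,116),(331,150),(331,212),(331,240)]: print(np.round(onz(c,uv,.116,P),4))
print(np.round(onz(c,(375,116),.112,P),4))
E
```

```text
[0.6228 0.0471 0.116 ]
[0.6218 0.0194 0.116 ]
[ 0.6199 -0.0362  0.116 ]
[ 0.6189 -0.0639  0.116 ]
[0.6593 0.0454 0.112 ]
```

>>> {"name": "servo_tool", "arguments": {"targets": "0.004 0.002 -0.01 6 4 20 28; 0.004 0.002 0 6 4 25 28; 0 0 0 1 1 25 28; 0 0 0 0 0 25 28; 0 0 0 0 0 10 28; 0 0 0 0 0 0 28"}}

```text
time: 3.43
tool_pos: [0.6316, -0.0134, 0.1095]
tcp_rot: [2.249, 2.168, 0.022]
wrist_force: [-0.7, 0.3, 0.3]
width: 0.327
```

```bash
python3 - <<'E'
from h import *
where()
E
```

```text
t 3.43 tcp [631.6 -13.4 109.5] yaw 87.9 z [ 0.022 -0.002 -1.   ] F [-0.7  0.3  0.3] w 0.327 q [-0.06  0.23  1.8  -0.    1.08 -0.02]
```

>>> {"name": "servo_tool", "arguments": {"targets": "-0.02 0 -0.01 0 -8 0 28; 0 0 0 0 0 0 28"}}

```text
time: 3.6
tool_pos: [0.6246, -0.0137, 0.1114]
tcp_rot: [2.228, 2.168, 0.045]
wrist_force: [-1.1, 0.3, 0.0]
width: 0.323
```

```bash
python3 - <<'E'
from h import *
where()
c=read_camera('wrist'); P=campose(c); save('w3',c['image'])
c=read_camera('side'); save('s3',up(c['image'],220,100,340,200,6))
E
```

```text
t 3.60 tcp [624.6 -13.7 111.4] yaw 88.4 z [ 0.044 -0.003 -0.999] F [-1.1  0.3  0. ] w 0.323 q [-0.06  0.2   1.84 -0.    1.06 -0.03]
```

View pics/w3.png

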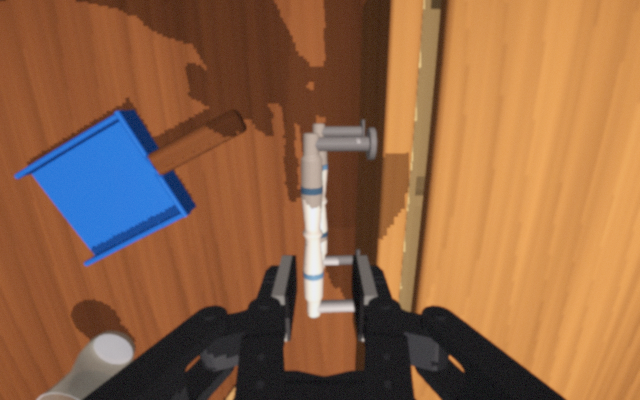

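View pics/s3.png

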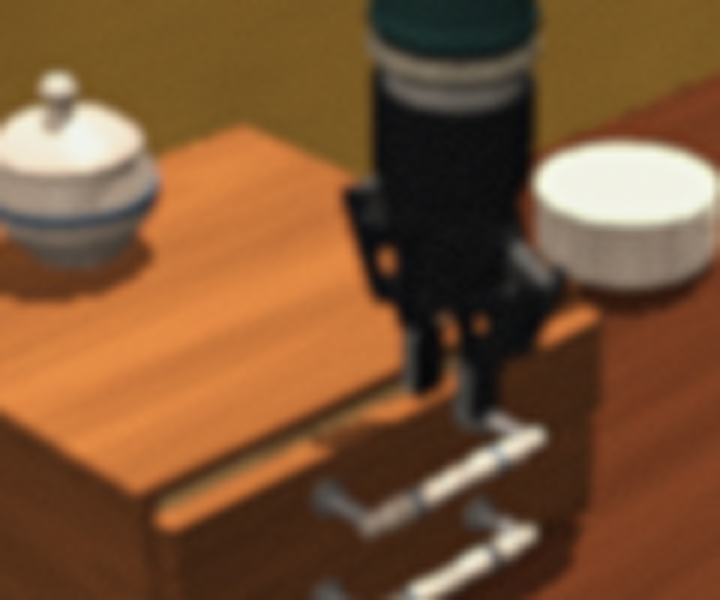

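```bash
python3 - <<'E'
from h import *
c=read_camera('side'); P=campose(c)
s=bot.read_state(); 
for X in [s['tool_pos'],(.62,-.011,.112),(.62,.049,.112),(.62,-.071,.112)]: print(np.round((proj(c,X,P)-[220,100])*6))
c=read_camera('wrist'); P=campose(c); 
for X in [s['tool_pos'],(.62,-.011,.112),(.62,.049,.112),(.62,-.071,.112)]: print(np.round(proj(c,X,P)))
plan((.62,-.011,.112),rot(88.5),28)
E
```

```text
[445. 468.]
[452. 477.]
[365. 526.]
[534. 431.]
[324. 242.]
[312. 237.]
[307. 139.]
[315. 317.]
0.0476 0.0022 -0.0012 2.5 -7.5 0.1 28
```

>>> {"name": "servo_tool", "arguments": {"targets": "0.045 0 0 2 -6 0 28; 0 0 0 0 0 5 28; 0 0 0 0 0 0 28"}}

```text
time: 4.05
tool_pos: [0.6241, -0.0118, 0.1101]
tcp_rot: [2.248, 2.186, 0.005]
wrist_force: [0.1, 0.0, -0.9]
width: 0.326
```

```bash
python3 - <<'E'
from h import *
where()
plan((.62,-.011,.096),rot(88.5),28)
E
```

```text
t 4.05 tcp [624.1 -11.8 110.1] yaw 88.4 z [ 0.007 -0.003 -1.   ] F [ 0.1  0.  -0.9] w 0.326 q [-0.06  0.23  1.81 -0.    1.1  -0.03]
0.0067 0.0023 -0.0018 0.8 -4.2 14 28
```

>>> {"name": "servo_tool", "arguments": {"targets": "0.006 0 0 0 -5 7 28; 0 0 0 0 -1 7 28; 0 0 0 0 0 3 28; 0 0 0 0 0 0 28"}}

```text
time: 4.38
tool_pos: [0.6185, -0.0119, 0.0916]
tcp_rot: [2.25, 2.187, 0.0]
wrist_force: [-0.2, -0.2, -0.6]
width: 0.327
```

```bash
python3 - <<'E'
from h import *
where()
c=read_camera('wrist'); P=campose(c); save('w4',c['image'])
E
```

```text
t 4.38 tcp [618.5 -11.9  91.6] yaw 88.4 z [ 0.003 -0.003 -1.   ] F [-0.2 -0.2 -0.6] w 0.327 q [-0.06  0.24  1.83 -0.    1.07 -0.03]
```

View pics/w4.png

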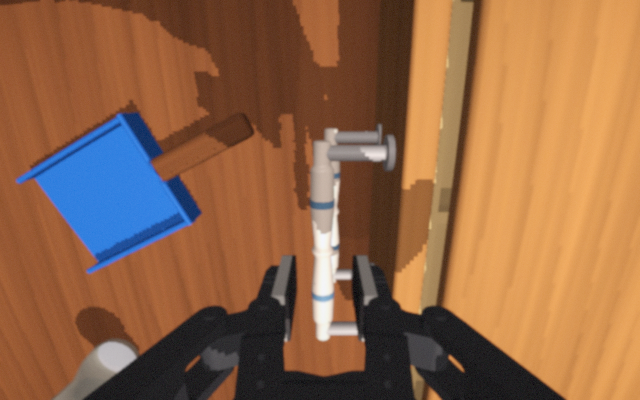

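The bar at (322,250) lies between the two fingers, so I'll close on it.

>>> {"name": "servo_tool", "arguments": {"targets": "0 0 0 0 0 0 8; 0 0 0 0 0 0 8; 0 0 0 0 0 0 8; 0 0 0 0 0 0 8", "newtons": 40}}

```text
time: 4.77
tool_pos: [0.6181, -0.0119, 0.0914]
tcp_rot: [2.25, 2.188, -0.0]
wrist_force: [1.1, 0.0, 0.1]
width: 0.093
```

>>> {"name": "servo_tool", "arguments": {"targets": "0 0 0 0 -15 0 8; 0 0 0 0 -20 0 8; 0 0 0 0 -20 0 8; 0 0 0 0 -20 0 8; 0 0 0 0 -20 0 8"}}

```text
time: 5.18
tool_pos: [0.5262, -0.0095, 0.0928]
tcp_rot: [2.246, 2.184, 0.008]
wrist_force: [-0.7, -0.2, 0.1]
width: 0.093
```

```bash
python3 - <<'E'
from h import *
where()
E
```

```text
t 5.18 tcp [526.2  -9.5  92.8] yaw 88.4 z [ 0.01  -0.003 -1.   ] F [-0.7 -0.2  0.1] w 0.093 q [-0.06  0.06  2.03 -0.    1.04 -0.03]
```

```bash
python3 - <<'E'
from h import *
c=read_camera('wrist'); P=campose(c); save('w5',c['image'])
E
```

```text
(no output)
```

View pics/w5.png

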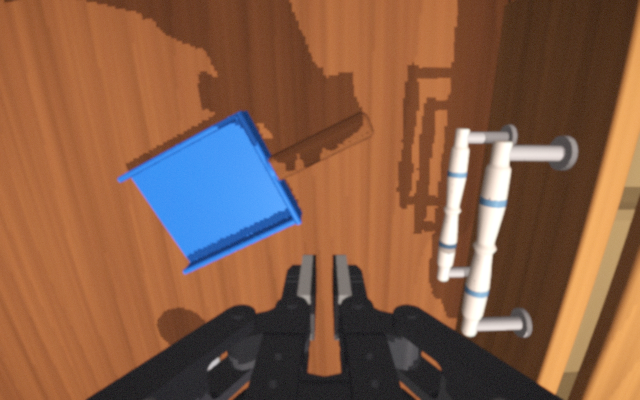

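```bash
python3 - <<'E'
from h import *
c=read_camera('wrist'); P=campose(c)
for z in (.10,.112,.125): print(z,np.round(onz(c,(484,247),z,P),4))
s=read_camera('side'); save('s5',up(s['image'],220,100,340,200,6))
t=read_camera('top'); save('t5',up(t['image'],220,40,380,250,3))
E
```

```text
0.1 [ 0.621  -0.0129  0.1   ]
0.112 [ 0.6143 -0.0066  0.112 ]
0.125 [6.07e-01 1.00e-04 1.25e-01]
```

View pics/s5.png

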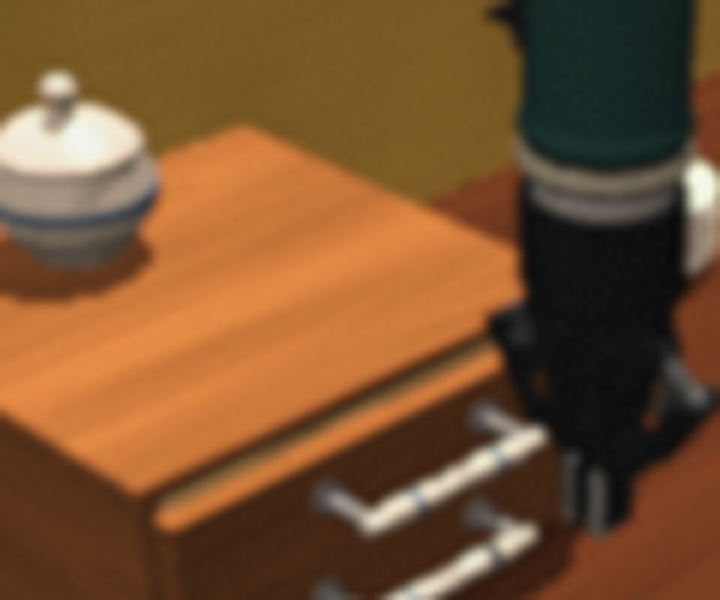

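View pics/t5.png

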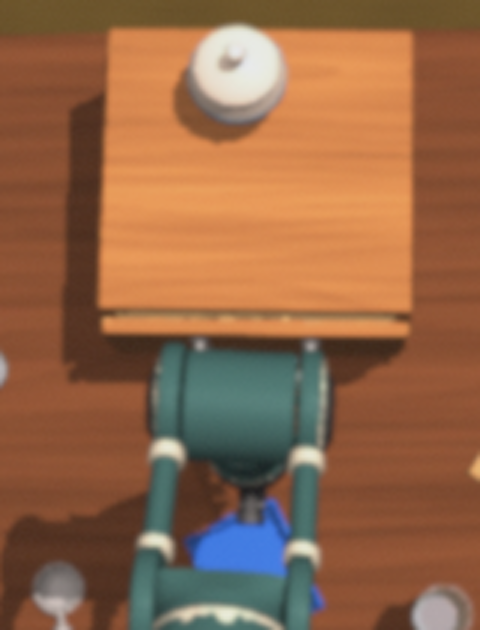

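```bash
cat >> h.py <<'E'
def tri(rays):
    A=np.zeros((3,3));b=np.zeros(3)
    for e,v in rays:
        v=v/np.linalg.norm(v); M=np.eye(3)-np.outer(v,v); A+=M; b+=M@e
    return np.linalg.solve(A,b)
E
python3 - <<'E'
from h import *
c=read_camera('wrist'); P=campose(c); s=read_camera('side'); Q=campose(s)
f=lambda u,v:(220+(u+.5)/6-.5,100+(v+.5)/6-.5)
for a,b in [((475,294),f(502,455)),((491,200),f(418,500))]:
    X=tri([ray(c,a,P),ray(s,b,Q)]); print(np.round(X,4),proj(c,X,P)-a,proj(s,X,Q)-b)
# finger tips
X=tri([ray(c,(324,257),P),ray(s,f(583,530),Q)]); print(X)
E
```

```text
[ 0.6157 -0.0386  0.1152] [-1.73625264  2.33839803] [-0.54885532  0.14856856]
[0.6142 0.0221 0.1186] [-2.65694657  1.45725378] [-0.48613325 -0.12060376]
[ 0.52736315 -0.00302836  0.12755077]
```

```bash
python3 - <<'E'
from h import *
c=read_camera('wrist'); P=campose(c); s=read_camera('side'); Q=campose(s)
tp=np.array(bot.read_state()['tool_pos'])
for dz in (0,.013,.019,.03): print(dz,(proj(s,tp+[0,0,dz],Q)-[220,100])*6, proj(c,tp+[0,0,dz],P))
E
```

```text
0 [586.23802592 581.75022334] [323.46350238 241.1124008 ]
0.013 [586.62222253 559.73600236] [323.67392897 250.75697948]
0.019 [586.80134428 549.47041137] [323.78066973 255.647233  ]
0.03 [587.13273637 530.47469792] [323.9947233  265.44978857]
```

>>> {"name": "servo_tool", "arguments": {"targets": "0 0 0 0 -5 0 0; 0 0 0 0 0 0 0; 0 0 0 0 0 0 0; 0 0 0 0 0 0 0"}}

```text
time: 5.92
tool_pos: [0.5243, -0.0096, 0.0927]
tcp_rot: [2.246, 2.183, 0.008]
wrist_force: [-0.3, -0.4, 0.1]
width: 0.002
```

```bash
python3 - <<'E'
from h import *
where()
c=read_camera('wrist'); P=campose(c); s=read_camera('side'); Q=campose(s)
save('w6',up(c['image'],220,160,420,360,3)); save('s6',up(s['image'],290,150,350,200,12))
st=bot.read_state();tp=np.array(st['tool_pos'])
for dz in (0,.013,.019,.03): print(dz,(proj(s,tp+[0,0,dz],Q)-[290,150])*12, (proj(c,tp+[0,0.011,dz],P)-[220,160])*3)
E
```

```text
t 5.92 tcp [524.3  -9.6  92.7] yaw 88.4 z [ 0.01  -0.003 -1.   ] F [-0.3 -0.4  0.1] w 0.002 q [-0.06  0.06  2.04 -0.    1.04 -0.03]
0 [343.31045302 569.94741804] [309.50334483 194.46999011]
0.013 [344.15675461 525.8898086 ] [310.07478653 220.75470818]
0.019 [344.55134611 505.34468705] [310.36532554 234.11387001]
0.03 [345.28141984 467.32689827] [310.94934354 260.95753247]
```

View pics/w6.png

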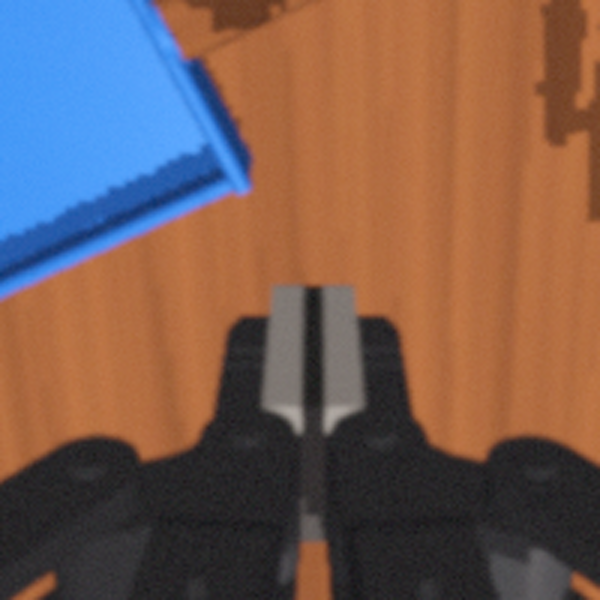

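View pics/s6.png

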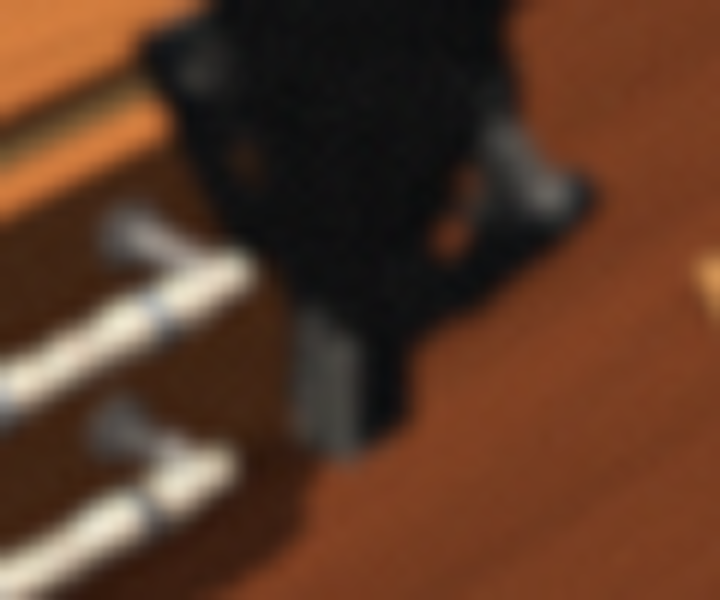

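Both cameras put the fingertips about 33 mm behind the reported TCP. The bar was therefore never between the pads, which fits the jaws closing to 8 mm with no force. I'll go about 32 mm deeper than the text implies.

>>> {"name": "servo_tool", "arguments": {"targets": "0.01 0 0 0 15 -10 28; 0 0 0 0 28 -10 28; 0 0 0 0 28 0 28; 0 0 0 0 22 0 28; 0 0 0 0 0 0 28; 0 0 0 0 0 0 28"}}

```text
time: 6.52
tool_pos: [0.6187, -0.012, 0.1118]
tcp_rot: [-2.252, -2.19, 0.006]
wrist_force: [0.4, 0.2, -0.4]
width: 0.33
```

```bash
python3 - <<'E'
from h import *
where()
c=read_camera('wrist'); P=campose(c); save('w7',c['image'])
plan((.615,-.011,.064),rot(88.5),28)
E
```

```text
t 6.52 tcp [618.7 -12.  111.8] yaw 88.4 z [-0.003 -0.002 -1.   ] F [ 0.4  0.2 -0.4] w 0.330 q [-0.06  0.22  1.81 -0.    1.11 -0.03]
-0.0012 0.0013 -0.001 0.5 -1.8 23.9 28; -0.0012 0.0013 -0.001 0.5 -1.8 23.9 28
```

View pics/w7.png

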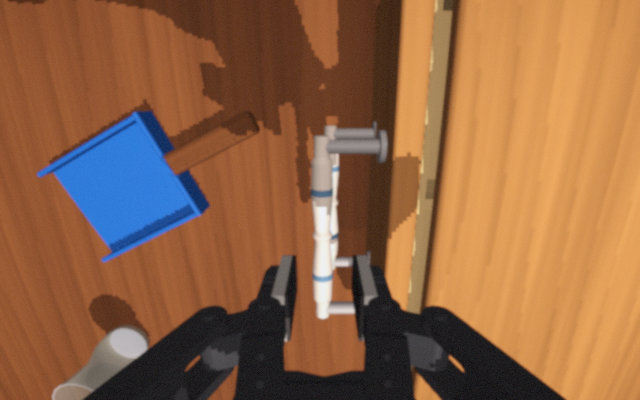

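>>> {"name": "servo_tool", "arguments": {"targets": "0 0 0 0 -1 12 28; 0 0 0 0 -1 12 28; 0 0 0 0 0 12 28; 0 0 0 0 0 10 28; 0 0 0 0 0 0 28"}}

```text
time: 6.98
tool_pos: [0.6114, -0.0119, 0.06]
tcp_rot: [-2.25, -2.188, 0.01]
wrist_force: [-0.2, 0.6, -1.1]
width: 0.326
```

```bash
python3 - <<'E'
from h import *
where()
c=read_camera('wrist'); save('w8',c['image'])
E
```

```text
t 6.98 tcp [611.4 -11.9  60. ] yaw 88.4 z [-0.006 -0.002 -1.   ] F [-0.2  0.6 -1.1] w 0.326 q [-0.06  0.26  1.86 -0.    1.02 -0.03]
```

View pics/w8.png

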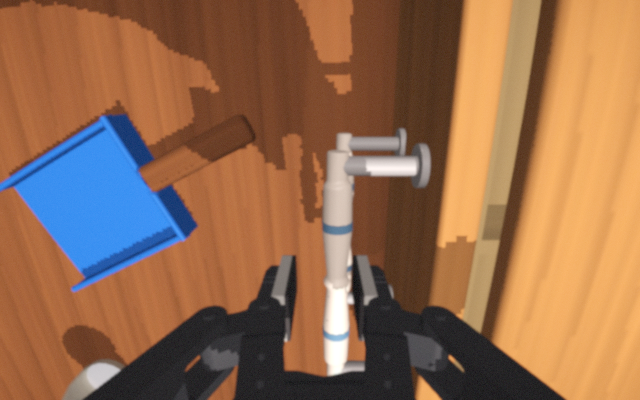

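>>> {"name": "servo_tool", "arguments": {"targets": "0 0 0 0 4 0 28; 0 0 0 0 0 0 5; 0 0 0 0 0 0 5; 0 0 0 0 0 0 5; 0 0 0 0 0 0 5; 0 0 0 0 0 0 5", "newtons": 40}}

```text
time: 7.53
tool_pos: [0.6153, -0.012, 0.0601]
tcp_rot: [-2.25, -2.188, 0.011]
wrist_force: [0.8, 0.2, -2.4]
width: 0.126
```

>>> {"name": "servo_tool", "arguments": {"targets": "0 0 0 0 -12 0 5; 0 0 0 0 -20 0 5; 0 0 0 0 -24 0 5; 0 0 0 0 -24 0 5; 0 0 0 0 -24 0 5; 0 0 0 0 -24 0 5; 0 0 0 0 -24 0 5; 0 0 0 0 -18 0 5"}}

```text
time: 8.2
tool_pos: [0.4488, -0.0079, 0.0601]
tcp_rot: [2.246, 2.185, 0.005]
wrist_force: [2.3, 0.4, -2.4]
width: 0.119
```

```bash
python3 - <<'E'
from h import *
where()
E
```

```text
t 8.20 tcp [448.8  -7.9  60.1] yaw 88.4 z [ 0.008 -0.004 -1.   ] F [ 2.3  0.4 -2.4] w 0.119 q [-0.07 -0.05  2.21 -0.    0.97 -0.04]
```

>>> {"name": "servo_tool", "arguments": {"targets": "0 0 0 0 -14 0 5; 0 0 0 0 -12 0 5; 0 0 0 0 -7 0 5; 0 0 0 0 -4 0 5"}}

```text
time: 8.53
tool_pos: [0.4201, -0.0072, 0.0603]
tcp_rot: [2.23, 2.168, 0.039]
wrist_force: [18.5, -0.1, -25.9]
width: 0.119
```

>>> {"name": "servo_tool", "arguments": {"targets": "0 0 0 0 -3 0 5; 0 0 0 0 -3 0 5; 0 0 0 0 -3 0 5; 0 0 0 0 -3 0 5"}}

```text
time: 8.87
tool_pos: [0.4219, -0.0073, 0.0607]
tcp_rot: [2.214, 2.15, 0.074]
wrist_force: [12.1, -0.2, -15.7]
width: 0.125
```

```bash
python3 - <<'E'
from h import *
where()
c=read_camera('wrist'); save('w9',c['image'])
s=read_camera('side'); save('s9',up(s['image'],180,100,430,290,3.1))
E
```

```text
t 8.87 tcp [421.9  -7.3  60.7] yaw 88.3 z [ 0.073 -0.006 -0.997] F [ 12.1  -0.2 -15.7] w 0.125 q [-0.08 -0.16  2.31 -0.    0.92 -0.05]
```

View pics/s9.png

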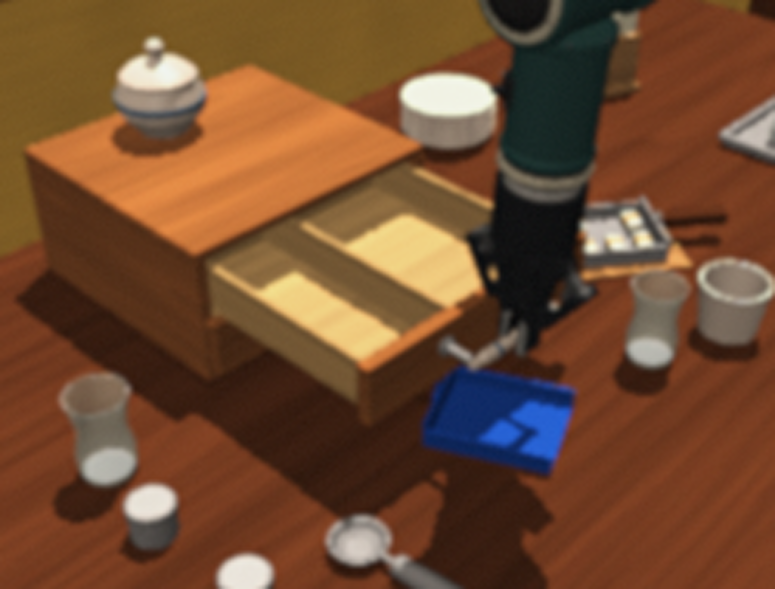

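The drawer is at its stop: the pull force rose to about 18 N and both bays are visible. I'll release the handle and rise.

>>> {"name": "servo_tool", "arguments": {"targets": "0 0 0 0 0 0 30; 0 0 0 0 0 0 30; 0 0 0 0 0 0 30; 0.03 0 0 0 0 -10 30; 0.04 0 0 0 0 -25 30; 0 0 0 0 0 -35 30; 0 0 0 0 0 -35 30; 0 0 0 0 0 -35 30"}}

```text
time: 9.63
tool_pos: [0.4129, -0.0062, 0.1992]
tcp_rot: [-2.247, -2.181, 0.021]
wrist_force: [1.0, -0.0, -0.3]
width: 0.355
```

```bash
python3 - <<'E'
from h import *
where()
s=read_camera('side'); save('s10',up(s['image'],180,100,430,290,3.1))
t=read_camera('top'); P=campose(t);save('t10',up(t['image'],240,110,460,260,3.5))
print(onz(t,(440,213),.024,P),onz(t,(409,195),.005,P))
plan((.46,-.40,.25),rot(53),80)
E
```

```text
t 9.63 tcp [412.9  -6.2 199.2] yaw 88.3 z [-0.017 -0.002 -1.   ] F [ 1.  -0.  -0.3] w 0.355 q [-0.07 -0.24  2.11 -0.    1.3  -0.04]
[ 0.48055559 -0.42222222  0.024     ] [ 0.53972637 -0.33141039  0.005     ]
-0.0001 0.0003 0.0474 -30.2 4.1 -3.3 80; -0.0001 0.0003 0.0474 -29.9 5.5 -3.3 80; -0.0001 0.0003 0.0474 -29.6 6.9 -3.4 80; -0.0001 0.0003 0.0474 -29.3 8.3 -3.4 80; -0.0001 0.0003 0.0474 -28.9 9.7 -3.4 80; -0.0001 0.0003 0.0474 -28.4 11 -3.4 80; -0.0001 0.0003 0.0474 -27.8 12.4 -3.4 80; -0.0001 0.0003 0.0474 -27.2 13.7 -3.4 80
-0.0001 0.0003 0.0474 -26.5 15 -3.4 80; -0.0001 0.0003 0.0474 -25.8 16.2 -3.4 80; -0.0001 0.0003 0.0474 -25 17.4 -3.4 80; -0.0001 0.0003 0.0474 -24.1 18.6 -3.4 80; -0.0001 0.0003 0.0474 -23.2 19.7 -3.4 80
```

View pics/t10.png

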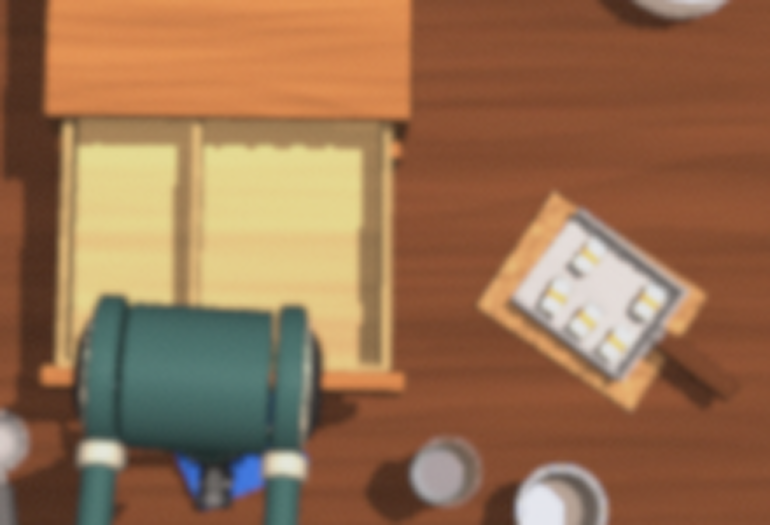

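>>> {"name": "servo_tool", "arguments": {"targets": "0 0 0.047 -32 4 -4 50; 0 0 0.047 -32 6 -4 50; 0 0 0.047 -32 7 -4 50; 0 0 0.047 -31 9 -4 50; 0 0 0.047 -31 10 -4 50; 0 0 0.047 -30 11 -4 50; 0 0 0.047 -30 13 -4 50; 0 0 0.047 -30 14 -4 50"}}

```text
time: 10.4
tool_pos: [0.4441, -0.2693, 0.2423]
tcp_rot: [2.623, 1.721, 0.007]
wrist_force: [0.7, -0.1, 1.0]
width: 0.584
```

>>> {"name": "servo_tool", "arguments": {"targets": "0 0 0.047 -29 16 -4 50; 0 0 0.047 -28 17 -4 50; 0 0 0.047 -27 18 -4 50; 0 0 0.047 -26 20 -4 50; 0 0 0.047 -25 21 -4 50; 0 0 0 0 0 0 50"}}

```text
time: 10.9
tool_pos: [0.4562, -0.4462, 0.2615]
tcp_rot: [2.82, 1.374, 0.005]
wrist_force: [-0.3, -0.5, -0.2]
width: 0.585
```

```bash
python3 - <<'E'
from h import *
where()
c=read_camera('wrist'); save('w11',c['image'])
E
```

```text
t 10.90 tcp [ 456.2 -446.2  261.5] yaw 52.0 z [ 0.005 -0.003 -1.   ] F [-0.3 -0.5 -0.2] w 0.585 q [-0.81  0.16  1.61  0.    1.37 -0.15]
```

View pics/w11.png

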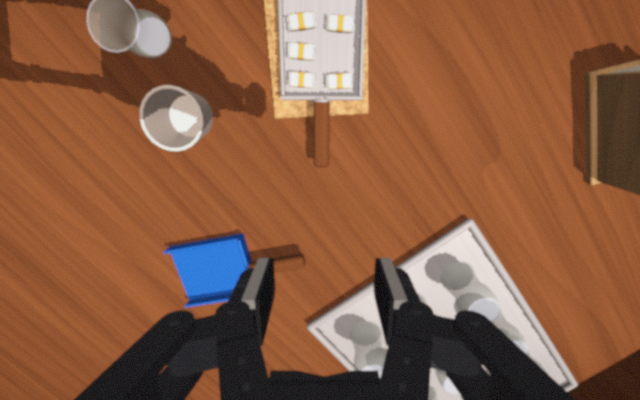

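```bash
python3 - <<'E'
from h import *
c=read_camera('wrist'); P=campose(c)
a=onz(c,(322,101),.036,P); b=onz(c,(321,165),.036,P)
print(a,b,b-a,np.linalg.norm(b-a),'yaw',np.degrees(np.arctan2(*(a-b)[[1,0]])))
for uv in [(277,99),(364,98),(283,-1+1),(362,1)]: print(onz(c,uv,.012,P))
m=onz(c,(276,117),.004,P);n=onz(c,(368,113),.004,P);print(m,n,np.linalg.norm(m-n))
E
```

```text
[ 0.5034917  -0.37607784  0.036     ] [ 0.45396301 -0.4374528   0.036     ] [-0.04952869 -0.06137496  0.        ] 0.07886682974124216 yaw 51.09697849633096
[ 0.45926843 -0.33868129  0.012     ]
[ 0.54816587 -0.40628449  0.012     ]
[ 0.5380307  -0.25635045  0.012     ]
[ 0.61149746 -0.3147923   0.012     ]
[ 0.44249351 -0.3546842   0.004     ] [ 0.54201181 -0.42556893  0.004     ] 0.12218238965795611
```

```bash
python3 - <<'E'
from h import *
plan((.486,-.397,.08),rot(51.5),50)
E
```

```text
0.0004 -0.0006 0.0019 8.8 -0.7 30.2 50; 0.0004 -0.0006 0.0019 8.8 -0.7 30.2 50; 0.0004 -0.0006 0.0019 8.8 -0.7 30.2 50; 0.0004 -0.0006 0.0019 8.9 -0.7 30.2 50; 0.0004 -0.0006 0.0019 8.9 -0.7 30.2 50; 0.0004 -0.0006 0.0019 8.9 -0.7 30.1 50
```

>>> {"name": "servo_tool", "arguments": {"targets": "0 0 0 10 -1 30 50; 0 0 0 10 -1 30 50; 0 0 0 10 -1 30 50; 0 0 0 10 -1 30 50; 0 0 0.01 8 -1 30 50; 0 0 0 7 -1 20 50; 0 0 0 0 0 0 50"}}

```text
time: 11.58
tool_pos: [0.487, -0.3838, 0.088]
tcp_rot: [2.821, 1.376, 0.012]
wrist_force: [-0.3, 0.3, -0.6]
width: 0.583
```

```bash
python3 - <<'E'
from h import *
where()
c=read_camera('wrist'); save('w12',c['image'])
plan((.486,-.397,.00),rot(51.5),50)
E
```

```text
t 11.58 tcp [ 487.  -383.8   88. ] yaw 52.0 z [ 0.008  0.001 -1.   ] F [-0.3  0.3 -0.6] w 0.583 q [-0.71  0.24  1.83  0.01  1.06 -0.05]
0.0023 -0.0017 0.003 -3.7 2 29.9 50; 0.0023 -0.0017 0.003 -3.6 2.1 29.9 50; 0.0023 -0.0017 0.003 -3.6 2.1 29.9 50
```

View pics/w12.png

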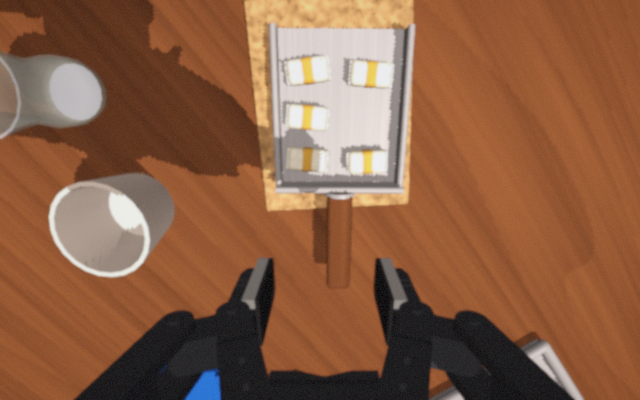

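```bash
python3 - <<'E'
from h import *
c=read_camera('wrist'); P=campose(c)
b=onz(c,(339,288),.036,P); a=onz(c,(341,198),.036,P)
print(a,b,np.linalg.norm(b-a),'yaw',np.degrees(np.arctan2(*(a-b)[[1,0]])))
u=(a-b)/np.linalg.norm(a-b); g=b+.05*u; print(g)
# pan corners
for uv,z in [((270,27),.021),((414,27),.021),((275,190),.028),((404,190),.028)]: print(onz(c,uv,z,P))
plan((g[0],g[1],.01),rot(51.5),50)
E
```

```text
[ 0.50542574 -0.38690803  0.036     ] [ 0.45508665 -0.45077204  0.036     ] 0.08131811642873095 yaw 51.7540014885003
[ 0.48603861 -0.41150403  0.036     ]
[ 0.54058045 -0.25863067  0.021     ]
[ 0.62172634 -0.32145522  0.021     ]
[ 0.46703436 -0.35132349  0.028     ]
[ 0.54809826 -0.41515644  0.028     ]
0.0038 -0.0015 0.0028 -7.1 4 27.4 50; 0.0038 -0.0015 0.0028 -7.1 4.2 27.4 50; 0.0038 -0.0015 0.0028 -7 4.3 27.4 50
```

>>> {"name": "servo_tool", "arguments": {"targets": "0.004 -0.002 0.004 -8 5 20 50; 0.004 -0.002 0 -8 5 20 50; 0 0 0 -6 3 20 50; 0 0 0 0 0 15 50; 0 0 0 0 0 0 50"}}

```text
time: 12.1
tool_pos: [0.4945, -0.4206, 0.0314]
tcp_rot: [2.8, 1.365, 0.016]
wrist_force: [0.5, 0.6, -1.0]
width: 0.586
```

```bash
python3 - <<'E'
from h import *
where()
c=read_camera('wrist'); save('w13',c['image'])
P=campose(c)
plan((.486,-.411,-.022),rot(51.8),50)
E
```

```text
t 12.10 tcp [ 494.5 -420.6   31.4] yaw 52.0 z [ 0.021 -0.019 -1.   ] F [ 0.5  0.6 -1. ] w 0.586 q [-0.74  0.34  1.83  0.    0.95 -0.08]
0.0154 0.0011 0.0016 1.3 -7.9 27.4 50; 0.0154 0.0011 0.0016 1.3 -7.4 27.6 50
```

View pics/w13.png

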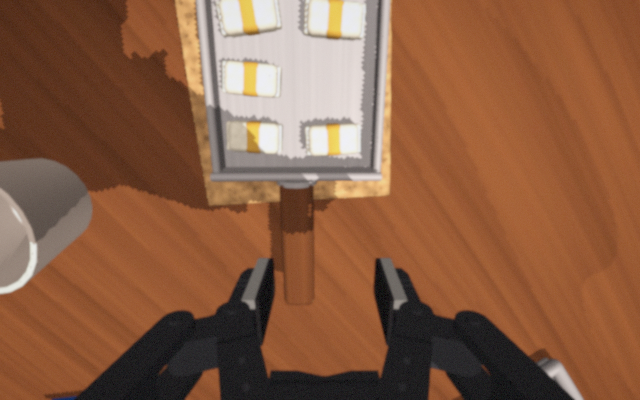

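>>> {"name": "servo_tool", "arguments": {"targets": "0.015 0 0 2 -8 0 50; 0.013 0 0 1 -6 0 50; 0 0 0 0 0 0 50; 0 0 0 0 0 0 50"}}

```text
time: 12.48
tool_pos: [0.4893, -0.4131, 0.0418]
tcp_rot: [2.813, 1.372, 0.003]
wrist_force: [-0.0, 0.4, 0.0]
width: 0.585
```

```bash
python3 - <<'E'
from h import *
where()
c=read_camera('wrist'); save('w14',c['image'])
P=campose(c)
for uv in [(298,185),(298,302)]: pass
plan((.486,-.411,-.022),rot(51.8),50)
E
```

```text
t 12.48 tcp [ 489.3 -413.1   41.8] yaw 52.0 z [ 0.007 -0.01  -1.   ] F [-0.   0.4  0. ] w 0.585 q [-0.74  0.32  1.83 -0.    0.98 -0.07]
0.0041 0.0011 0.0011 -0.1 -1.6 21.3 50; 0.0041 0.0011 0.0011 -0.1 -1.5 21.3 50; 0.0041 0.0011 0.0011 -0.1 -1.5 21.3 50
```

View pics/w14.png

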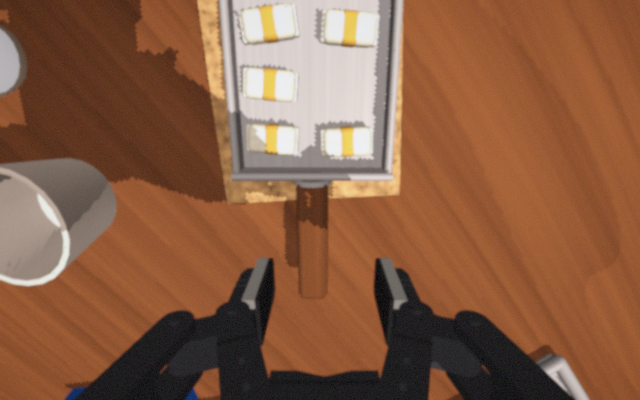

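>>> {"name": "servo_tool", "arguments": {"targets": "0.004 0 0 0 -6 5 50; 0.004 0 0 0 0 18 50; 0 0 0 0 0 18 50; 0 0 0 0 0 8 50; 0 0 0 0 0 0 50"}}

```text
time: 12.95
tool_pos: [0.4863, -0.4107, -0.0053]
tcp_rot: [2.814, 1.373, 0.002]
wrist_force: [0.1, 0.4, -0.0]
width: 0.587
```

```bash
python3 - <<'E'
from h import *
where()
c=read_camera('wrist'); save('w15',c['image'])
s=read_camera('side'); save('s15',up(s['image'],340,130,440,210,7))
plan((.486,-.411,-.022),rot(51.8),50)
E
```

```text
t 12.95 tcp [ 486.3 -410.7   -5.3] yaw 52.0 z [ 0.006 -0.009 -1.   ] F [ 0.1  0.4 -0. ] w 0.587 q [-0.74  0.37  1.86 -0.    0.9  -0.07]
0.0119 0.0039 0.0041 -0.3 -1.2 18.2 50
```

View pics/w15.png

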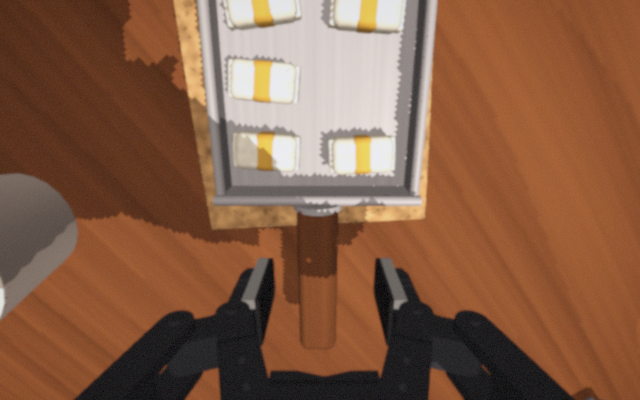

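View pics/s15.png

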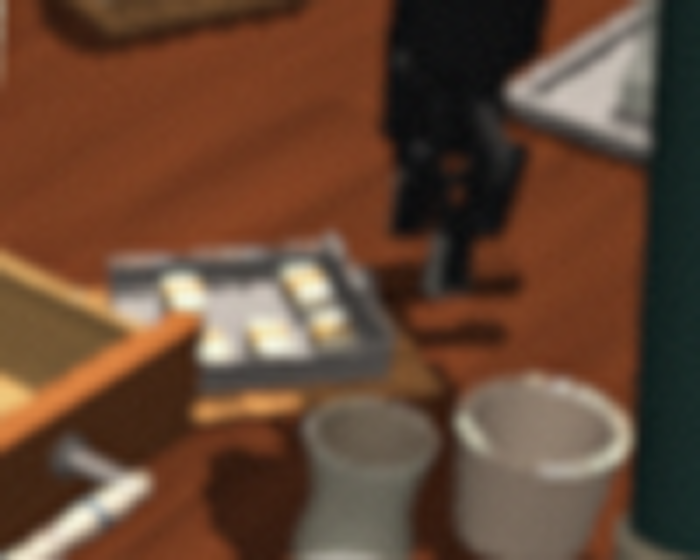

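>>> {"name": "servo_tool", "arguments": {"targets": "0.008 0 0 0 -2 10 50; 0 0 0 0 0 9 50; 0 0 0 0 0 0 50"}}

```text
time: 13.3
tool_pos: [0.4871, -0.4117, -0.0216]
tcp_rot: [2.815, 1.374, -0.001]
wrist_force: [0.3, 0.8, -0.8]
width: 0.586
```

```bash
python3 - <<'E'
from h import *
where()
c=read_camera('wrist'); save('w16',c['image'])
s=read_camera('side'); save('s16',up(s['image'],340,130,440,210,7))
E
```

```text
t 13.30 tcp [ 487.1 -411.7  -21.6] yaw 52.0 z [ 0.003 -0.008 -1.   ] F [ 0.3  0.8 -0.8] w 0.586 q [-0.74  0.4   1.86 -0.    0.88 -0.07]
```

View pics/s16.png

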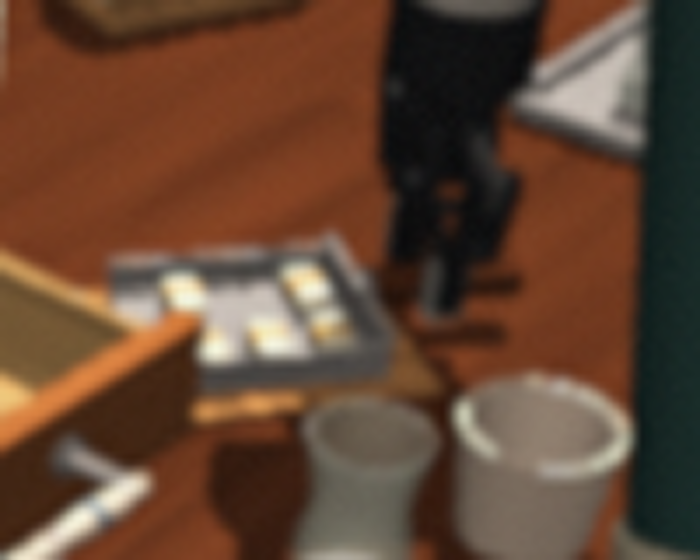

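TCP z reads -22 mm with no contact force, which confirms the tip offset. Next I close on the scoop handle.

>>> {"name": "servo_tool", "arguments": {"targets": "0 0 0 0 0 0 12; 0 0 0 0 0 0 12; 0 0 0 0 0 0 12; 0 0 0 0 0 0 12; 0 0 0 0 0 0 12; 0 0 0 0 0 0 12", "newtons": 110}}

```text
time: 13.9
tool_pos: [0.4882, -0.4126, -0.0192]
tcp_rot: [2.813, 1.373, 0.001]
wrist_force: [-0.7, -0.2, -1.2]
width: 0.205
```

>>> {"name": "servo_tool", "arguments": {"targets": "0 0 0 0 0 -8 12; 0 0 0 0 0 -12 12; 0 0 0 0 0 -15 12; 0 0 0 0 0 -15 12; 0 0 0 0 0 0 12"}}

```text
time: 14.32
tool_pos: [0.4857, -0.4106, 0.0323]
tcp_rot: [2.817, 1.376, -0.004]
wrist_force: [0.5, 0.0, -2.5]
width: 0.208
```

```bash
python3 - <<'E'
from h import *
where()
c=read_camera('wrist'); save('w17',c['image'])
s=read_camera('side'); save('s17',up(s['image'],340,130,440,210,7))
E
```

```text
t 14.32 tcp [ 485.7 -410.6   32.3] yaw 52.1 z [ 0.001 -0.007 -1.   ] F [ 0.5  0.  -2.5] w 0.208 q [-0.74  0.33  1.84 -0.01  0.97 -0.07]
```

View pics/w17.png

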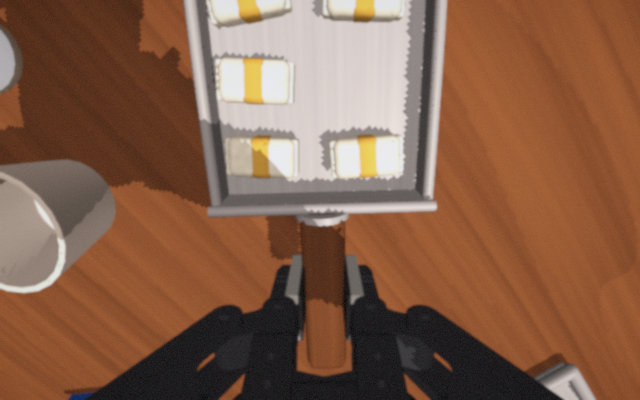

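View pics/s17.png

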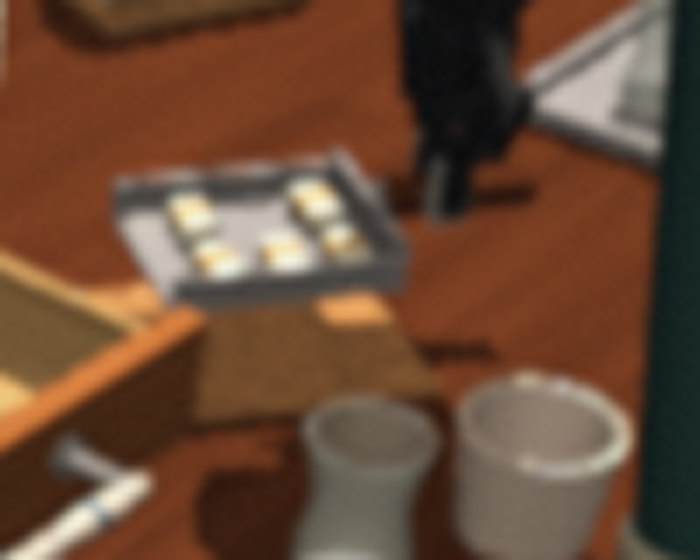

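```bash
cat >> h.py <<'E'
def liptcp(lip,yaw,pitch,L=.160,H=.026):
    Rg=rot(yaw,pitch); return np.array(lip)-Rg@np.array([L,0,-H]),Rg
E
python3 - <<'E'
from h import *
t=read_camera('top');P=campose(t)
f=lambda u,v:(240+(u+.5)/3.5-.5,110+(v+.5)/3.5-.5)
for n,uv,z in [('div',f(196,200),.128),('rw',f(388,200),.128),('lw',f(68,200),.128),('fr',f(345,375),.137),('frout',f(345,386),.137)]: print(n,np.round(onz(t,uv,z,P),3))
g,Rg=liptcp((.545,-.08,.20),52,0); print(g)
plan((.4857,-.4106,.19),rot(52),12)
plan(g,Rg,12,vmax=25)
E
```

```text
div [0.608 0.016 0.128]
rw [ 0.607 -0.142  0.128]
lw [0.61  0.121 0.128]
fr [ 0.462 -0.104  0.137]
frout [ 0.453 -0.104  0.137]
[ 0.44649416 -0.20608172  0.174     ]
-0.0001 0.0008 0.0002 -0.2 0.4 -26.9 12; -0.0001 0.0008 0.0002 -0.1 0.4 -26.9 12; -0.0001 0.0008 0.0002 -0.1 0.4 -26.9 12; -0.0001 0.0008 0.0002 -0.1 0.4 -26.9 12; -0.0001 0.0008 0.0002 -0.1 0.4 -26.9 12; -0.0001 0.0008 0.0002 -0 0.4 -26.9 12
-0 0.0004 0.0001 12.4 -14 -13.3 12; -0 0.0004 0.0001 12.4 -14 -13.3 12; -0 0.0004 0.0001 12.4 -14 -13.3 12; -0 0.0004 0.0001 12.4 -14 -13.3 12; -0 0.0004 0.0001 12.4 -14 -13.3 12; -0 0.0004 0.0001 12.4 -14 -13.2 12; -0 0.0004 0.0001 12.4 -14 -13.2 12; -0 0.0004 0.0001 12.4 -14 -13.2 12
-0 0.0004 0.0001 12.4 -14 -13.2 12; -0 0.0004 0.0001 12.4 -14 -13.2 12; -0 0.0004 0.0001 12.4 -14 -13.2 12
```

>>> {"name": "servo_tool", "arguments": {"targets": "0 0 0 0 0 -8 12; 0 0 0 0 0 -14 12; 0 0 0 0 0 -20 12; 0 0 0 0 0 -22 12; 0 0 0 0 0 -22 12; 0 0 0 0 0 -22 12; 0 0 0 0 0 -18 12; 0 0 0 0 0 -10 12"}}

```text
time: 15.13
tool_pos: [0.4785, -0.4034, 0.1649]
tcp_rot: [-2.808, -1.372, 0.019]
wrist_force: [-0.2, -0.3, -2.8]
width: 0.204
```

>>> {"name": "servo_tool", "arguments": {"targets": "0 0 0 0 0 -4 12; 0 0 0 0 0 0 12; 0 0 0 3 -4 0 12; 0 0 0 6 -7 0 12; 0 0 0 9 -10 0 12; 0 0 0 10 -12 0 12; 0 0 0 10 -12 0 12; 0 0 0 10 -12 0 12"}}

```text
time: 15.8
tool_pos: [0.4597, -0.325, 0.1665]
tcp_rot: [-2.805, -1.365, 0.023]
wrist_force: [0.8, -0.2, -2.6]
width: 0.203
```

```bash
python3 - <<'E'
from h import *
where()
s=read_camera('side'); save('s18',up(s['image'],240,60,440,210,4))
g,Rg=liptcp((.552,-.078,.19),52,0); print(g)
plan(g,Rg,12,vmax=16)
E
```

```text
t 15.80 tcp [ 459.7 -325.   166.5] yaw 51.9 z [-0.023  0.014 -1.   ] F [ 0.8 -0.2 -2.6] w 0.203 q [-0.66  0.09  1.86 -0.    1.22  0.01]
[ 0.45349416 -0.20408172  0.164     ]
-0.0038 0.0002 -0.0001 11.2 -9.5 0.5 12; -0.0038 0.0002 -0.0001 11.2 -9.5 0.5 12; -0.0038 0.0002 -0.0001 11.2 -9.5 0.4 12; -0.0038 0.0002 -0.0001 11.2 -9.5 0.4 12; -0.0038 0.0002 -0.0001 11.2 -9.5 0.4 12; -0.0038 0.0002 -0.0001 11.2 -9.5 0.3 12; -0.0038 0.0002 -0.0001 11.2 -9.5 0.3 12; -0.0038 0.0002 -0.0001 11.2 -9.5 0.3 12
```

View pics/s18.png

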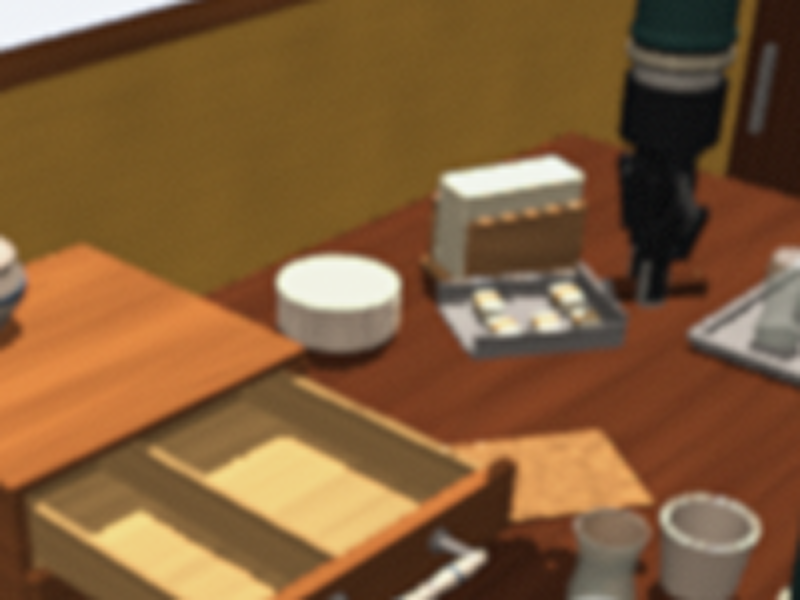

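>>> {"name": "servo_tool", "arguments": {"targets": "-0.004 0 0 11 -10 0 12; -0.004 0 0 12 -10 0 12; -0.004 0 0 12 -10 0 12; -0.004 0 0 12 -10 0 12; -0.004 0 0 12 -10 0 12; -0.004 0 0 11 -9 0 12; -0.003 0 0 7 -6 0 12; 0 0 0 3 -2 0 12"}}

```text
time: 16.52
tool_pos: [0.4455, -0.1993, 0.1583]
tcp_rot: [-2.807, -1.374, 0.016]
wrist_force: [-0.2, -0.4, -2.7]
width: 0.205
```

```bash
python3 - <<'E'
from h import *
where()
t=read_camera('top'); P=campose(t); save('t19',up(t['image'],230,90,430,240,4))
s=read_camera('side'); save('s19',up(s['image'],240,60,440,210,4))
st=bot.read_state();Rm=R.from_rotvec(st['tcp_rot']).as_matrix()
lip=np.array(st['tool_pos'])+Rm@[.16,0,-.026]; print('lip',lip,(proj(t,lip,P)-[230,90])*4)
g,Rg=liptcp((.552,-.078,.16),52,8); print(g)
plan(g,Rg,12,vmax=16)
E
```

```text
t 16.52 tcp [ 445.5 -199.3  158.3] yaw 52.2 z [-0.017  0.01  -1.   ] F [-0.2 -0.4 -2.7] w 0.205 q [-0.47 -0.05  2.02  0.    1.2   0.19]
lip [ 0.54456217 -0.07425934  0.1841825 ] [389.92385492 381.66267587]
[ 0.45222504 -0.20570612  0.15652073]
-0.0093 -0.0686 0.0022 -0.2 4.1 0.9 12; -0.0093 -0.0686 0.0022 -0.1 4.1 1 12
```

View pics/t19.png

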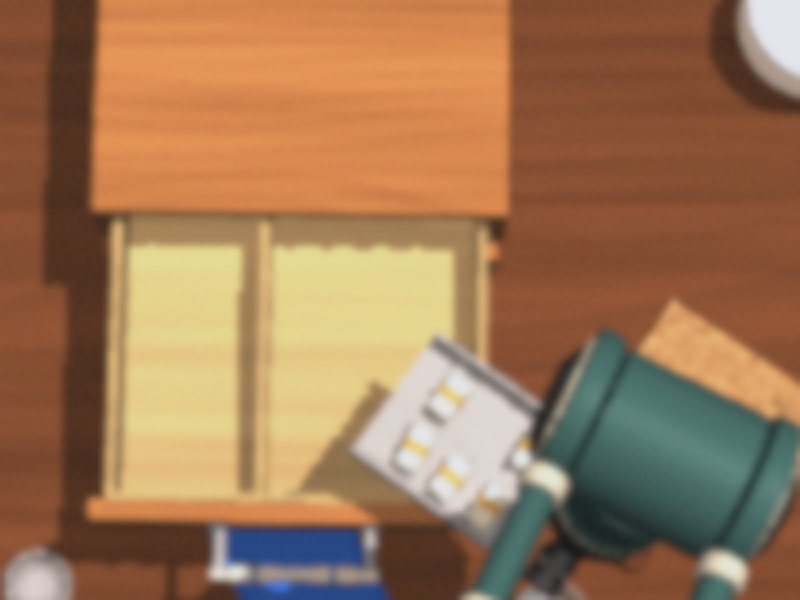

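View pics/s19.png

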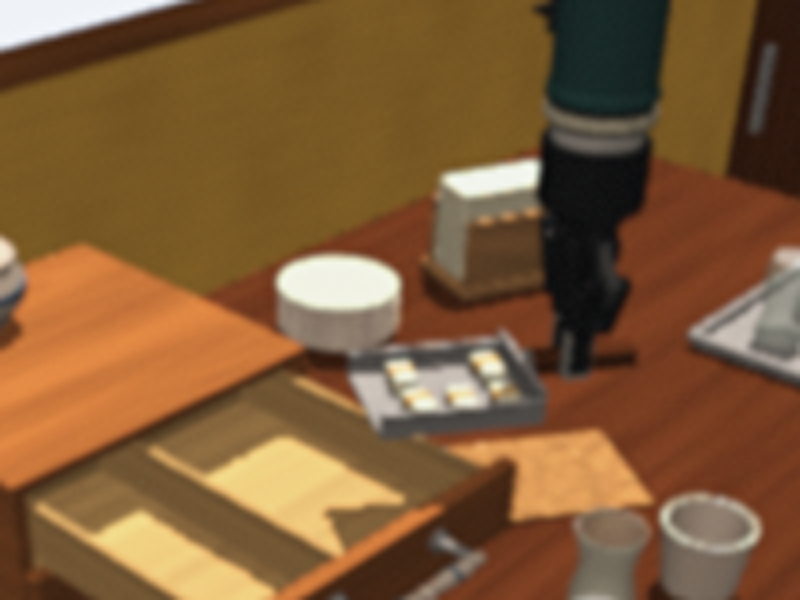

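```bash
python3 - <<'E'
from h import *
t=read_camera('top'); P=campose(t);print(onz(t,(230+395/4-.4,90+395/4-.4),.184,P))
g,Rg=liptcp((.565,-.07,.17),52,0,L=.154); print(g)
plan(g,Rg,12,vmax=14)
E
```

```text
[ 0.53641392 -0.07655038  0.184     ]
[ 0.47018813 -0.19135366  0.144     ]
-0.006 0.0008 0.0008 7.5 4.3 4.9 12; -0.006 0.0008 0.0008 7.5 4.2 4.9 12; -0.006 0.0008 0.0008 7.5 4.2 4.9 12
```

>>> {"name": "servo_tool", "arguments": {"targets": "-0.006 0 0 5 3 1 12; -0.006 0 0 8 5 3 12; -0.006 0 0 8 5 3 12; 0 0 0 4 2 2 12; 0 0 0 0 0 0 12"}}

```text
time: 17.08
tool_pos: [0.4777, -0.1928, 0.1491]
tcp_rot: [2.82, 1.373, -0.0]
wrist_force: [-0.3, 0.7, -3.2]
width: 0.205
```

```bash
python3 - <<'E'
from h import *
where()
st=bot.read_state();Rm=R.from_rotvec(st['tcp_rot']).as_matrix()
lip=np.array(st['tool_pos'])+Rm@[.154,0,-.026]; print('lip',lip)
for p in (10,16): 
  g,Rg=liptcp((.56,-.07,.155),52,p,L=.154); print(g); plan(g,Rg,12,vmax=14,wmax=3)
E
```

```text
t 17.08 tcp [ 477.7 -192.8  149.1] yaw 51.9 z [ 0.002 -0.005 -1.   ] F [-0.3  0.7 -3.2] w 0.205 q [-0.43 -0.01  1.99 -0.    1.15  0.24]
lip [ 0.57264433 -0.07148095  0.17470085]
[ 0.46384892 -0.19306777  0.15613682]
0.0011 -0.043 -0.0004 -2.2 -2.7 -1.8 12; 0.0011 -0.043 -0.0004 -2.3 -2.7 -1.7 12; 0.0011 -0.043 -0.0004 -2.3 -2.7 -1.6 12; 0.0011 -0.043 -0.0004 -2.4 -2.7 -1.5 12
[ 0.4644488  -0.19229996  0.17245535]
0.0007 -0.0461 -0.0003 -1.3 -1.8 -3.9 12; 0.0007 -0.0461 -0.0003 -1.5 -1.8 -3.8 12; 0.0007 -0.0461 -0.0003 -1.7 -1.8 -3.8 12; 0.0007 -0.0461 -0.0003 -1.8 -1.8 -3.7 12; 0.0007 -0.0461 -0.0003 -2 -1.8 -3.6 12; 0.0007 -0.0461 -0.0003 -2.2 -1.8 -3.5 12
```

>>> {"name": "servo_tool", "arguments": {"targets": "0 -0.04 0 -2 -2 -2 12; 0 -0.044 0 -2 -2 -2 12; 0 -0.044 0 -2 -2 -2 12; 0 -0.044 0 -2 -2 -2 12; 0 0 0 0 0 0 12"}}

```text
time: 17.5
tool_pos: [0.4672, -0.195, 0.1563]
tcp_rot: [2.744, 1.331, -0.25]
wrist_force: [-0.8, 0.1, -2.5]
width: 0.204
```

```bash
cat >> h.py <<'E'
def lipnow(L=.154):
    st=bot.read_state();Rm=R.from_rotvec(st['tcp_rot']).as_matrix()
    print('lip',np.round(np.array(st['tool_pos'])+Rm@[L,0,-.026],4),'pitch %.1f'%-np.degrees(np.arcsin(Rm[2,0])),'yaw %.1f'%np.degrees(np.arctan2(Rm[1,0],Rm[0,0])),'roll %.1f'%np.degrees(np.arcsin(Rm[2,1])))
E
python3 - <<'E'
from h import *
where();lipnow()
s=read_camera('side'); save('s20',up(s['image'],240,60,440,210,4))
t=read_camera('top'); save('t20',up(t['image'],230,90,430,240,4))
for p in (20,): 
  g,Rg=liptcp((.56,-.07,.15),52,p,L=.154); print(g); plan(g,Rg,12,vmax=14,wmax=2.5)
E
```

```text
t 17.50 tcp [ 467.2 -195.   156.3] yaw 51.8 z [-0.111 -0.144 -0.983] F [-0.8  0.1 -2.5] w 0.204 q [-0.31  0.02  1.96 -0.18  1.23  0.42]
lip [ 0.5638 -0.0723  0.1538] pitch 10.5 yaw 51.8 roll 0.1
[ 0.4654312  -0.19104254  0.17823909]
0.0003 -0.042 -0.0011 -0.4 -1 -5.5 12; 0.0003 -0.042 -0.0011 -0.6 -1 -5.5 12; 0.0003 -0.042 -0.0011 -0.8 -1 -5.5 12; 0.0003 -0.042 -0.0011 -1.1 -1 -5.4 12
```

View pics/s20.png

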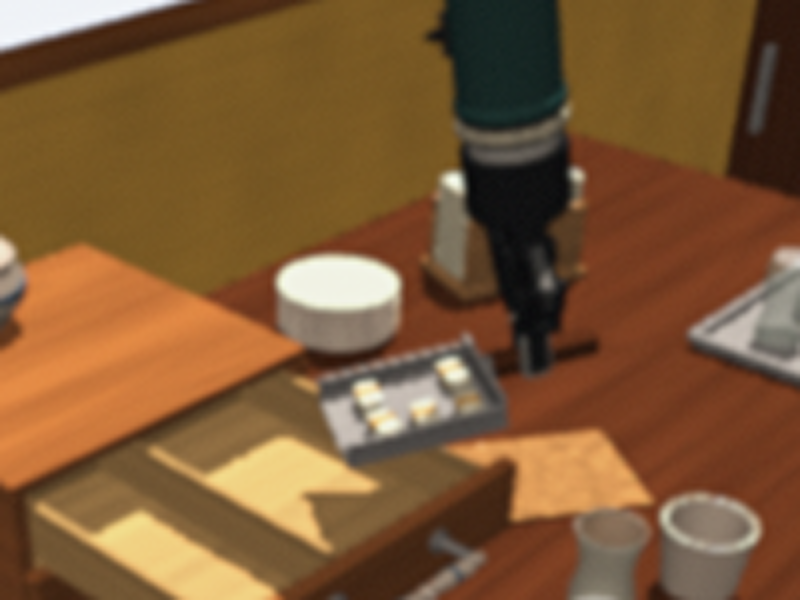

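View pics/t20.png

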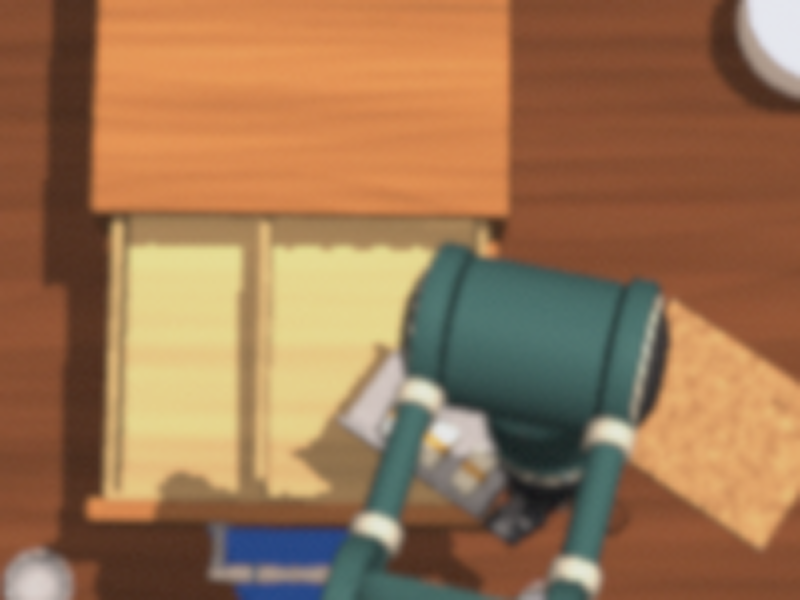

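>>> {"name": "servo_tool", "arguments": {"targets": "0 -0.04 0 0 -1 -5 12; 0 -0.04 0 0 -1 -5 12; 0 -0.04 0 -1 -1 -5 12; 0 -0.04 0 -1 -1 -5 12; 0 0 0 0 0 0 12; 0 0 0 0 0 0 12"}}

```text
time: 18.1
tool_pos: [0.4647, -0.1923, 0.1755]
tcp_rot: [2.665, 1.286, -0.458]
wrist_force: [-0.1, -0.6, -2.1]
width: 0.204
```

```bash
python3 - <<'E'
from h import *
where();lipnow()
s=read_camera('side'); save('s21',up(s['image'],240,60,440,210,4))
for p in (40,): 
  g,Rg=liptcp((.56,-.075,.13),52,p,L=.154); print(g); plan(g,Rg,12,vmax=14,wmax=2.5)
E
```

```text
t 18.10 tcp [ 464.7 -192.3  175.5] yaw 51.5 z [-0.208 -0.261 -0.943] F [-0.1 -0.6 -2.1] w 0.204 q [-0.21  0.06  1.91 -0.31  1.33  0.56]
lip [ 0.5605 -0.0719  0.1486] pitch 19.5 yaw 51.5 roll 0.0
[ 0.47708067 -0.18113191  0.20907214]
-0.0005 -0.0398 -0.0009 0.5 0.3 -4.1 12; -0.0005 -0.0398 -0.0009 0.3 0.3 -4.1 12; -0.0005 -0.0398 -0.0009 0.2 0.3 -4.2 12; -0.0005 -0.0398 -0.0009 -0 0.3 -4.2 12; -0.0005 -0.0398 -0.0009 -0.2 0.3 -4.2 12; -0.0005 -0.0398 -0.0009 -0.3 0.3 -4.1 12; -0.0005 -0.0398 -0.0009 -0.5 0.3 -4.1 12; -0.0005 -0.0398 -0.0009 -0.7 0.3 -4.1 12
-0.0005 -0.0398 -0.0009 -0.8 0.3 -4.1 12
```

View pics/s21.png

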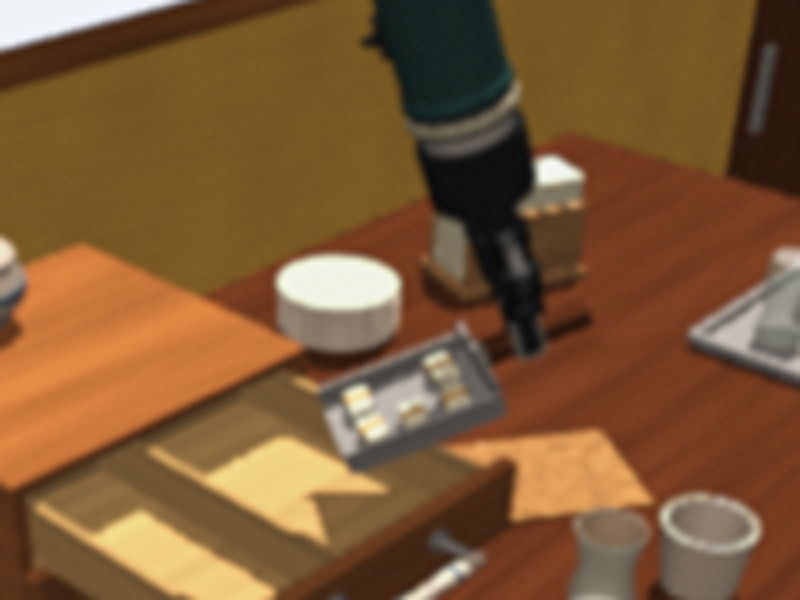

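Sliding has just begun. I'll tilt further, slowly.

>>> {"name": "servo_tool", "arguments": {"targets": "0 -0.025 0 0 0 -4 12; 0 -0.025 0 0 0 -4 12; 0 -0.025 0 0 0 -3 12; 0 -0.025 0 0 0 -3 12; 0 0 0 0 0 0 12; 0 0 0 0 0 0 12"}}

```text
time: 18.65
tool_pos: [0.4673, -0.1893, 0.1894]
tcp_rot: [2.605, 1.25, -0.592]
wrist_force: [0.3, -0.4, -2.4]
width: 0.204
```

```bash
python3 - <<'E'
from h import *
where();lipnow()
s=read_camera('side'); save('s22',up(s['image'],240,60,440,210,4))
for p in (40,): 
  g,Rg=liptcp((.56,-.075,.135),52,p,L=.154); print(g); plan(g,Rg,12,vmax=14,wmax=2.5)
E
```

```text
t 18.65 tcp [ 467.3 -189.3  189.4] yaw 51.3 z [-0.27  -0.337 -0.902] F [ 0.3 -0.4 -2.4] w 0.204 q [-0.15  0.11  1.87 -0.39  1.42  0.64]
lip [ 0.5613 -0.0722  0.1463] pitch 25.6 yaw 51.3 roll 0.0
[ 0.47708067 -0.18113191  0.21407214]
-0.0011 -0.0419 -0.0018 0.1 0.4 -4.6 12; -0.0011 -0.0419 -0.0018 -0.1 0.4 -4.6 12; -0.0011 -0.0419 -0.0018 -0.3 0.4 -4.6 12; -0.0011 -0.0419 -0.0018 -0.5 0.4 -4.6 12; -0.0011 -0.0419 -0.0018 -0.7 0.4 -4.6 12; -0.0011 -0.0419 -0.0018 -0.9 0.4 -4.5 12
```

View pics/s22.png

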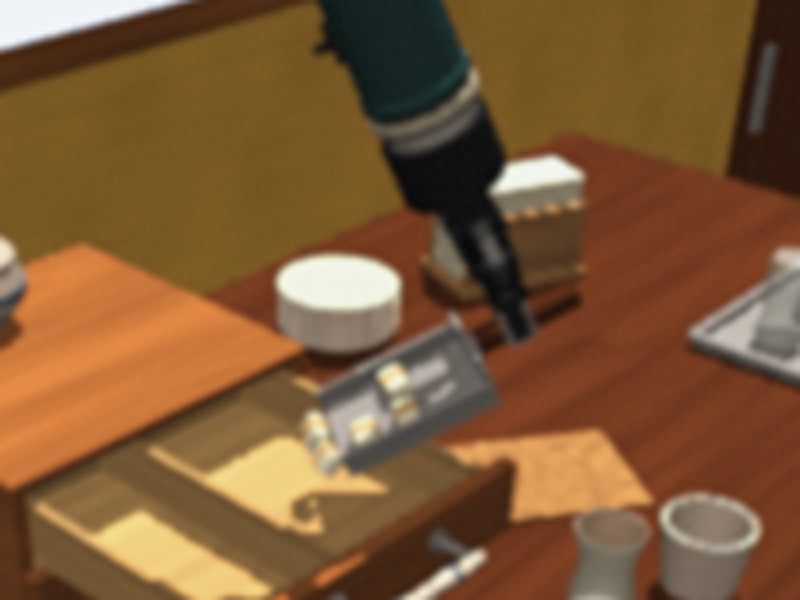

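Toffees are sliding and the first ones are reaching the lip. I'll hold.

>>> {"name": "servo_tool", "arguments": {"targets": "0 0 0 0 0 0 12; 0 0 0 0 0 0 12; 0 0 0 0 0 0 12; 0 0 0 0 0 0 12; 0 -0.03 0 0 0 -4 12; 0 -0.03 0 0 0 -4 12; 0 -0.03 0 0 0 -4 12; 0 0 0 0 0 0 12"}}

```text
time: 19.37
tool_pos: [0.4709, -0.1855, 0.202]
tcp_rot: [2.544, 1.216, -0.708]
wrist_force: [0.2, -0.0, -2.1]
width: 0.202
```

```bash
python3 - <<'E'
from h import *
where();lipnow()
s=read_camera('side'); save('s23',up(s['image'],240,60,440,210,4))
E
```

```text
t 19.37 tcp [ 470.9 -185.5  202. ] yaw 51.0 z [-0.323 -0.404 -0.856] F [ 0.2 -0.  -2.1] w 0.202 q [-0.09  0.15  1.83 -0.45  1.49  0.7 ]
lip [ 0.5621 -0.0725  0.1445] pitch 31.2 yaw 51.0 roll 0.1
```

View pics/s23.png

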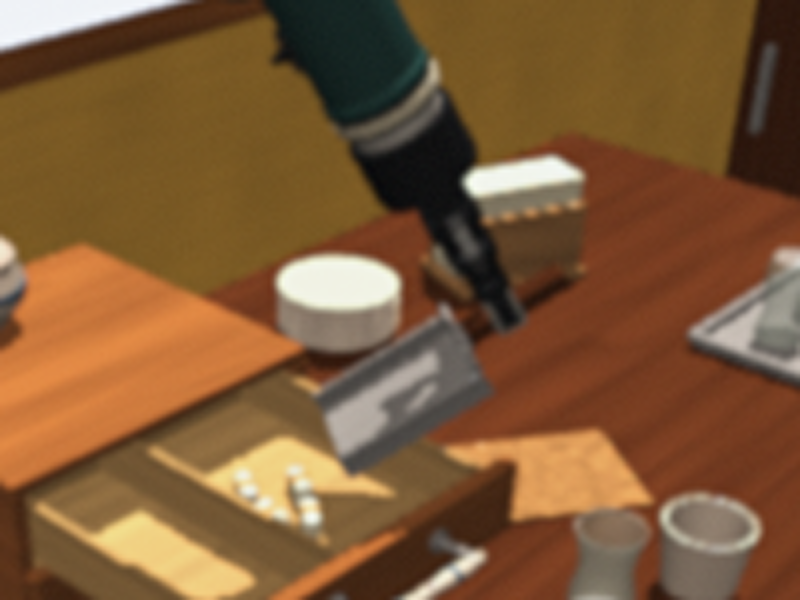

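The pan is empty and the toffees lie in the wide bay at crop (240-315, 470-525). I'll level the scoop and carry it back.

```bash
python3 - <<'E'
from h import *
plan((.455,-.215,.20),rot(52),12,vmax=25,wmax=5)
E
```

```text
-0.0002 0.0776 -0.0022 -3.9 0.9 2.7 12; -0.0002 0.0776 -0.0022 -4.1 0.9 2.3 12; -0.0002 0.0776 -0.0022 -4.2 0.9 2 12; -0.0002 0.0776 -0.0022 -4.4 0.9 1.7 12; -0.0002 0.0776 -0.0022 -4.5 0.8 1.3 12; -0.0002 0.0776 -0.0022 -4.6 0.8 1 12; -0.0002 0.0776 -0.0022 -4.7 0.8 0.6 12
```

>>> {"name": "servo_tool", "arguments": {"targets": "0 0.078 0 -4 1 2 12; 0 0.078 0 -4 1 2 12; 0 0.078 0 -4 1 2 12; 0 0.078 0 -4 1 2 12; 0 0.078 0 -5 1 1 12; 0 0.078 0 -5 1 1 12; 0 0.078 0 -5 1 1 12; 0 0 0 0 0 0 12"}}

```text
time: 20.08
tool_pos: [0.4573, -0.2146, 0.1999]
tcp_rot: [-2.821, -1.37, -0.032]
wrist_force: [-0.2, -0.1, -2.1]
width: 0.206
```

```bash
python3 - <<'E'
from h import *
where();lipnow()
plan((.486,-.411,.15),rot(52),12,vmax=25,wmax=5)
E
```

```text
t 20.08 tcp [ 457.3 -214.6  199.9] yaw 51.8 z [ 0.016  0.014 -1.   ] F [-0.2 -0.1 -2.1] w 0.206 q [-0.5  -0.07  1.96  0.02  1.25  0.16]
lip [ 0.5521 -0.094   0.2291] pitch -1.2 yaw 51.8 roll 0.2
0.0005 -0.0023 -0.0004 -15.3 16 5.3 12; 0.0005 -0.0023 -0.0004 -15.3 16 5.3 12; 0.0005 -0.0023 -0.0004 -15.3 16 5.3 12; 0.0005 -0.0023 -0.0004 -15.3 16 5.4 12; 0.0005 -0.0023 -0.0004 -15.3 16 5.4 12; 0.0005 -0.0023 -0.0004 -15.3 16 5.4 12; 0.0005 -0.0023 -0.0004 -15.2 16 5.5 12; 0.0005 -0.0023 -0.0004 -15.2 16 5.5 12
0.0005 -0.0023 -0.0004 -15.2 16 5.5 12
```

>>> {"name": "servo_tool", "arguments": {"targets": "0 -0.002 0 -15 16 0 12; 0 -0.002 0 -16 16 3 12; 0 -0.002 0 -16 17 5 12; 0 -0.002 0 -16 17 5 12; 0 -0.002 0 -16 17 6 12; 0 -0.002 0 -16 17 6 12; 0 -0.002 0 -16 17 6 12; 0 -0.002 0 -16 17 6 12"}}

```text
time: 20.75
tool_pos: [0.483, -0.4012, 0.1625]
tcp_rot: [2.822, 1.373, -0.007]
wrist_force: [0.2, 0.1, -1.8]
width: 0.203
```

>>> {"name": "servo_tool", "arguments": {"targets": "0 0 0 -14 15 6 12; 0 0 0 -4 4 3 12; 0 0 0 0 0 0 12"}}

```text
time: 21.0
tool_pos: [0.487, -0.4306, 0.15]
tcp_rot: [2.824, 1.373, -0.017]
wrist_force: [-0.7, 0.5, -1.8]
width: 0.202
```

```bash
python3 - <<'E'
from h import *
where();lipnow()
c=read_camera('wrist'); save('w24',c['image'])
plan((.488,-.4125,.06),rot(51.9),12,vmax=25,wmax=5)
E
```

```text
t 21.00 tcp [ 487.  -430.6  150. ] yaw 51.8 z [-0.009 -0.006 -1.   ] F [-0.7  0.5 -1.8] w 0.202 q [-0.76  0.25  1.7  -0.01  1.19 -0.09]
lip [ 0.5824 -0.3094  0.1744] pitch 0.6 yaw 51.8 roll -0.2
-0.0009 0.0025 -0.0002 3.8 -2.4 22.5 12; -0.0009 0.0025 -0.0002 3.8 -2.4 22.5 12; -0.0009 0.0025 -0.0002 3.7 -2.5 22.5 12; -0.0009 0.0025 -0.0002 3.6 -2.5 22.5 12
```

View pics/w24.png

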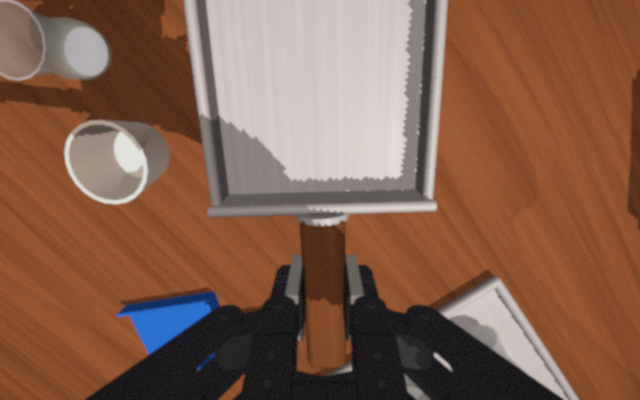

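>>> {"name": "servo_tool", "arguments": {"targets": "0 0.002 0 4 -2 15 12; 0 0.002 0 4 -2 20 12; 0 0.002 0 4 -2 20 12; 0 0 0 3 -3 20 12; 0 0 0 1 -1 15 12; 0 0 0 0 0 0 12; 0 0 0 0 0 0 12"}}

```text
time: 21.63
tool_pos: [0.4911, -0.4027, 0.062]
tcp_rot: [-2.821, -1.382, 0.008]
wrist_force: [1.6, -0.3, -1.6]
width: 0.203
```

```bash
python3 - <<'E'
from h import *
where();lipnow()
plan((.488,-.4125,.00),rot(51.9),12,vmax=10,wmax=5)
E
```

```text
t 21.63 tcp [ 491.1 -402.7   62. ] yaw 52.2 z [-0.005 -0.002 -1.   ] F [ 1.6 -0.3 -1.6] w 0.203 q [-0.72  0.3   1.81 -0.01  1.03 -0.06]
lip [ 0.5856 -0.281   0.0873] pitch 0.3 yaw 52.2 roll -0.1
-0.0004 0.0007 0.0007 -1.3 0.5 8.9 12; -0.0004 0.0007 0.0007 -1.3 0.5 8.9 12; -0.0004 0.0007 0.0007 -1.3 0.5 8.9 12; -0.0004 0.0007 0.0007 -1.3 0.5 8.9 12; -0.0004 0.0007 0.0007 -1.4 0.5 8.9 12; -0.0004 0.0007 0.0007 -1.4 0.5 8.9 12; -0.0004 0.0007 0.0007 -1.4 0.5 8.9 12
```

>>> {"name": "servo_tool", "arguments": {"targets": "0 0 0 -3 1 8 12; 0 0 0 -3 1 10 12; 0 0 0 -2 1 12 12; 0 0 0 -2 0 12 12; 0 0 0 0 0 10 12; 0 0 0 0 0 8 12; 0 0 0 0 0 0 12"}}

```text
time: 22.22
tool_pos: [0.4898, -0.4154, 0.0017]
tcp_rot: [2.814, 1.38, -0.004]
wrist_force: [-0.4, -0.0, -2.0]
width: 0.203
```

```bash
python3 - <<'E'
from h import *
where();lipnow()
plan((.488,-.4125,-.015),rot(51.9),12,vmax=10,wmax=5)
s=read_camera('side'); save('s25',up(s['image'],240,60,440,210,4))
E
```

```text
t 22.22 tcp [ 489.8 -415.4    1.7] yaw 52.3 z [ 0.001 -0.008 -1.   ] F [-0.4 -0.  -2. ] w 0.203 q [-0.74  0.37  1.84 -0.01  0.92 -0.08]
lip [ 0.584  -0.2934  0.0268] pitch 0.3 yaw 52.3 roll 0.3
0.0027 0.0029 0.0031 0.6 -1.6 8.4 12; 0.0027 0.0029 0.0031 0.6 -1.6 8.4 12
```

View pics/s25.png

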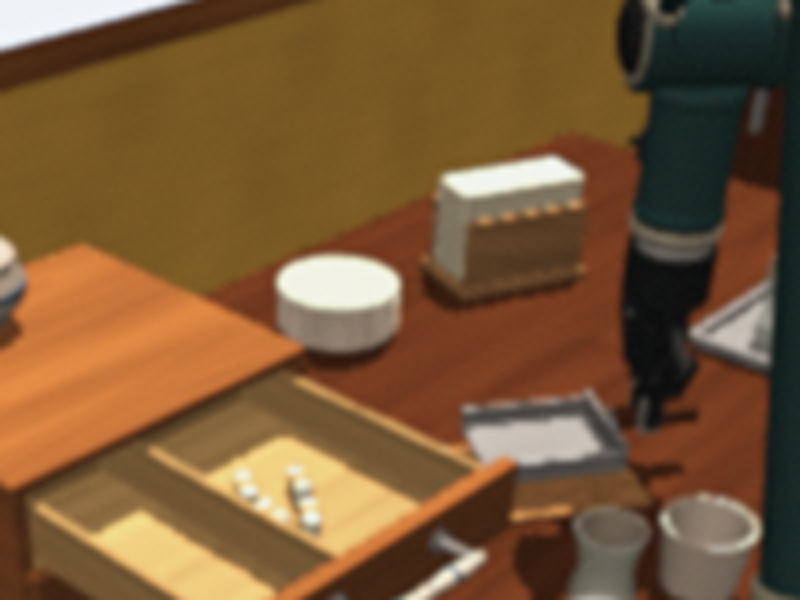

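>>> {"name": "servo_tool", "arguments": {"targets": "0 0 0.003 0 -2 7 12; 0 0 0 1 -1 5 12; 0 0 0 0 0 3 12; 0 0 0 0 0 2 12; 0 0 0 0 0 0 12"}}

```text
time: 22.68
tool_pos: [0.4886, -0.4134, -0.0158]
tcp_rot: [2.815, 1.374, -0.003]
wrist_force: [-1.1, 0.3, -1.6]
width: 0.204
```

```bash
python3 - <<'E'
from h import *
where();lipnow()
E
```

```text
t 22.68 tcp [ 488.6 -413.4  -15.8] yaw 52.0 z [ 0.002 -0.009 -1.   ] F [-1.1  0.3 -1.6] w 0.204 q [-0.74  0.39  1.85 -0.01  0.89 -0.07]
lip [ 0.5833 -0.2917  0.0093] pitch 0.3 yaw 52.0 roll 0.4
```

>>> {"name": "servo_tool", "arguments": {"targets": "0 0 0 0 0 3 12; 0 0 0 0 0 1 12; 0 0 0 0 0 0 50; 0 0 0 0 0 0 50; 0 0 0 0 0 0 50; 0 0 0 0 0 0 50; 0 0 0 0 0 -10 50; 0 0 0 0 0 -25 50"}}

```text
time: 23.35
tool_pos: [0.4873, -0.4115, 0.0137]
tcp_rot: [2.819, 1.376, -0.005]
wrist_force: [0.1, 0.3, -0.1]
width: 0.586
```

>>> {"name": "servo_tool", "arguments": {"targets": "0 0 0 0 0 -30 50; 0 0 0 0 0 -35 50; 0 0 0 0 0 -35 50; 0 0 0 0 0 -35 50; 0 0 0 0 0 -35 50; 0 0 0 0 0 -20 50; 0 0 0 0 0 0 50"}}

```text
time: 23.93
tool_pos: [0.4885, -0.4112, 0.2234]
tcp_rot: [2.812, 1.372, 0.0]
wrist_force: [0.6, -0.7, 0.0]
width: 0.584
```

```bash
python3 - <<'E'
from h import *
where()
c=read_camera('wrist'); save('w26',c['image'])
s=read_camera('side'); save('s26',s['image'])
t=read_camera('top'); P=campose(t); save('t26',up(t['image'],150,90,450,290,2.6))
E
```

```text
t 23.93 tcp [ 488.5 -411.2  223.4] yaw 52.0 z [ 0.006 -0.012 -1.   ] F [ 0.6 -0.7  0. ] w 0.584 q [-0.74  0.17  1.66 -0.    1.3  -0.07]
```

View pics/w26.png

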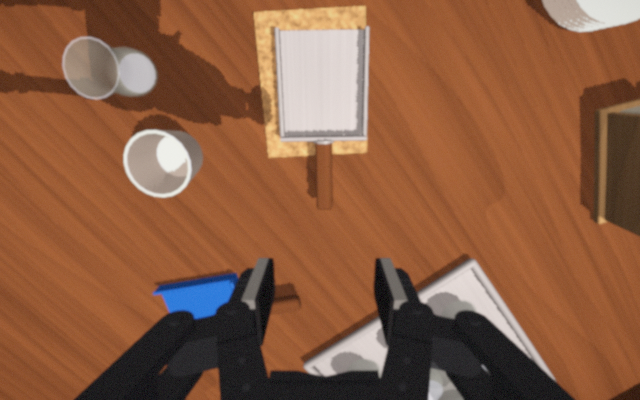

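View pics/t26.png

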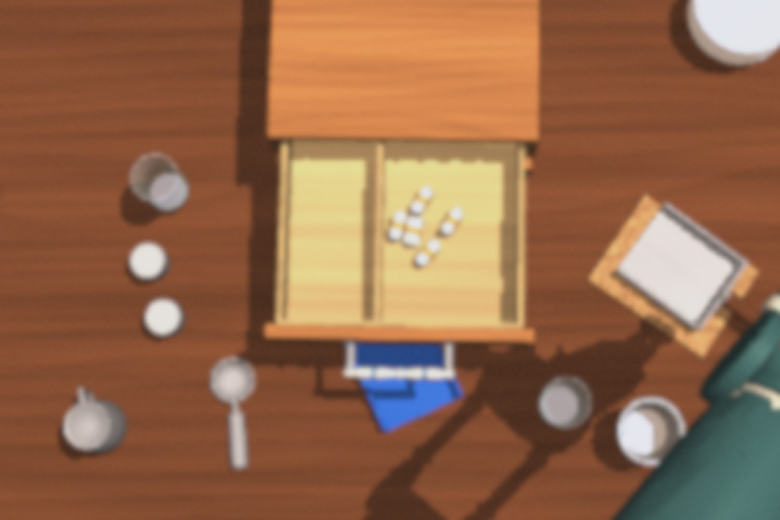

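View pics/s26.png

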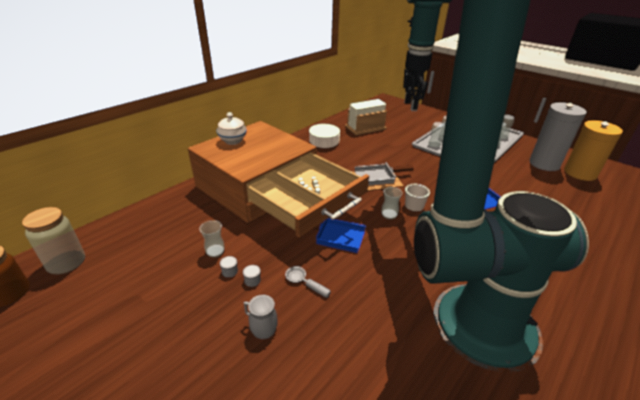

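The scoop is empty and back on the mat, and all five toffees are in the wide bay. The lower tin has been knocked: it went from full-frame (206,228) to about (212,212). I'll measure both tins again.

```bash
cat >> h.py <<'E'
def tins(im,c,P,show=True):
    hsv=cv2.cvtColor(im,cv2.COLOR_RGB2HSV)
    m=((hsv[...,1]<45)&(hsv[...,2]>190)).astype(np.uint8)
    m[:, :165]=0; m[:,240:]=0; m[:140]=0; m[270:]=0
    n,l,st,ce=cv2.connectedComponentsWithStats(m)
    for i in range(1,n):
        if st[i,4]>20: print(st[i],np.round(ce[i],1),np.round(onz(c,ce[i],.034,P),4))
E
python3 - <<'E'
from h import *
t=read_camera('top'); P=campose(t); tins(t['image'],t,P)
plan((.55,-.1,.30),rot(110),62)
E
```

```text
[201 184  12  12 119] [206.4 189.5] [0.5589 0.2945 0.034 ]
[206 206  13  12 120] [212.1 211.3] [0.4916 0.2756 0.034 ]
[234 232   6  10  48] [237.  236.5] [0.4142 0.1984 0.034 ]
[175 250  13  11  95] [181.3 254.8] [0.3594 0.3687 0.034 ]
-0.0003 0.0003 -0.092 25.7 -12.6 -7.9 62; -0.0003 0.0003 -0.092 26.7 -10.2 -7.9 62; -0.0003 0.0003 -0.092 27.6 -7.7 -7.9 62; -0.0003 0.0003 -0.092 28.2 -5.1 -7.9 62; -0.0003 0.0003 -0.092 28.5 -2.5 -7.9 62; -0.0003 0.0003 -0.092 28.6 0.1 -7.9 62; -0.0003 0.0003 -0.092 28.5 2.8 -7.9 62; -0.0003 0.0003 -0.092 28.1 5.4 -7.8 62
-0.0003 0.0003 -0.092 27.5 7.9 -7.8 62; -0.0003 0.0003 -0.092 26.7 10.4 -7.8 62; -0.0003 0.0003 -0.092 25.6 12.8 -7.8 62
```

>>> {"name": "servo_tool", "arguments": {"targets": "0 0 -0.1 26 -13 -8 62; 0 0 -0.1 29 -10 -8 62; 0 0 -0.1 30 -8 -8 62; 0 0 -0.1 31 -5 -8 62; 0 0 -0.1 31 -2 -8 62; 0 0 -0.1 31 0 -8 62; 0 0 -0.1 31 3 -8 62; 0 0 -0.1 31 6 -8 62"}}

```text
time: 24.8
tool_pos: [0.5163, -0.1554, 0.2511]
tcp_rot: [-2.002, -2.357, 0.024]
wrist_force: [0.4, -0.3, 0.4]
width: 0.723
```

>>> {"name": "servo_tool", "arguments": {"targets": "0 0 -0.1 30 9 -6 62; 0 0 -0.1 29 12 -4 62; 0 0 -0.1 28 13 -2 62; 0 0 -0.1 28 14 0 62; 0 0 0 0 0 0 62"}}

```text
time: 25.22
tool_pos: [0.5194, -0.0189, 0.2521]
tcp_rot: [-1.444, -2.705, 0.014]
wrist_force: [-0.2, 0.1, -0.4]
width: 0.722
```

```bash
python3 - <<'E'
from h import *
where()
plan((.4916,.2756,.22),rot(180),62)
E
```

```text
t 25.22 tcp [519.4 -18.9 252.1] yaw 123.8 z [-0.071  0.027 -0.997] F [-0.2  0.1 -0.4] w 0.722 q [-0.1  -0.01  1.8   0.02  1.42 -0.69]
-0.001 -0.0078 -0.098 25.8 14.3 4.2 62; -0.001 -0.0078 -0.098 24.3 16.7 4 62; -0.001 -0.0078 -0.098 22.6 19 3.8 62; -0.001 -0.0078 -0.098 20.6 21.1 3.7 62; -0.001 -0.0078 -0.098 18.5 23 3.6 62; -0.001 -0.0078 -0.098 16.2 24.7 3.5 62; -0.001 -0.0078 -0.098 13.7 26.2 3.4 62; -0.001 -0.0078 -0.098 11.1 27.4 3.3 62
-0.001 -0.0078 -0.098 8.4 28.4 3.2 62; -0.001 -0.0078 -0.098 5.6 29 3.2 62
```

>>> {"name": "servo_tool", "arguments": {"targets": "0 -0.008 -0.1 26 14 2 62; 0 -0.008 -0.1 26 17 2 62; 0 -0.008 -0.1 24 20 3 62; 0 -0.008 -0.1 22 22 3 62; 0 -0.008 -0.1 20 25 3 62; 0 -0.008 -0.1 17 27 3 62; 0 -0.008 -0.1 15 28 3 62; 0 -0.008 -0.1 12 30 3 62"}}

```text
time: 25.88
tool_pos: [0.4788, 0.2311, 0.2088]
tcp_rot: [-0.242, -3.081, 0.037]
wrist_force: [0.4, -0.0, -0.0]
width: 0.726
```

>>> {"name": "servo_tool", "arguments": {"targets": "0 -0.006 -0.1 9 30 3 62; 0 -0.006 -0.08 6 30 3 62; 0 0 0 0 0 0 62; 0 0 0 0 0 0 62"}}

```text
time: 26.22
tool_pos: [0.4614, 0.2961, 0.1888]
tcp_rot: [0.061, -3.082, 0.044]
wrist_force: [1.1, -0.8, -0.6]
width: 0.725
```

```bash
python3 - <<'E'
from h import *
where()
c=read_camera('wrist'); P=campose(c); save('w27',c['image'])
print(proj(c,(.4916,.2756,.034),P))
plan((.4916,.2756,.12),rot(180),62)
E
```

```text
t 26.22 tcp [461.4 296.1 188.8] yaw -177.8 z [-0.058 -0.03  -0.998] F [ 1.1 -0.8 -0.6] w 0.725 q [ 0.52  0.08  1.83  0.    1.3  -1.09]
[307.27584879 212.52339374]
-0.0095 -0.0201 0.0129 -11.3 -6.5 22.3 62; -0.0095 -0.0201 0.0129 -10.9 -6.6 22.5 62; -0.0095 -0.0201 0.0129 -10.6 -6.6 22.6 62
```

View pics/w27.png

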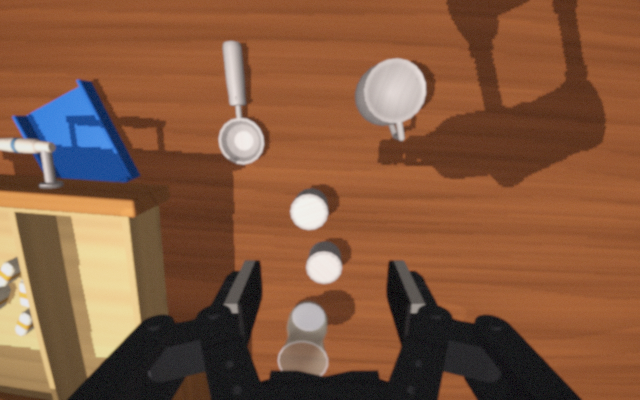

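>>> {"name": "servo_tool", "arguments": {"targets": "-0.01 -0.02 0.013 -12 -7 10 62; -0.01 -0.02 0.013 -12 -7 15 62; -0.01 -0.02 0.013 -10 -6 15 62; 0 0 0 0 0 10 62; 0 0 0 0 0 0 62; 0 0 0 0 0 0 62"}}

```text
time: 26.77
tool_pos: [0.4936, 0.2671, 0.1303]
tcp_rot: [-0.022, -3.135, 0.006]
wrist_force: [0.7, 0.6, 0.2]
width: 0.73
```

```bash
python3 - <<'E'
from h import *
where()
c=read_camera('wrist'); P=campose(c); save('w28',c['image'])
print(proj(c,(.4916,.2756,.034),P))
plan((.4916,.2756,.06),rot(180),62,vmax=20)
E
```

```text
t 26.77 tcp [493.6 267.1 130.3] yaw 179.2 z [-0.007 -0.004 -1.   ] F [0.7 0.6 0.2] w 0.730 q [ 0.45  0.1   1.91 -0.    1.13 -1.1 ]
[332.17863837 192.42277557]
-0.001 -0.0018 -0.0035 0.3 2.2 17.6 62; -0.001 -0.0018 -0.0035 0.4 2.2 17.6 62; -0.001 -0.0018 -0.0035 0.4 2.1 17.6 62; -0.001 -0.0018 -0.0035 0.4 2.1 17.6 62
```

View pics/w28.png

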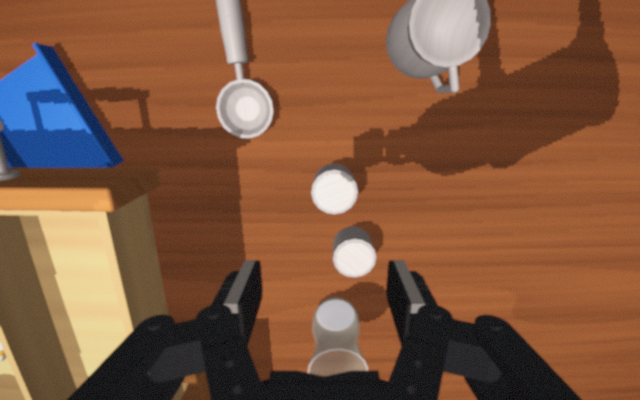

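>>> {"name": "servo_tool", "arguments": {"targets": "0 0 -0.004 0 3 15 62; 0 0 -0.004 0 3 20 62; 0 0 0 0 2 20 62; 0 0 0 0 1 20 62; 0 0 0 0 0 15 62; 0 0 0 0 0 0 62; 0 0 0 0 0 0 62"}}

```text
time: 27.4
tool_pos: [0.4985, 0.2801, 0.046]
tcp_rot: [0.01, 3.139, 0.003]
wrist_force: [-0.3, 0.5, -0.4]
width: 0.731
```

```bash
python3 - <<'E'
from h import *
where()
c=read_camera('wrist'); P=campose(c); save('w29',c['image'])
print(proj(c,(.4916,.2756,.034),P))
plan((.4916,.277,-.022),rot(180),62,vmax=20)
E
```

```text
t 27.40 tcp [498.5 280.1  46. ] yaw 179.6 z [ 0.003  0.002 -1.   ] F [-0.3  0.5 -0.4] w 0.731 q [ 0.47  0.2   1.97  0.    0.97 -1.1 ]
[314.9412005  221.21864819]
0.0005 0.0007 -0.0016 1.8 -0.8 17 62; 0.0005 0.0007 -0.0016 1.8 -0.8 17 62; 0.0005 0.0007 -0.0016 1.7 -0.8 17 62; 0.0005 0.0007 -0.0016 1.7 -0.8 17 62
```

View pics/w29.png

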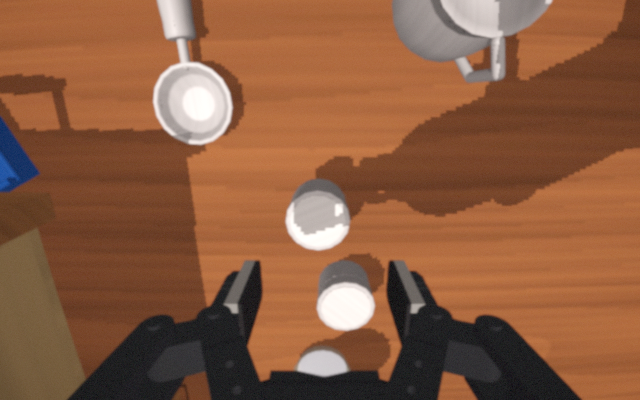

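>>> {"name": "servo_tool", "arguments": {"targets": "0 0 0 5 -2 12 62; 0 0 0 4 -1 15 62; 0 0 0 2 0 15 62; 0 0 0 0 0 10 62; 0 0 0 0 0 0 62"}}

```text
time: 27.87
tool_pos: [0.4921, 0.28, -0.0017]
tcp_rot: [0.01, 3.127, 0.013]
wrist_force: [-0.4, -0.9, 0.6]
width: 0.724
```

```bash
python3 - <<'E'
from h import *
where()
c=read_camera('wrist'); P=campose(c); save('w30',c['image'])
print(proj(c,(.489,.277,.034),P))
E
```

```text
t 27.87 tcp [492.1 280.   -1.7] yaw 179.6 z [ 0.014  0.008 -1.   ] F [-0.4 -0.9  0.6] w 0.724 q [ 0.47  0.25  2.02  0.    0.86 -1.09]
[315.64769126 262.34515053]
```

View pics/w30.png

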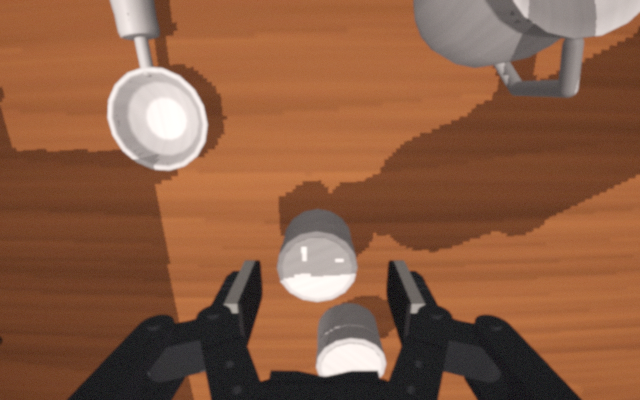

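>>> {"name": "servo_tool", "arguments": {"targets": "0.008 0.012 0 4 -3 10 62; 0 0 0 1 0 10 62; 0 0 0 0 0 3 62; 0 0 0 0 0 0 62"}}

```text
time: 28.25
tool_pos: [0.4898, 0.2782, -0.0234]
tcp_rot: [0.01, 3.135, 0.003]
wrist_force: [0.0, 0.6, -0.1]
width: 0.726
```

```bash
python3 - <<'E'
from h import *
where()
s=read_camera('side'); save('s31',up(s['image'],170,200,350,350,4))
c=read_camera('wrist'); P=campose(c); save('w31',c['image'])
E
```

```text
t 28.25 tcp [489.8 278.2 -23.4] yaw 179.6 z [ 0.006  0.002 -1.   ] F [ 0.   0.6 -0.1] w 0.726 q [ 0.47  0.28  2.03 -0.    0.83 -1.09]
```

View pics/s31.png

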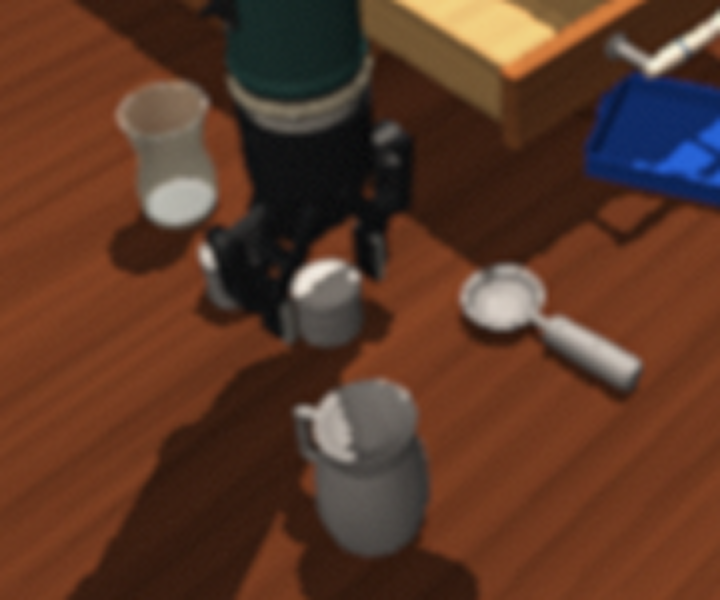

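View pics/w31.png

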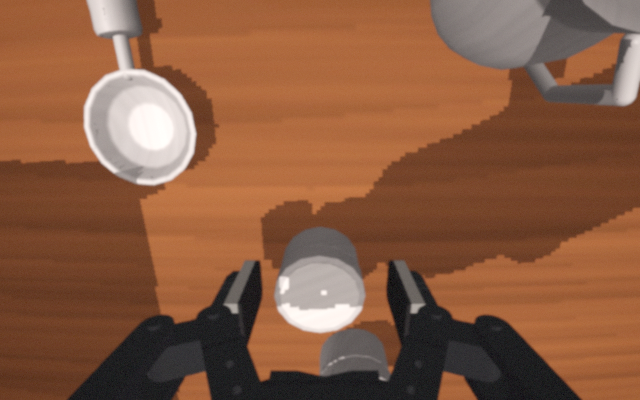

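The tin sits between the fingers, so I'll close and lift.

>>> {"name": "servo_tool", "arguments": {"targets": "0 0 0 0 0 0 36; 0 0 0 0 0 0 36; 0 0 0 0 0 0 36; 0 0 0 0 0 0 36; 0 0 0 0 0 0 36", "newtons": 50}}

```text
time: 28.77
tool_pos: [0.4915, 0.279, -0.0211]
tcp_rot: [0.01, 3.132, 0.005]
wrist_force: [0.1, -1.2, -0.8]
width: 0.465
```

>>> {"name": "servo_tool", "arguments": {"targets": "0 0 0 0 0 -15 36; 0 0 0 0 0 -25 36; 0 0 0 0 0 -30 36; 0 0 0 0 0 -30 36; 0 0 0 0 0 -30 36; 0 0 0 0 0 -30 36; 0 0 0 0 0 -20 36; 0 0 0 0 0 0 36"}}

```text
time: 29.43
tool_pos: [0.4856, 0.2763, 0.1621]
tcp_rot: [-0.01, -3.141, 0.003]
wrist_force: [0.8, -0.4, 0.1]
width: 0.468
```

```bash
python3 - <<'E'
from h import *
where()
plan((.54,.069,.17),rot(179),36)
E
```

```text
t 29.43 tcp [485.6 276.3 162.1] yaw 179.6 z [-0.001 -0.002 -1.   ] F [ 0.8 -0.4  0.1] w 0.468 q [ 0.47  0.07  1.89 -0.    1.19 -1.09]
-0.0002 -0.0001 0.0016 -8 -29.6 -1.1 36; -0.0002 -0.0001 0.0016 -8 -29.5 -1.1 36; -0.0002 -0.0001 0.0016 -8.1 -29.5 -1.1 36; -0.0002 -0.0001 0.0016 -8.1 -29.5 -1.1 36; -0.0002 -0.0001 0.0016 -8.2 -29.5 -1.1 36; -0.0002 -0.0001 0.0016 -8.2 -29.5 -1.1 36; -0.0002 -0.0001 0.0016 -8.2 -29.5 -1.1 36
```

>>> {"name": "servo_tool", "arguments": {"targets": "0 0 0 -6 -20 -3 36; 0 0 0 -9 -31 -3 36; 0 0 0 -9 -31 -2 36; 0 0 0 -9 -31 -2 36; 0 0 0 -9 -31 -2 36; 0 0 0 -9 -31 -2 36; 0 0 0 -9 -25 -1 36; 0 0 0 -4 -12 0 36"}}

```text
time: 30.1
tool_pos: [0.5469, 0.0592, 0.1701]
tcp_rot: [0.004, -3.137, -0.0]
wrist_force: [0.5, 0.4, -0.8]
width: 0.47
```

```bash
python3 - <<'E'
from h import *
where()
s=read_camera('side'); save('s32',up(s['image'],170,100,370,250,4))
c=read_camera('wrist'); P=campose(c); save('w32',c['image'])
plan((.54,.069,.17),rot(179),36)
E
```

```text
t 30.10 tcp [546.9  59.2 170.1] yaw -179.9 z [-0.005  0.    -1.   ] F [ 0.5  0.4 -0.8] w 0.470 q [ 0.06  0.05  1.9   0.    1.2  -1.51]
0.0006 -0.0065 0.0185 6.3 9.1 -0.4 36
```

View pics/s32.png

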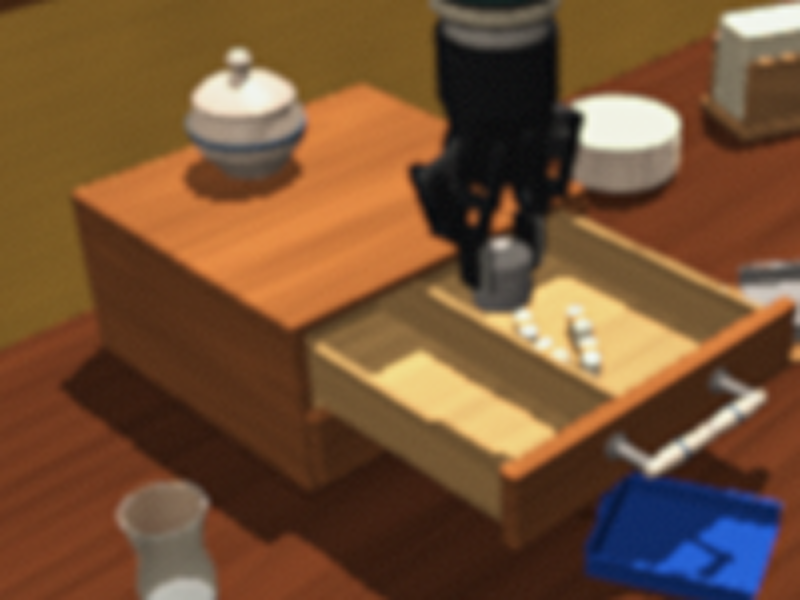

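View pics/w32.png

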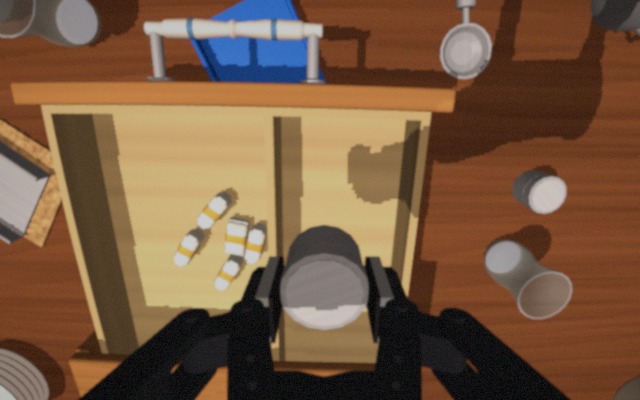

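```bash
python3 - <<'E'
from h import *
c=read_camera('wrist'); P=campose(c)
for uv,z in [((275,120),.128),((420,120),.128),((407,235),.128),((301,135),.085),((407,130),.085),((320,103),.137),((66,110),.128)]: print(uv,np.round(onz(c,uv,z,P),4))
E
```

```text
(275, 120) [0.4772 0.0295 0.128 ]
(420, 120) [0.4768 0.128  0.128 ]
(407, 235) [0.562  0.1262 0.128 ]
(301, 135) [0.4918 0.044  0.085 ]
(407, 130) [0.4875 0.1308 0.085 ]
(320, 103) [0.466  0.0601 0.137 ]
(66, 110) [ 0.4686 -0.1159  0.128 ]
```

>>> {"name": "servo_tool", "arguments": {"targets": "0 0 0.018 4 8 0 36; 0 0 0 0 0 0 36; 0 0 0 0 0 0 36"}}

```text
time: 30.5
tool_pos: [0.5399, 0.0714, 0.167]
tcp_rot: [-0.025, -3.131, -0.004]
wrist_force: [0.6, -0.0, -0.5]
width: 0.474
```

```bash
python3 - <<'E'
from h import *
where()
c=read_camera('wrist'); P=campose(c); save('w33',c['image']); where()
t=read_camera('top'); Q=campose(t); save('t33',up(t['image'],230,90,430,240,4))
# expected corners
for X in [(.48,.016,.128),(.56,.016,.128),(.48,.118,.128),(.56,.118,.128)]: print(X,np.round(proj(c,X,P)),np.round((proj(t,X,Q)-[230,90])*4))
E
```

```text
t 30.50 tcp [539.9  71.4 167. ] yaw 179.1 z [-0.011  0.003 -1.   ] F [ 0.6 -0.  -0.5] w 0.474 q [ 0.08  0.04  1.91  0.    1.2  -1.47]
t 30.55 tcp [539.6  71.6 166.9] yaw 179.1 z [-0.011  0.003 -1.   ] F [-0.4  0.5 -1.5] w 0.467 q [ 0.08  0.04  1.91  0.    1.2  -1.47]
(0.48, 0.016, 0.128) [239. 136.] [263. 485.]
(0.56, 0.016, 0.128) [249. 243.] [262. 374.]
(0.48, 0.118, 0.128) [389. 133.] [120. 486.]
(0.56, 0.118, 0.128) [384. 241.] [120. 375.]
```

View pics/w33.png

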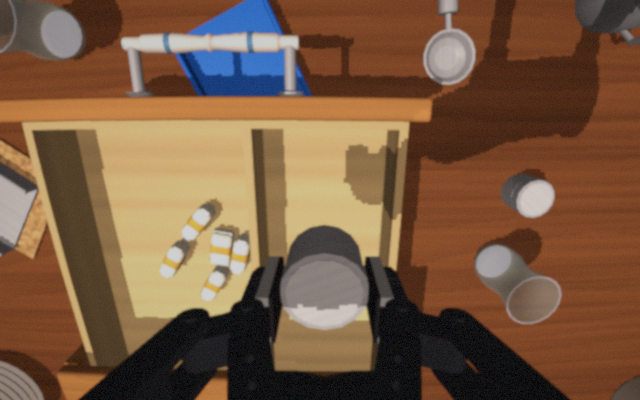

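View pics/t33.png

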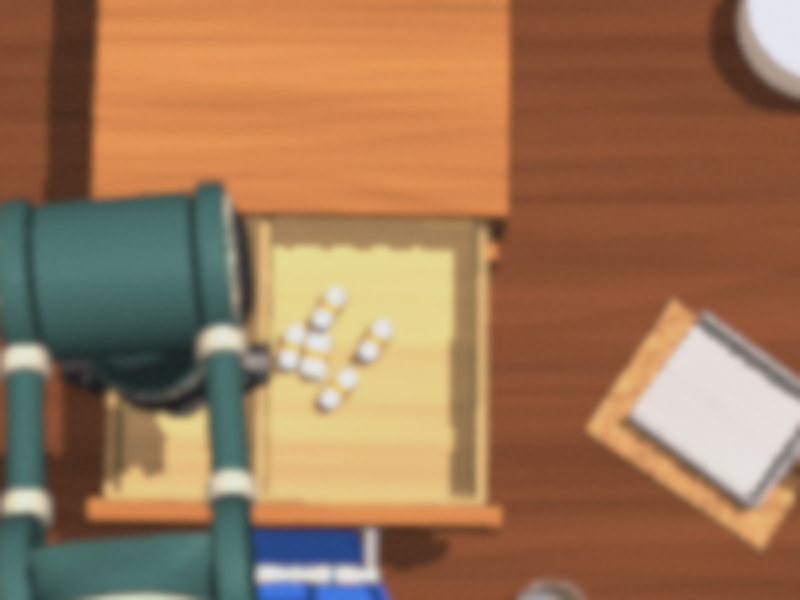

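>>> {"name": "servo_tool", "arguments": {"targets": "0 -0.01 0 0 2 10 36; 0 0 0 0 0 15 36; 0 0 0 0 0 15 36; 0 0 0 0 0 10 36; 0 0 0 0 0 0 36; 0 0 0 0 0 0 36"}}

```text
time: 31.1
tool_pos: [0.5412, 0.0763, 0.1167]
tcp_rot: [0.014, 3.138, 0.004]
wrist_force: [-0.2, -0.3, -1.4]
width: 0.469
```

```bash
python3 - <<'E'
from h import *
where()
c=read_camera('wrist'); P=campose(c); save('w34',c['image'])
s=read_camera('side'); save('s34',up(s['image'],170,100,370,250,4))
E
```

```text
t 31.10 tcp [541.2  76.3 116.7] yaw 179.5 z [ 0.004  0.003 -1.   ] F [-0.2 -0.3 -1.4] w 0.469 q [ 0.09  0.08  1.96  0.    1.09 -1.47]
```

View pics/w34.png

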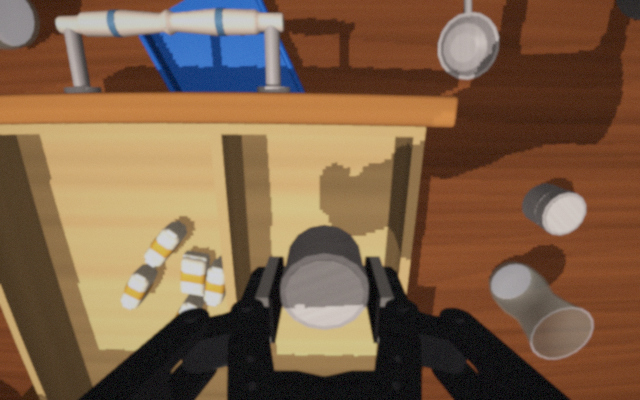

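View pics/s34.png

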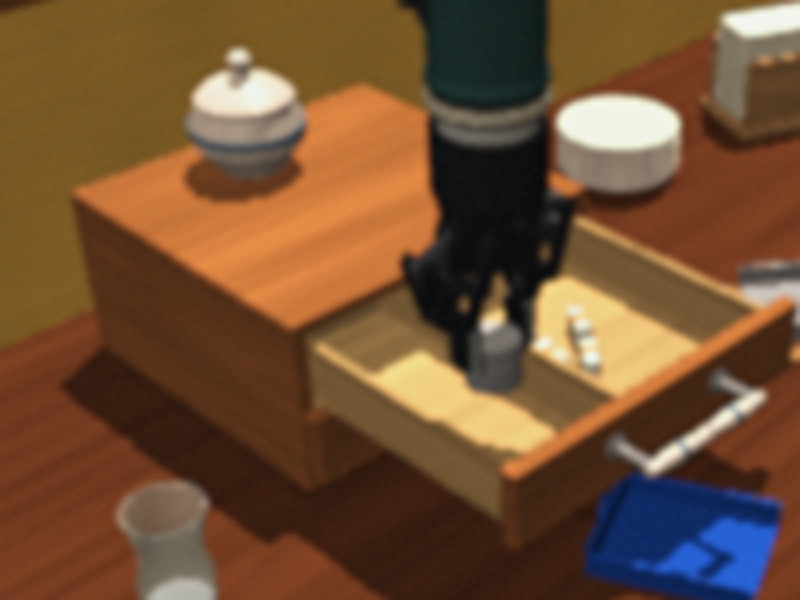

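>>> {"name": "servo_tool", "arguments": {"targets": "0 0 0 0 0 10 36; 0 0 0 0 0 12 36; 0 0 0 0 0 12 36; 0 0 0 0 0 8 36; 0 0 0 0 0 0 36; 0 0 0 0 0 0 36"}}

```text
time: 31.7
tool_pos: [0.5438, 0.0763, 0.073]
tcp_rot: [0.015, 3.133, 0.005]
wrist_force: [-0.0, -0.1, -1.0]
width: 0.47
```

```bash
python3 - <<'E'
from h import *
where()
E
```

```text
t 31.70 tcp [543.8  76.3  73. ] yaw 179.4 z [ 0.009  0.003 -1.   ] F [-0.  -0.1 -1. ] w 0.470 q [ 0.09  0.13  2.    0.    1.   -1.47]
```

>>> {"name": "servo_tool", "arguments": {"targets": "0 0.008 0 0 0 4 36; 0 0 0 0 0 3 36; 0 0 0 0 0 2 36; 0 0 0 0 0 0 36"}}

```text
time: 32.03
tool_pos: [0.544, 0.0763, 0.0631]
tcp_rot: [-0.015, -3.141, -0.005]
wrist_force: [0.7, -0.8, -1.4]
width: 0.475
```

```bash
python3 - <<'E'
from h import *
where()
c=read_camera('wrist'); P=campose(c); save('w35',c['image'])
s=read_camera('side'); save('s35',up(s['image'],170,100,370,250,4))
E
```

```text
t 32.03 tcp [544.   76.3  63.1] yaw 179.4 z [-0.     0.003 -1.   ] F [ 0.7 -0.8 -1.4] w 0.475 q [ 0.09  0.15  2.    0.    0.99 -1.47]
```

View pics/s35.png

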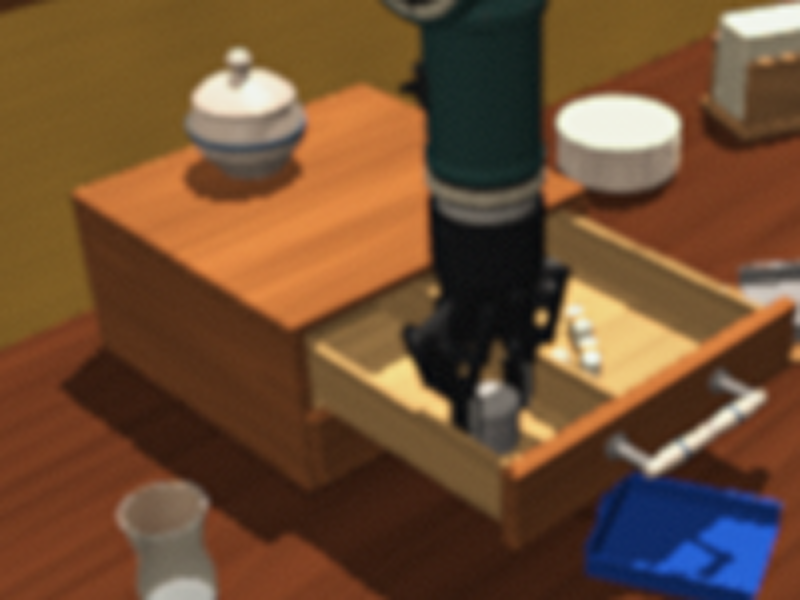

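>>> {"name": "servo_tool", "arguments": {"targets": "0 0 0 0 0 2 36; 0 0 0 0 0 0 36"}}

```text
time: 32.3
tool_pos: [0.5461, 0.0765, 0.0636]
tcp_rot: [0.015, 3.138, 0.005]
wrist_force: [0.8, -0.7, -1.2]
width: 0.468
```

>>> {"name": "servo_tool", "arguments": {"targets": "0 0 0 0 0 2 36; 0 0 0 0 0 0 36"}}

```text
time: 32.47
tool_pos: [0.5478, 0.0766, 0.0634]
tcp_rot: [0.015, 3.134, 0.006]
wrist_force: [0.1, 0.5, -0.9]
width: 0.473
```

>>> {"name": "servo_tool", "arguments": {"targets": "0 0 0 0 0 1 46; 0 0 0 0 0 0 50; 0 0 0 0 0 0 52; 0 0 0 0 0 0 52; 0 0 0 0 0 -10 52; 0 0 0 0 0 -20 52; 0 0 0 0 0 -30 52; 0 0 0 0 0 -35 52"}}

```text
time: 33.13
tool_pos: [0.5384, 0.0755, 0.1509]
tcp_rot: [-0.015, -3.128, -0.003]
wrist_force: [0.4, 0.2, -0.2]
width: 0.61
```

>>> {"name": "servo_tool", "arguments": {"targets": "0 0 0 0 0 -20 52; 0 0 0 0 0 -10 52; 0 0 0 0 0 0 52"}}

```text
time: 33.38
tool_pos: [0.5437, 0.0759, 0.1925]
tcp_rot: [0.015, 3.141, 0.005]
wrist_force: [-0.3, 0.1, 0.1]
width: 0.609
```

```bash
python3 - <<'E'
from h import *
where()
c=read_camera('wrist'); P=campose(c); save('w36',c['image'])
s=read_camera('side'); save('s36',up(s['image'],170,100,370,250,4))
t=read_camera('top'); Q=campose(t); tins(t['image'],t,Q)
plan((.557,.2945,.18),rot(180),62)
E
```

```text
t 33.38 tcp [543.7  75.9 192.5] yaw 179.5 z [ 0.001  0.003 -1.   ] F [-0.3  0.1  0.1] w 0.609 q [ 0.09  0.03  1.88  0.    1.24 -1.47]
[228 176   8   5  37] [231.8 178. ] [0.5938 0.2162 0.034 ]
[200 184  13  12 120] [206.3 189.5] [0.5589 0.2947 0.034 ]
[229 213   8   6  42] [232.5 215.9] [0.4771 0.2126 0.034 ]
[175 250  12  11  89] [180.8 254.9] [0.3592 0.3702 0.034 ]
0.0004 -0.0009 -0.0014 -2 31.3 1.2 62; 0.0004 -0.0009 -0.0014 -2 31.3 1.2 62; 0.0004 -0.0009 -0.0014 -2.1 31.3 1.2 62; 0.0004 -0.0009 -0.0014 -2.1 31.3 1.2 62; 0.0004 -0.0009 -0.0014 -2.2 31.3 1.2 62; 0.0004 -0.0009 -0.0014 -2.2 31.3 1.2 62; 0.0004 -0.0009 -0.0014 -2.2 31.3 1.2 62
```

View pics/w36.png

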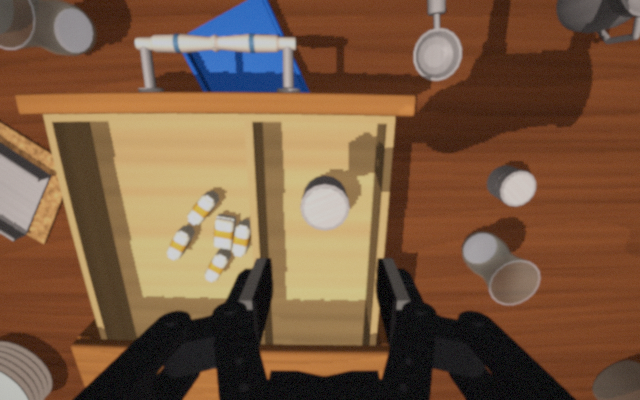

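View pics/s36.png

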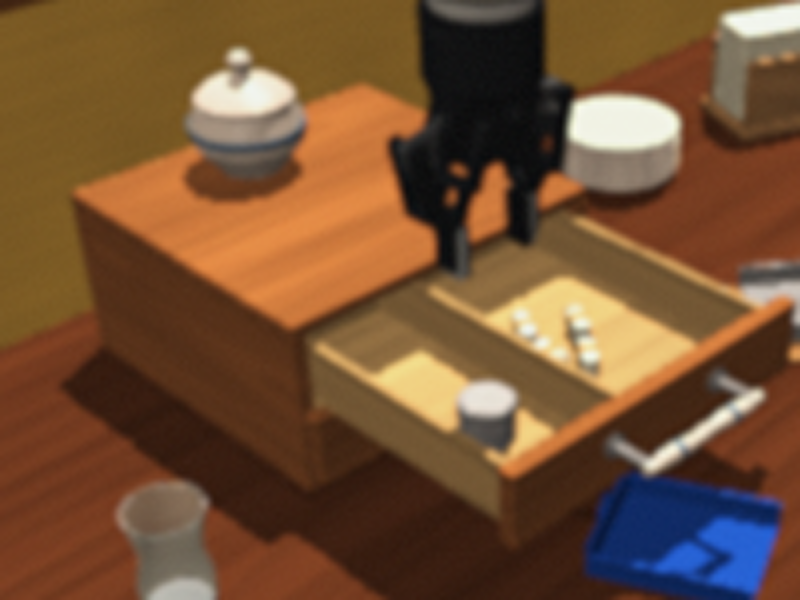

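>>> {"name": "servo_tool", "arguments": {"targets": "0 0 0 -2 20 1 62; 0 0 0 -2 32 1 62; 0 0 0 -2 33 1 62; 0 0 0 -2 33 1 62; 0 0 0 -2 33 1 62; 0 0 0 -2 33 1 62; 0 0 0 -2 30 1 62; 0 0 0 -1 13 1 62"}}

```text
time: 34.2
tool_pos: [0.5479, 0.3036, 0.1583]
tcp_rot: [-0.028, -3.106, 0.015]
wrist_force: [0.2, -0.5, -0.1]
width: 0.727
```

```bash
python3 - <<'E'
from h import *
where()
plan((.557,.2945,.12),rot(180),62)
E
```

```text
t 34.20 tcp [547.9 303.6 158.3] yaw 178.9 z [-0.036 -0.009 -0.999] F [ 0.2 -0.5 -0.1] w 0.727 q [ 0.46  0.22  1.72  0.01  1.23 -1.09]
-0.0048 -0.0179 -0.0092 -5.3 -4.3 19 62; -0.0048 -0.0179 -0.0092 -4.9 -4.4 19.1 62
```

>>> {"name": "servo_tool", "arguments": {"targets": "-0.005 -0.018 -0.009 -5 -4 15 62; -0.004 -0.018 -0.009 -5 -4 15 62; 0 0 0 0 0 10 62; 0 0 0 0 0 0 62; 0 0 0 0 0 0 62"}}

```text
time: 34.62
tool_pos: [0.5507, 0.296, 0.1058]
tcp_rot: [0.01, -3.127, 0.012]
wrist_force: [-0.5, -0.7, 1.4]
width: 0.725
```

```bash
python3 - <<'E'
from h import *
where()
c=read_camera('wrist'); P=campose(c); save('w37',c['image'])
print(proj(c,(.5589,.2947,.034),P))
plan((.5589,.2947,.04),rot(180),62,vmax=20)
E
```

```text
t 34.62 tcp [550.7 296.  105.8] yaw -179.7 z [-0.014 -0.008 -1.   ] F [-0.5 -0.7  1.4] w 0.725 q [ 0.45  0.25  1.79 -0.    1.12 -1.12]
[321.77214389 213.08697299]
-0.0021 -0.0038 0.0015 -2.4 -0.1 16.4 62; -0.0021 -0.0038 0.0015 -2.3 -0.2 16.4 62; -0.0021 -0.0038 0.0015 -2.2 -0.2 16.4 62; -0.0021 -0.0038 0.0015 -2.2 -0.2 16.4 62
```

View pics/w37.png

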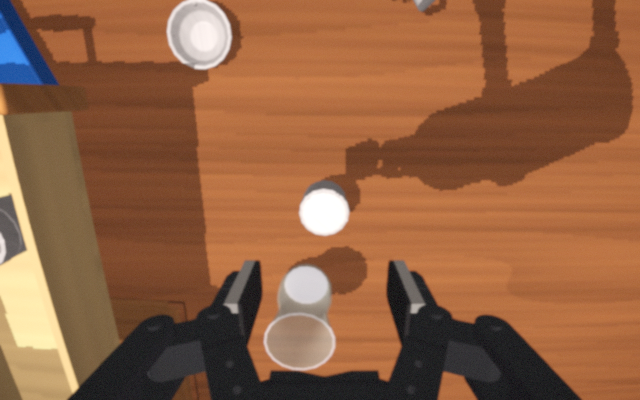

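```bash
python3 - <<'E'
from h import *
c=read_camera('wrist'); P=campose(c)
print(onz(c,(300,341),.088,P),onz(c,(307,285),.004,P),onz(c,(325,212),.034,P))
E
```

```text
[0.64638362 0.27929021 0.088     ] [0.64917391 0.27992747 0.004     ] [0.55914674 0.29788663 0.034     ]
```

>>> {"name": "servo_tool", "arguments": {"targets": "-0.002 -0.006 0.001 -3 0 15 62; -0.002 -0.006 0 -3 0 18 62; 0 0 0 -2 0 18 62; 0 0 0 -1 0 12 62; 0 0 0 0 0 0 62; 0 0 0 0 0 0 62"}}

```text
time: 35.22
tool_pos: [0.5666, 0.2969, 0.0494]
tcp_rot: [-0.002, 3.131, 0.004]
wrist_force: [0.4, 0.7, 0.4]
width: 0.724
```

```bash
python3 - <<'E'
from h import *
where()
c=read_camera('wrist'); P=campose(c); save('w38',c['image'])
s=read_camera('side'); save('s38',up(s['image'],170,150,350,300,4))
print(proj(c,(.5595,.296,.034),P))
plan((.5595,.296,-.005),rot(180),62,vmax=20)
E
```

```text
t 35.22 tcp [566.6 296.9  49.4] yaw -179.9 z [ 0.01   0.002 -1.   ] F [0.4 0.7 0.4] w 0.724 q [ 0.45  0.31  1.82 -0.    1.   -1.13]
[320.47237413 218.83474255]
0.0009 0.0037 0.0005 2.6 -0.4 18.3 62; 0.0009 0.0037 0.0005 2.6 -0.4 18.3 62; 0.0009 0.0037 0.0005 2.5 -0.4 18.3 62
```

View pics/w38.png

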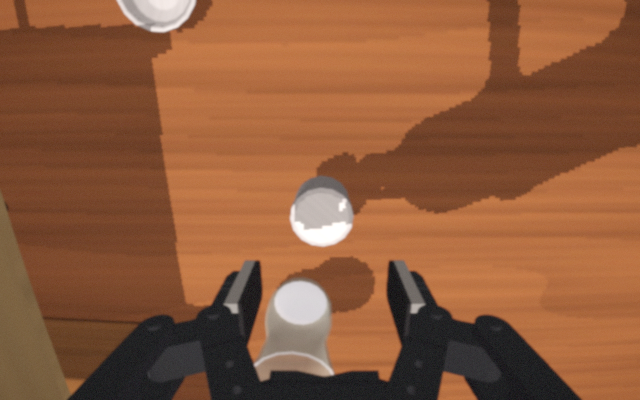

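View pics/s38.png

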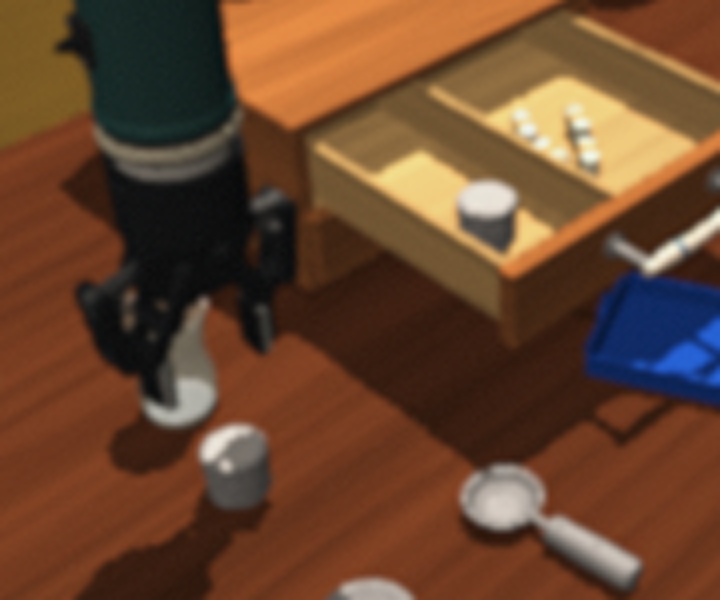

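>>> {"name": "servo_tool", "arguments": {"targets": "0 0.006 0 7 0 0 62; 0 0.004 0 3 0 8 62; 0 0 0 1 0 12 62; 0 0 0 0 0 12 62; 0 0 0 0 0 8 62; 0 0 0 0 0 0 62; 0 0 0 0 0 0 62"}}

```text
time: 35.9
tool_pos: [0.5564, 0.2986, 0.0094]
tcp_rot: [-0.003, 3.137, 0.008]
wrist_force: [0.6, 1.2, -0.3]
width: 0.726
```

```bash
python3 - <<'E'
from h import *
where()
c=read_camera('wrist'); P=campose(c); save('w39',c['image'])
print(proj(c,(.5585,.297,.034),P))
plan((.557,.297,-.022),rot(180),62,vmax=20)
E
```

```text
t 35.90 tcp [556.4 298.6   9.4] yaw -179.9 z [ 0.005  0.005 -1.   ] F [ 0.6  1.2 -0.3] w 0.726 q [ 0.45  0.35  1.86  0.    0.93 -1.12]
[319.23376964 262.28655686]
0.0024 0.002 0.001 -0.4 -0.8 15.6 62; 0.0024 0.002 0.001 -0.5 -0.7 15.6 62
```

View pics/w39.png

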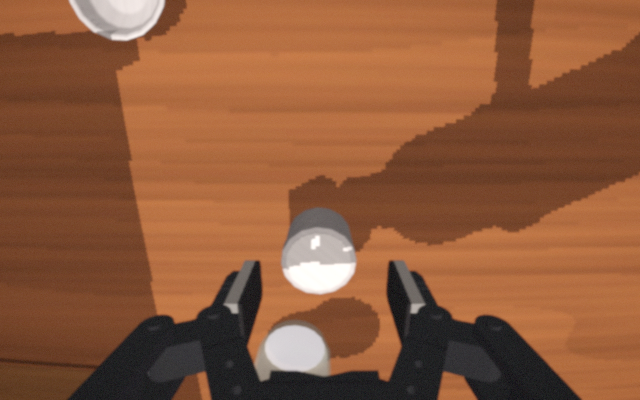

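Everything lines up: the lid is at (319,261) against a predicted (319,262).

>>> {"name": "servo_tool", "arguments": {"targets": "0.003 0.002 0 0 -1 12 62; 0 0 0 0 -1 12 62; 0 0 0 0 0 6 62; 0 0 0 0 0 0 62"}}

```text
time: 36.28
tool_pos: [0.5571, 0.2966, -0.0232]
tcp_rot: [-0.003, 3.138, 0.003]
wrist_force: [-0.5, -0.3, 0.5]
width: 0.726
```

```bash
python3 - <<'E'
from h import *
where()
c=read_camera('wrist'); P=campose(c); save('w40',c['image'])
E
```

```text
t 36.28 tcp [557.1 296.6 -23.2] yaw -179.9 z [ 0.003  0.002 -1.   ] F [-0.5 -0.3  0.5] w 0.726 q [ 0.45  0.39  1.87  0.    0.87 -1.12]
```

View pics/w40.png

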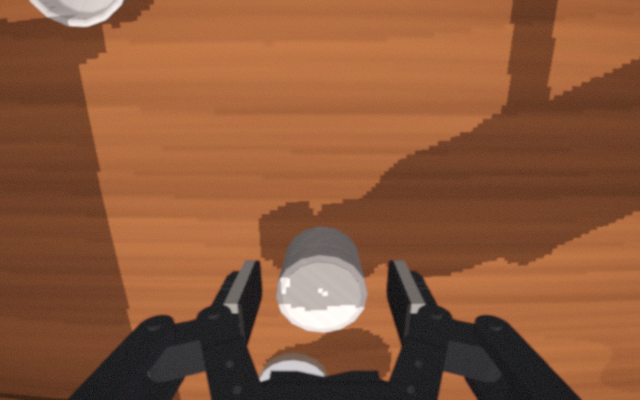

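>>> {"name": "servo_tool", "arguments": {"targets": "0 0 0 0 0 0 36; 0 0 0 0 0 0 36; 0 0 0 0 0 0 36; 0 0 0 0 0 0 36; 0 0 0 0 0 0 36", "newtons": 50}}

```text
time: 36.75
tool_pos: [0.5582, 0.2971, -0.0217]
tcp_rot: [-0.003, 3.136, 0.005]
wrist_force: [0.1, 0.5, -0.9]
width: 0.473
```

>>> {"name": "servo_tool", "arguments": {"targets": "0 0 0 1 0 -15 36; 0 0 0 1 0 -25 36; 0 0 0 1 0 -30 36; 0 0 0 0 0 -30 36; 0 0 0 0 0 -30 36; 0 0 0 0 0 -30 36; 0 0 0 0 0 -22 36; 0 0 0 0 0 0 36"}}

```text
time: 37.42
tool_pos: [0.5509, 0.2951, 0.1653]
tcp_rot: [0.003, -3.14, 0.0]
wrist_force: [0.9, 0.8, 0.4]
width: 0.473
```

```bash
python3 - <<'E'
from h import *
where()
plan((.603,.075,.175),rot(179),36)
E
```

```text
t 37.42 tcp [550.9 295.1 165.3] yaw -179.9 z [-0.002 -0.    -1.   ] F [0.9 0.8 0.4] w 0.473 q [ 0.45  0.19  1.75  0.    1.21 -1.12]
-0 -0.0002 0.0024 -6.5 -27.5 -1.2 36; -0 -0.0002 0.0024 -6.5 -27.5 -1.2 36; -0 -0.0002 0.0024 -6.6 -27.5 -1.2 36; -0 -0.0002 0.0024 -6.7 -27.5 -1.2 36; -0 -0.0002 0.0024 -6.7 -27.5 -1.2 36; -0 -0.0002 0.0024 -6.8 -27.4 -1.2 36; -0 -0.0002 0.0024 -6.9 -27.4 -1.2 36; -0 -0.0002 0.0024 -6.9 -27.4 -1.2 36
```

>>> {"name": "servo_tool", "arguments": {"targets": "0 0 0.002 -4 -18 -2 36; 0 0 0.002 -7 -28 -2 36; 0 0 0.002 -7 -29 -2 36; 0 0 0.002 -7 -29 -2 36; 0 0 0.002 -7 -29 -2 36; 0 0 0.002 -7 -29 -2 36; 0 0 0.002 -7 -25 -2 36; 0 0 0.002 -4 -16 -1 36"}}

```text
time: 38.08
tool_pos: [0.5998, 0.0891, 0.1775]
tcp_rot: [-0.009, -3.141, -0.005]
wrist_force: [-0.5, 0.7, -0.5]
width: 0.47
```

>>> {"name": "servo_tool", "arguments": {"targets": "0 0 0 0 0 0 36; 0 0 0 0 0 0 36"}}

```text
time: 38.25
tool_pos: [0.5997, 0.0849, 0.1756]
tcp_rot: [-0.017, -3.139, -0.003]
wrist_force: [-0.4, 0.9, 0.1]
width: 0.47
```

```bash
python3 - <<'E'
from h import *
where()
c=read_camera('wrist'); P=campose(c); save('w41',c['image'])
plan((.602,.076,.12),rot(179),36)
E
```

```text
t 38.25 tcp [599.7  84.9 175.6] yaw 179.4 z [-0.003  0.002 -1.   ] F [-0.4  0.9  0.1] w 0.470 q [ 0.1   0.15  1.78  0.    1.22 -1.46]
0.0007 -0.0015 0.0037 -1.4 -4.5 27.7 36; 0.0007 -0.0015 0.0037 -1.4 -4.5 27.7 36
```

View pics/w41.png

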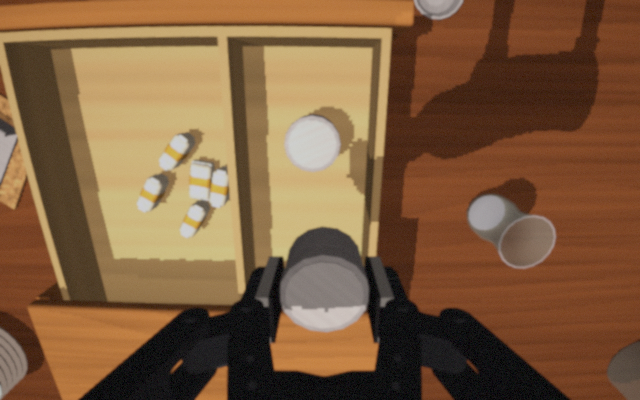

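>>> {"name": "servo_tool", "arguments": {"targets": "0 0 0 0 -5 10 36; 0 0 0 0 -3 15 36; 0 0 0 0 0 15 36; 0 0 0 0 0 12 36; 0 0 0 0 0 0 36; 0 0 0 0 0 0 36"}}

```text
time: 38.8
tool_pos: [0.5967, 0.0816, 0.1171]
tcp_rot: [-0.005, -3.136, -0.004]
wrist_force: [-0.1, 0.1, -1.2]
width: 0.475
```

```bash
python3 - <<'E'
from h import *
where()
c=read_camera('wrist'); P=campose(c); save('w42',c['image'])
s=read_camera('side'); save('s42',up(s['image'],170,100,370,250,4))
plan((.602,.076,.066),rot(179),36,vmax=15)
E
```

```text
t 38.80 tcp [596.7  81.6 117.1] yaw 179.8 z [-0.006  0.002 -1.   ] F [-0.1  0.1 -1.2] w 0.475 q [ 0.09  0.19  1.84  0.    1.12 -1.48]
0.0006 -0.0013 0.0035 -1.3 -1.4 12.9 36; 0.0006 -0.0013 0.0035 -1.3 -1.4 12.9 36; 0.0006 -0.0013 0.0035 -1.3 -1.4 12.9 36; 0.0006 -0.0013 0.0035 -1.3 -1.4 12.9 36
```

View pics/w42.png

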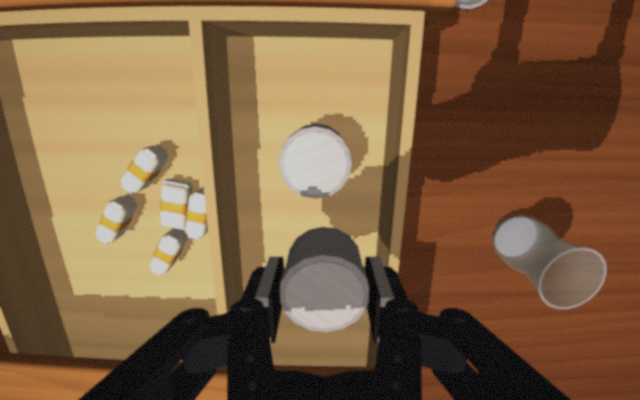

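View pics/s42.png

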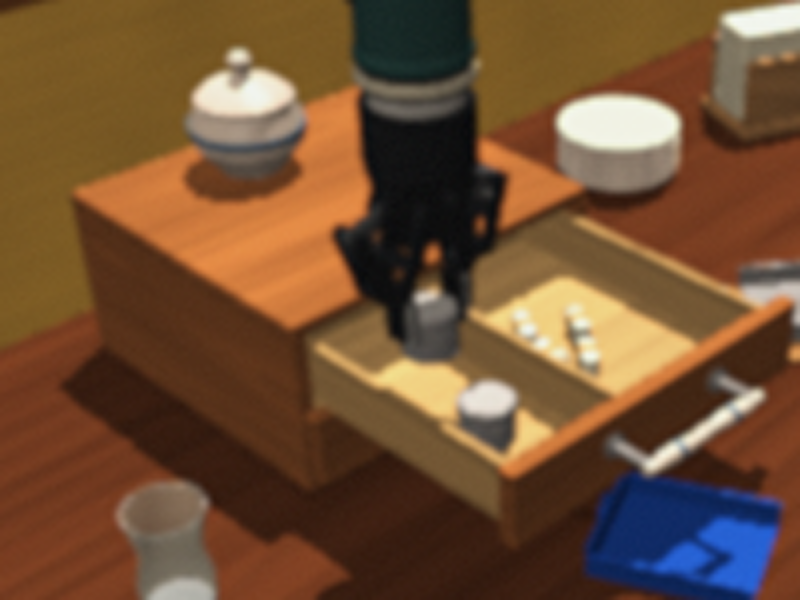

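>>> {"name": "servo_tool", "arguments": {"targets": "0 0 0.003 -4 -5 8 36; 0 0 0 -3 -2 12 36; 0 0 0 -1 0 12 36; 0 0 0 0 0 10 36; 0 0 0 0 0 4 36; 0 0 0 0 0 0 36; 0 0 0 0 0 0 36"}}

```text
time: 39.48
tool_pos: [0.6078, 0.0741, 0.0688]
tcp_rot: [-0.01, -3.141, -0.004]
wrist_force: [-0.9, -0.7, -0.7]
width: 0.473
```

```bash
python3 - <<'E'
from h import *
where()
c=read_camera('wrist'); P=campose(c); save('w43',c['image'])
E
```

```text
t 39.48 tcp [607.8  74.1  68.8] yaw 179.6 z [-0.001  0.003 -1.   ] F [-0.9 -0.7 -0.7] w 0.473 q [ 0.08  0.25  1.86  0.    1.03 -1.49]
```

View pics/w43.png

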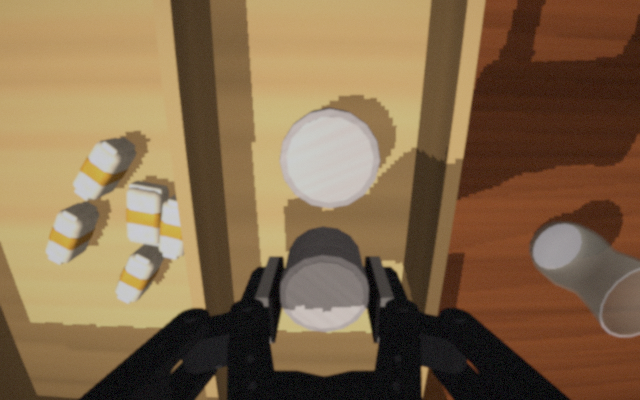

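Centred in the bay. I'll lower a little more and release as before.

>>> {"name": "servo_tool", "arguments": {"targets": "0 0 0 0 0 4 36; 0 0 0 0 0 3 36; 0 0 0 0 0 2 36; 0 0 0 0 0 0 36"}}

```text
time: 39.87
tool_pos: [0.6105, 0.0743, 0.0626]
tcp_rot: [0.01, 3.136, 0.005]
wrist_force: [-0.7, -1.2, -0.8]
width: 0.471
```

>>> {"name": "servo_tool", "arguments": {"targets": "0 0 0 0 0 1 46; 0 0 0 0 0 0 50; 0 0 0 0 0 0 52; 0 0 0 0 0 0 52; 0 0 0 0 0 -10 52; 0 0 0 0 0 -20 52; 0 0 0 0 0 -30 52; 0 0 0 0 0 -35 52"}}

```text
time: 40.53
tool_pos: [0.6025, 0.0736, 0.1509]
tcp_rot: [-0.01, -3.128, -0.002]
wrist_force: [0.6, -0.1, 1.7]
width: 0.605
```

>>> {"name": "servo_tool", "arguments": {"targets": "0 0 0 0 0 -30 52; 0 0 0 0 0 -25 52; 0 0 0 10 0 -10 52; 0 0 0 0 0 0 52; 0 0 0 0 0 0 52"}}

```text
time: 40.95
tool_pos: [0.5983, 0.074, 0.2331]
tcp_rot: [0.009, 3.137, 0.005]
wrist_force: [0.7, 1.1, -0.4]
width: 0.606
```

```bash
python3 - <<'E'
from h import *
where()
c=read_camera('wrist'); P=campose(c); save('w44',c['image'])
s=read_camera('side'); save('s44',s['image'])
plan((.415,-.009,.26),rot(88.5),28)
E
```

```text
t 40.95 tcp [598.3  74.  233.1] yaw 179.7 z [ 0.005  0.003 -1.   ] F [ 0.7  1.1 -0.4] w 0.606 q [ 0.08  0.1   1.72  0.    1.31 -1.49]
0.0003 -0 0.1061 12.1 -5.6 -1.9 28; 0.0003 -0 0.1061 11.5 -6.9 -1.9 28; 0.0003 -0 0.1061 10.7 -8 -1.9 28; 0.0003 -0 0.1061 9.8 -9.1 -1.9 28; 0.0003 -0 0.1061 8.8 -10.1 -1.9 28; 0.0003 -0 0.1061 7.6 -11 -1.9 28; 0.0003 -0 0.1061 6.4 -11.7 -1.9 28; 0.0003 -0 0.1061 5.2 -12.3 -1.9 28
0.0003 -0 0.1061 3.8 -12.8 -1.9 28; 0.0003 -0 0.1061 2.4 -13.2 -1.9 28; 0.0003 -0 0.1061 1 -13.3 -1.9 28; 0.0003 -0 0.1061 -0.4 -13.4 -1.9 28; 0.0003 -0 0.1061 -1.8 -13.3 -1.9 28; 0.0003 -0 0.1061 -3.2 -13 -1.9 28; 0.0003 -0 0.1061 -4.5 -12.6 -1.9 28
```

View pics/w44.png

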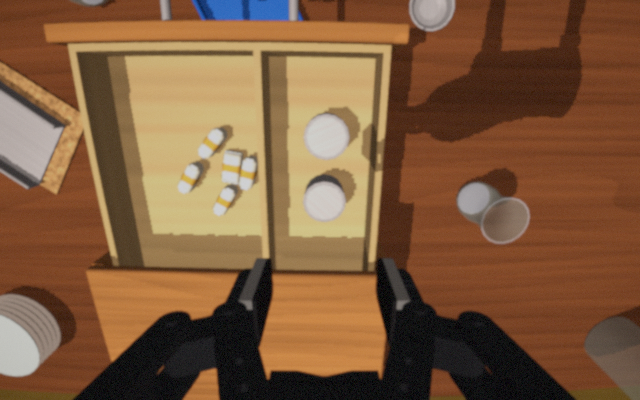

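View pics/s44.png

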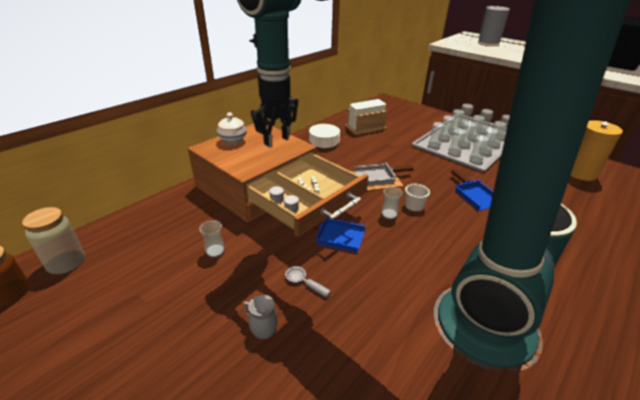

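Both tins stand upright in the narrow bay and the toffees are in the wide one. I'll check the full top view for any missed tin or toffee before shutting.

```bash
python3 - <<'E'
from h import *
t=read_camera('top'); save('t45',t['image'])
E
```

```text
(no output)
```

View pics/t45.png

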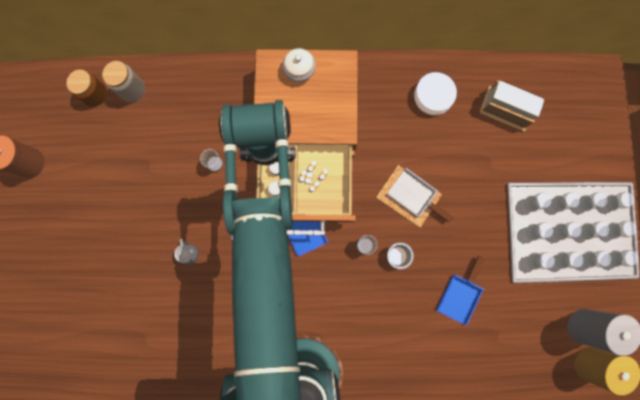

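>>> {"name": "servo_tool", "arguments": {"targets": "0 0 0.11 12 -6 -2 28; 0 0 0.11 12 -7 -2 28; 0 0 0.11 11 -8 -2 28; 0 0 0.11 10 -10 -2 28; 0 0 0.11 9 -11 -2 28; 0 0 0.11 8 -12 -2 28; 0 0 0.11 6 -12 -2 28; 0 0 0.11 5 -13 -2 28"}}

```text
time: 41.77
tool_pos: [0.4861, 0.0277, 0.2294]
tcp_rot: [-1.389, -2.788, 0.018]
wrist_force: [-0.4, -0.5, 0.2]
width: 0.332
```

>>> {"name": "servo_tool", "arguments": {"targets": "0 0 0.11 4 -13 0 28; 0 0 0.11 2 -14 0 28; 0 0 0.11 1 -14 0 28; 0 0 0.11 0 -14 0 28; 0 0 0.11 -2 -14 0 28; 0 0 0.1 -3 -13 0 28; 0 0 0 0 0 0 28; 0 0 0 0 0 0 28"}}

```text
time: 42.43
tool_pos: [0.3943, -0.0015, 0.2173]
tcp_rot: [-2.236, -2.147, 0.061]
wrist_force: [1.1, -0.6, -0.2]
width: 0.327
```

```bash
python3 - <<'E'
from h import *
where()
c=read_camera('wrist'); P=campose(c); save('w46',c['image'])
plan((.418,-.009,.13),rot(88.5),28)
E
```

```text
t 42.43 tcp [394.3  -1.5 217.3] yaw 87.7 z [-0.057  0.003 -0.998] F [ 1.1 -0.6 -0.2] w 0.327 q [-0.07 -0.26  2.09 -0.    1.37 -0.02]
-0.0195 -0.0002 -0.0047 -2.2 9.7 28.5 28; -0.0195 -0.0002 -0.0047 -2.3 9.1 28.7 28; -0.0195 -0.0002 -0.0047 -2.3 8.6 28.9 28
```

View pics/w46.png

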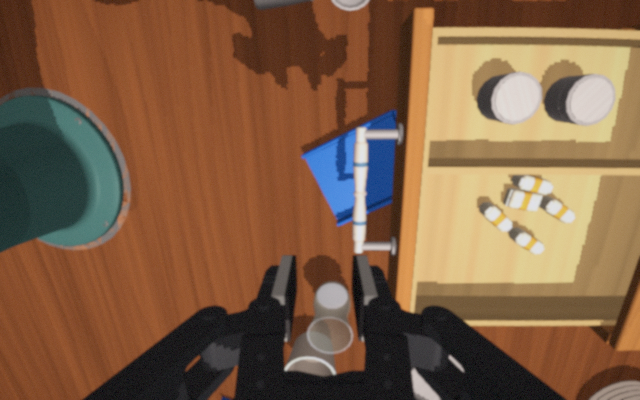

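```bash
python3 - <<'E'
from h import *
c=read_camera('wrist'); P=campose(c)
b=onz(c,(360,190),.115,P); print(b)
plan((b[0],b[1],.15),rot(88.5),28,vmax=15)
E
```

```text
[0.42221449 0.00141294 0.115     ]
-0.0115 -0.0001 -0.0028 0.8 6.2 13.2 28; -0.0115 -0.0001 -0.0028 0.7 6.1 13.2 28; -0.0115 -0.0001 -0.0028 0.7 5.9 13.3 28; -0.0115 -0.0001 -0.0028 0.7 5.8 13.4 28; -0.0115 -0.0001 -0.0028 0.7 5.6 13.4 28
```

>>> {"name": "servo_tool", "arguments": {"targets": "-0.012 0 -0.003 0 6 12 28; -0.012 0 -0.003 0 6 14 28; -0.012 0 -0.003 0 6 14 28; -0.012 0 -0.003 0 6 14 28; -0.01 0 0 0 5 14 28; 0 0 0 0 0 0 28; 0 0 0 0 0 0 28"}}

```text
time: 43.12
tool_pos: [0.4282, -0.0007, 0.1454]
tcp_rot: [2.236, 2.205, 0.006]
wrist_force: [-0.4, -0.7, 0.7]
width: 0.331
```

```bash
python3 - <<'E'
from h import *
where()
c=read_camera('wrist'); P=campose(c); save('w47',c['image'])
plan((.421,0,.11),rot(88.5),28,vmax=15)
E
```

```text
t 43.12 tcp [428.2  -0.7 145.4] yaw 89.2 z [ 0.004  0.002 -1.   ] F [-0.4 -0.7  0.7] w 0.331 q [-0.06 -0.18  2.16  0.    1.16 -0.05]
0.0011 -0.0006 0.0041 0.2 -2.4 11.8 28; 0.0011 -0.0006 0.0041 0.2 -2.4 11.8 28; 0.0011 -0.0006 0.0041 0.2 -2.3 11.8 28
```

View pics/w47.png

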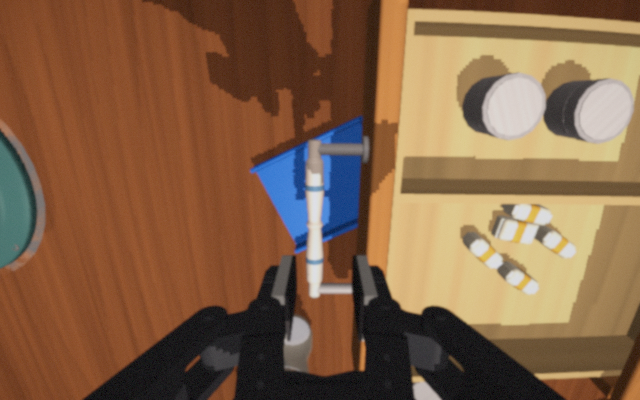

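>>> {"name": "servo_tool", "arguments": {"targets": "0 0 0 -3 -5 12 28; 0 0 0 -3 -1 14 28; 0 0 0 -1 0 15 28; 0 0 0 0 0 12 28; 0 0 0 0 0 8 28; 0 0 0 0 0 0 28; 0 0 0 0 0 0 28"}}

```text
time: 43.75
tool_pos: [0.4245, -0.0085, 0.0846]
tcp_rot: [2.228, 2.205, 0.012]
wrist_force: [0.3, 0.3, 0.2]
width: 0.325
```

```bash
python3 - <<'E'
from h import *
where()
c=read_camera('wrist'); P=campose(c); save('w48',c['image'])
plan((.421,-.007,.06),rot(88.5),28,vmax=15)
E
```

```text
t 43.75 tcp [424.5  -8.5  84.6] yaw 89.4 z [ 0.01   0.001 -1.   ] F [0.3 0.3 0.2] w 0.325 q [-0.08 -0.13  2.24  0.    1.03 -0.07]
0.0049 -0.0005 0.008 0.7 -1.8 12.3 28; 0.0049 -0.0005 0.008 0.7 -1.8 12.3 28
```

View pics/w48.png

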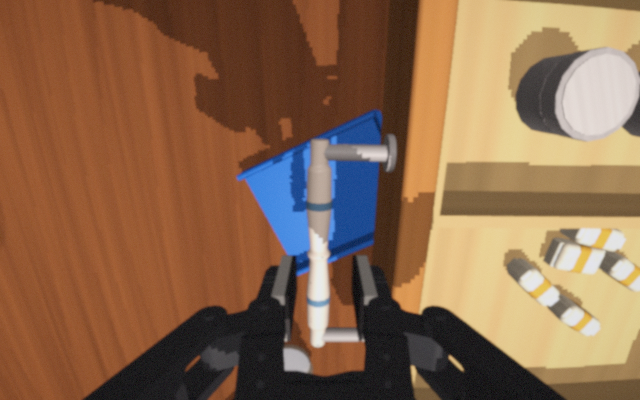

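>>> {"name": "servo_tool", "arguments": {"targets": "0.005 0 0.008 0 -3 10 28; 0.005 0 0.006 0 0 10 28; 0 0 0 0 0 6 28; 0 0 0 0 0 0 28; 0 0 0 0 0 0 5; 0 0 0 0 0 0 5; 0 0 0 0 0 0 5; 0 0 0 0 0 0 5", "newtons": 40}}

```text
time: 44.47
tool_pos: [0.4234, -0.0086, 0.0583]
tcp_rot: [2.248, 2.192, 0.004]
wrist_force: [0.9, 0.6, -0.9]
width: 0.12
```

```bash
python3 - <<'E'
from h import *
where()
E
```

```text
t 44.47 tcp [423.4  -8.6  58.3] yaw 88.6 z [ 0.003  0.001 -1.   ] F [ 0.9  0.6 -0.9] w 0.120 q [-0.08 -0.09  2.26  0.    0.97 -0.06]
```

>>> {"name": "servo_tool", "arguments": {"targets": "0 0 0 0 4 0 5; 0 0 0 0 7 0 5; 0 0 0 0 10 0 5; 0 0 0 0 12 0 5; 0 0 0 0 12 0 5; 0 0 0 0 12 0 5; 0 0 0 0 12 0 5; 0 0 0 0 12 0 5"}}

```text
time: 45.13
tool_pos: [0.5105, -0.0107, 0.0583]
tcp_rot: [2.249, 2.193, 0.002]
wrist_force: [-1.1, 0.4, 2.2]
width: 0.122
```

>>> {"name": "servo_tool", "arguments": {"targets": "0 0 0 0 12 0 5; 0 0 0 0 12 0 5; 0 0 0 0 12 0 5; 0 0 0 0 12 0 5; 0 0 0 0 12 0 5; 0 0 0 0 12 0 5; 0 0 0 0 10 0 5; 0 0 0 0 8 0 5"}}

```text
time: 45.8
tool_pos: [0.6184, -0.0134, 0.0583]
tcp_rot: [2.246, 2.19, 0.008]
wrist_force: [-0.9, -0.4, 2.6]
width: 0.127
```

```bash
python3 - <<'E'
from h import *
where()
s=read_camera('side'); save('s49',up(s['image'],170,100,370,250,4))
E
```

```text
t 45.80 tcp [618.4 -13.4  58.3] yaw 88.6 z [ 0.007  0.    -1.   ] F [-0.9 -0.4  2.6] w 0.127 q [-0.06  0.27  1.86  0.    1.01 -0.04]
```

View pics/s49.png

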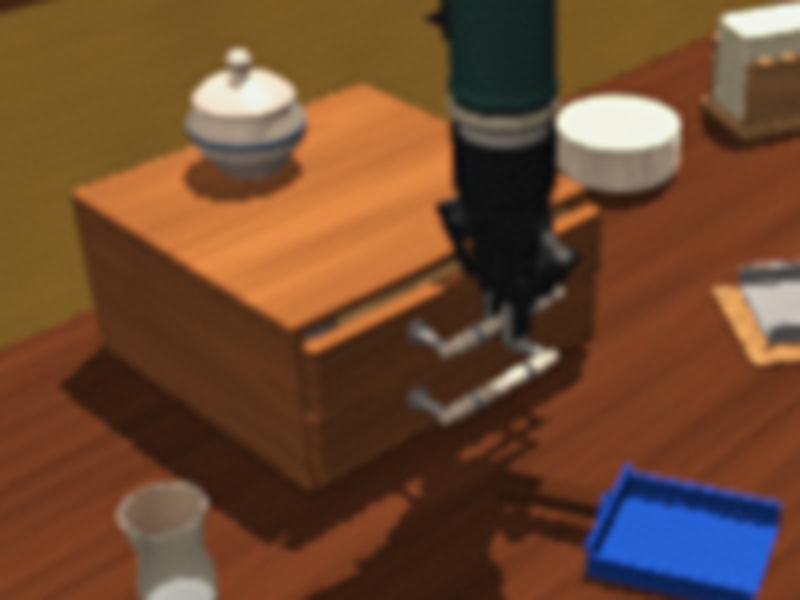

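Nearly shut. I'll push gently until it meets the stop.

>>> {"name": "servo_tool", "arguments": {"targets": "0 0 0 0 5 0 5; 0 0 0 0 4 0 5; 0 0 0 0 4 0 5; 0 0 0 0 3 0 5"}}

```text
time: 46.18
tool_pos: [0.6219, -0.0135, 0.0583]
tcp_rot: [-2.234, -2.18, 0.029]
wrist_force: [-9.0, -0.7, 6.9]
width: 0.124
```

>>> {"name": "servo_tool", "arguments": {"targets": "0 0 0 0 3 0 5; 0 0 0 0 3 0 5; 0 0 0 0 3 0 5; 0 0 0 0 3 0 5"}}

```text
time: 46.52
tool_pos: [0.6204, -0.0135, 0.0583]
tcp_rot: [-2.219, -2.166, 0.06]
wrist_force: [-10.4, 0.2, 9.6]
width: 0.118
```

```bash
python3 - <<'E'
from h import *
where()
s=read_camera('side'); save('s50',up(s['image'],220,100,340,200,6))
E
```

```text
t 46.52 tcp [620.4 -13.5  58.3] yaw 88.6 z [-0.056  0.002 -0.998] F [-10.4   0.2   9.6] w 0.118 q [-0.06  0.31  1.8  -0.    1.08 -0.04]
```

View pics/s50.png

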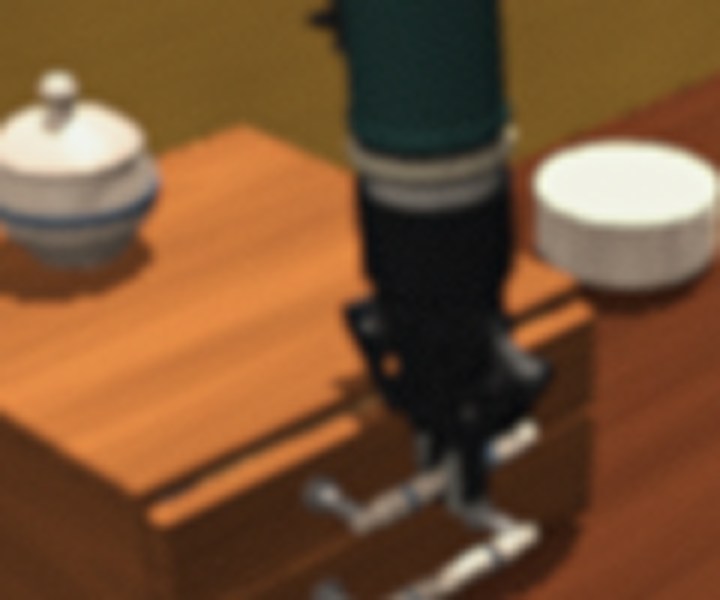

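>>> {"name": "servo_tool", "arguments": {"targets": "0 0 0 0 0 0 28; 0 0 0 0 0 0 28; 0 0 0 0 0 0 28; 0 0 0 0 0 -10 28; 0 0 0 0 0 -20 28; 0 0 0 0 -2 -30 28; 0 0 0 0 -2 -35 28; 0 0 0 0 -2 -35 28"}}

```text
time: 47.23
tool_pos: [0.6117, -0.0128, 0.1831]
tcp_rot: [-2.202, -2.149, 0.092]
wrist_force: [1.2, -0.5, 0.4]
width: 0.327
```

>>> {"name": "servo_tool", "arguments": {"targets": "0 0 0 0 -20 -20 28; 0 0 0 0 -30 -10 28; 0 0 0 0 -30 -5 28; 0 0 0 0 -30 0 28; 0 0 0 0 -30 0 28; 0 0 0 0 -20 0 28; 0 0 0 0 0 0 28; 0 0 0 0 0 0 28"}}

```text
time: 47.9
tool_pos: [0.4641, -0.0093, 0.2507]
tcp_rot: [-2.223, -2.171, 0.05]
wrist_force: [0.3, 1.2, 0.7]
width: 0.328
```

```bash
python3 - <<'E'
from h import *
where()
s=read_camera('side'); save('s51',s['image']); save('s51b',up(s['image'],180,100,320,220,5))
c=read_camera('wrist'); P=campose(c); save('w51',c['image'])
t=read_camera('top'); save('t51',t['image'])
E
```

```text
t 47.90 tcp [464.1  -9.3 250.7] yaw 88.6 z [-0.047  0.002 -0.999] F [0.3 1.2 0.7] w 0.328 q [-0.07 -0.14  1.93 -0.    1.4  -0.05]
```

View pics/s51b.png

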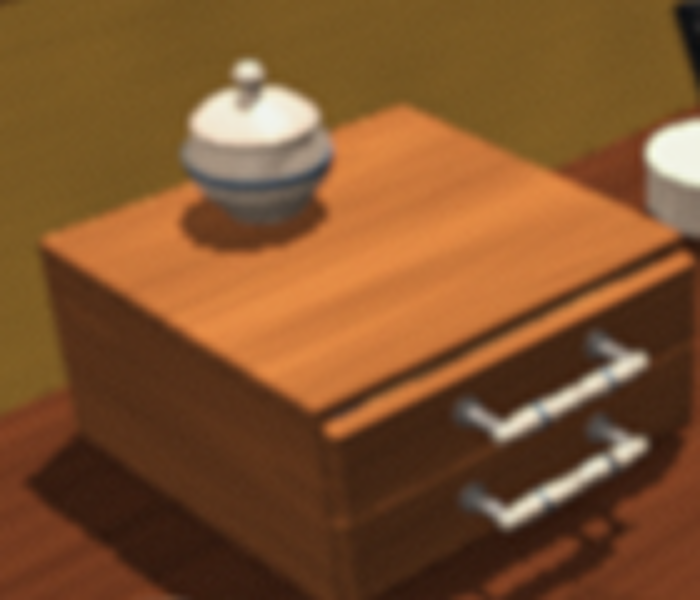

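View pics/w51.png

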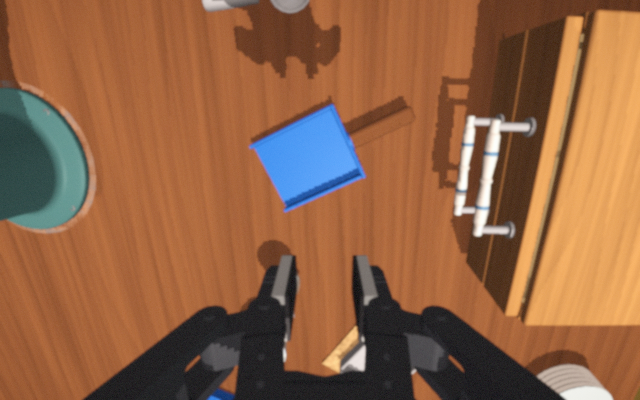

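View pics/t51.png

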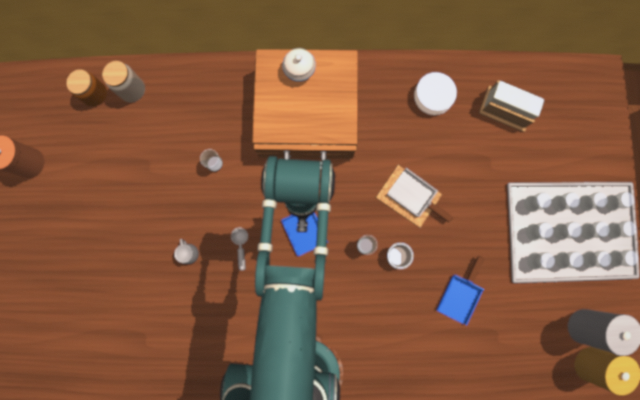

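```bash
python3 - <<'E'
from h import *
c=read_camera('wrist'); P=campose(c); save('w52',up(c['image'],430,80,590,330,2.4))
s=read_camera('side'); Q=campose(s); save('s52',up(s['image'],265,160,315,210,12))
for x in (.620,.625): print(x,[np.round((proj(s,(x,-.012,z),Q)-[265,160])*12) for z in (.112,.049)])
E
```

```text
0.62 [array([367., 232.]), array([372., 437.])]
0.625 [array([353., 225.]), array([358., 430.])]
```

View pics/w52.png

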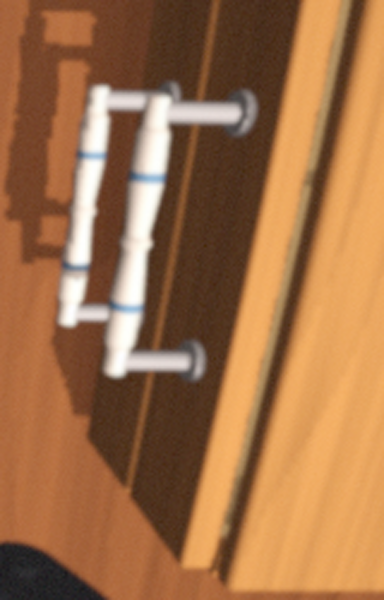

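View pics/s52.png

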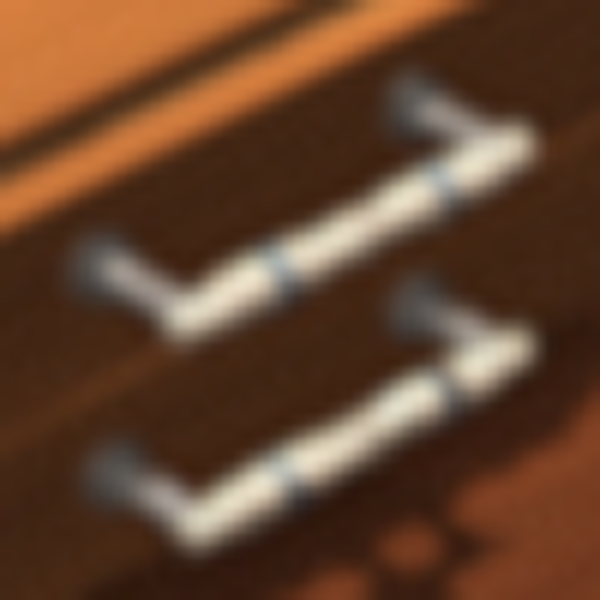

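The drawer front is flush with the lower one: the handle bands line up to under 1 mm in x. The scoop, glasses, jug, cup and spoon have not moved, and the arm is clear. I'll hand it in.

```bash
python3 - <<'E'
from h import *
where(); print(finish_job())
E
```

```text
t 48.15 tcp [464.5  -9.4 249.2] yaw 88.6 z [-0.05   0.002 -0.999] F [ 0.2 -0.1 -0.9] w 0.327 q [-0.07 -0.13  1.93 -0.    1.4  -0.05]
the job is handed in; nothing more can be done
None
```

The job is done and handed in at 48.2 s; the hand-in gives no verdict. I pulled the top drawer out to its stop and tipped all five toffees into the wide compartment. The empty scoop went back level on its mat. I then stood both tins upright in the narrow compartment, including the one knocked aside partway through, and pushed the drawer shut by its handle.

**Last checks:**
- **Drawer:** the push met about 10 N at the stop, after about 205 mm of travel. Its handle lines up with the lower drawer's to under 1 mm in the side view.
- **Tins and toffees:** just before shutting, both tins stood upright in their bay and all five toffees were in theirs. I could not see inside once the drawer was shut.
- **Everything else:** by eye in the final top view, the glasses, jug, cup, teaspoon and both blue look-alikes were where they started, and the robot touched nothing.

**Checks that failed or disagreed:**
- **Fingertips:** they sit about 33 mm behind the stated TCP. My first grab at the handle closed just above the bar, so I worked about 33 mm deeper after that.
- **Narrow compartment:** the wrist and top cameras disagreed by 6–10 mm on where it lies sideways. I set the tins down between the two readings and confirmed each placing by eye in the wrist view.

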